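# Change over the brush washers in the drop-front drying cabinet

## Task

Change over the painter's brush washers: first pull the drying cabinet's drop-down front all the way down, take out the dry plain steel washer and stand it upright fully on the round cork mat, hang every coloured washer that is out by its handle over both prongs of the twin hook of its own colour, hanging still and upright, and only then push the front up again until it is fully shut. Leave the paint jar, the brush pot and the mixing bowl where they are.

Things in the scene. Friction and masses are not known exactly. Their poses are not given: they have to be found in the camera images.
- washer_red: loose red brush washer: closed upright can 80 mm across, steel lid 84 mm across with its top 95 mm above the table, 0.25 to 0.45 kg, with a stiff upright arch handle that does not fold. Origin: centre of its underside; z up; y along the handle. May be absent (None)
- bail_red (a point): middle of the red washer's handle bar, 160 mm above its underside. The straight bar runs along the washer's y, 8 mm thick and 92 mm between its two uprights; its middle 34 mm is a round dark wooden grip 14 mm thick; 58 mm free between bar and lid. The washer is the same turned by half a turn
- washer_yellow: loose yellow brush washer: closed upright can 80 mm across, steel lid 84 mm across with its top 95 mm above the table, 0.25 to 0.45 kg, with a stiff upright arch handle that does not fold. Origin: centre of its underside; z up; y along the handle. May be absent (None)
- bail_yellow (a point): middle of the yellow washer's handle bar, 160 mm above its underside. The straight bar runs along the washer's y, 8 mm thick and 92 mm between its two uprights; its middle 34 mm is a round dark wooden grip 14 mm thick; 58 mm free between bar and lid. The washer is the same turned by half a turn
- washer_blue: loose blue brush washer: closed upright can 80 mm across, steel lid 84 mm across with its top 95 mm above the table, 0.25 to 0.45 kg, with a stiff upright arch handle that does not fold. Origin: centre of its underside; z up; y along the handle. May be absent (None)
- bail_blue (a point): middle of the blue washer's handle bar, 160 mm above its underside. The straight bar runs along the washer's y, 8 mm thick and 92 mm between its two uprights; its middle 34 mm is a round dark wooden grip 14 mm thick; 58 mm free between bar and lid. The washer is the same turned by half a turn
- washer_steel: loose plain steel brush washer: closed upright can 80 mm across, steel lid 84 mm across with its top 95 mm above the table, 0.25 to 0.45 kg, with a stiff upright arch handle that does not fold. Origin: centre of its underside; z up; y along the handle. Starts hung in the cabinet on one of the hooks
- bail_steel (a point): middle of the plain steel washer's handle bar, 160 mm above its underside. The straight bar runs along the washer's y, 8 mm thick and 92 mm between its two uprights; its middle 34 mm is a round dark wooden grip 14 mm thick; 58 mm free between bar and lid. The washer is the same turned by half a turn
- hook_red: fixed twin hook with red plate on the cabinet's rail: two 8 mm prongs at y = +-31 mm, pointing to -x. Origin: where a hung washer's bar middle rests, between the prongs, 235 mm above the table; x into the cabinet, y along the rail, z up. From it: prongs' low point 10 mm below, upturned tips to 21 mm in -x and 16 mm up; the sloping prongs run back to the plate, face at x = 49 mm, top 22 mm up
- hook_yellow: fixed twin hook with yellow plate on the cabinet's rail: two 8 mm prongs at y = +-31 mm, pointing to -x. Origin: where a hung washer's bar middle rests, between the prongs, 235 mm above the table; x into the cabinet, y along the rail, z up. From it: prongs' low point 10 mm below, upturned tips to 21 mm in -x and 16 mm up; the sloping prongs run back to the plate, face at x = 49 mm, top 22 mm up
- hook_blue: fixed twin hook with blue plate on the cabinet's rail: two 8 mm prongs at y = +-31 mm, pointing to -x. Origin: where a hung washer's bar middle rests, between the prongs, 235 mm above the table; x into the cabinet, y along the rail, z up. From it: prongs' low point 10 mm below, upturned tips to 21 mm in -x and 16 mm up; the sloping prongs run back to the plate, face at x = 49 mm, top 22 mm up
- cabinet: fixed grey drying cabinet, open above, 400 mm wide (y); steel plinth 40 mm high, 12 mm side walls 175 mm high, wire back with a dark rail up to 250 mm high. Origin: on the table under the middle of the hinge line; x to the back, y along the width, z up. The hooks sit 120 mm apart, 57 mm behind the hinge line; the rail's face is 115 mm behind the hinge line
- flap (a joint): drop-down plywood front, hinged along its lower edge, stiff hinge that stays where it is left: 0 rad = shut (upright), 1.55 rad = fully down (level, towards -x of the cabinet)
- flap_hinge (a point): middle of the front's hinge line, 45 mm above the table; the hinge runs along the cabinet's y. The board is 370 mm wide, 130 mm high, 12 mm thick, centred on the hinge line
- flap_bar (a point): middle of the front's steel pull bar: 10 mm round bar, 110 mm long along y, standing out past the board's free edge in the board's own plane, 170 mm from the hinge line, with a 35 mm gap between it and the board; on top of the front when it is shut, 45 mm above the table when it is down
- paint_jar: green paint jar with white cap, 68 mm across, 90 mm high, loose, to be left alone; origin under its centre
- brush_pot: white pot of brushes, 76 mm across, 185 mm high with the brushes, loose, to be left alone; origin under its centre
- mixing_bowl: small blue bowl, 110 mm across, 50 mm high, loose, to be left alone; origin under its centre
- cork_mat: round cork mat, 140 mm across, 3 mm thick, fixed on the table; origin under its centre
Mind the look-alikes: they are no part of the job. Leave any green or purple look-alike of the washer_blue alone.

How it is judged:
On the way, in this order (a step that is already met when the one before it is completed fails the run):
1. the front is pulled all the way down (value of joint flap above 1.4 rad), for 0.2 s.
2. the steel washer stands on the cork mat and every coloured washer hangs by its handle on the hook of its colour, with the front still down (x of bail_red in the frame of hook_red between -0.02 and 0.03 m and y of bail_red in the frame of hook_red between -0.025 and 0.025 m and z of bail_red in the frame of hook_red between -0.012 and 0.02 m and contact force between washer_red and hook_red above 0.5 N and x of bail_yellow in the frame of hook_yellow between -0.02 and 0.03 m and y of bail_yellow in the frame of hook_yellow between -0.025 and 0.025 m and z of bail_yellow in the frame of hook_yellow between -0.012 and 0.02 m and contact force between washer_yellow and hook_yellow above 0.5 N and x of bail_blue in the frame of hook_blue between -0.02 and 0.03 m and y of bail_blue in the frame of hook_blue between -0.025 and 0.025 m and z of bail_blue in the frame of hook_blue between -0.012 and 0.02 m and contact force between washer_blue and hook_blue above 0.5 N and horizontal distance between washer_steel and cork_mat below 0.035 m and height (world z) of washer_steel below 0.012 m and angle between washer_steel's own z axis and vertical below 0.1 rad and linear speed of washer_steel below 0.05 m/s and contact force between washer_steel and cork_mat above 0.5 N and value of joint flap above 1 rad), for 0.3 s.
At the end, for the whole second after the job is handed in: the steel washer stands upright on the cork mat (centres within 35 mm), every coloured washer present hangs at rest by its handle bar on both prongs of its own colour's hook (bar middle within 25 mm sideways of the hook's middle, upright within 17 degrees), and the front is shut to within 0.08 rad (x of bail_red in the frame of hook_red between -0.02 and 0.03 m and y of bail_red in the frame of hook_red between -0.025 and 0.025 m and z of bail_red in the frame of hook_red between -0.012 and 0.02 m and contact force between washer_red and hook_red above 0.5 N and angle between each of washer_red, washer_yellow, washer_blue's own z axis and vertical below 0.3 rad and linear speed of each of washer_red, washer_yellow, washer_blue, washer_steel below 0.05 m/s and x of bail_yellow in the frame of hook_yellow between -0.02 and 0.03 m and y of bail_yellow in the frame of hook_yellow between -0.025 and 0.025 m and z of bail_yellow in the frame of hook_yellow between -0.012 and 0.02 m and contact force between washer_yellow and hook_yellow above 0.5 N and x of bail_blue in the frame of hook_blue between -0.02 and 0.03 m and y of bail_blue in the frame of hook_blue between -0.025 and 0.025 m and z of bail_blue in the frame of hook_blue between -0.012 and 0.02 m and contact force between washer_blue and hook_blue above 0.5 N and horizontal distance between washer_steel and cork_mat below 0.035 m and height (world z) of washer_steel below 0.012 m and angle between washer_steel's own z axis and vertical below 0.1 rad and contact force between washer_steel and cork_mat above 0.5 N and value of joint flap below 0.08 rad); the robot touches nothing.
It fails at once if the paint jar is shoved more than 40 mm (distance of paint_jar from where it was at the start of the episode above 0.04 m).
It fails at once if the brush pot is shoved more than 40 mm (distance of brush_pot from where it was at the start of the episode above 0.04 m).
It fails at once if the mixing bowl is shoved more than 40 mm (distance of mixing_bowl from where it was at the start of the episode above 0.04 m).
Of washer_red, washer_yellow, washer_blue only 2 to 3 are there at a start; the rules pass over those that are not, and their reading is None.
At some moment in a run one of washer_red, washer_yellow, washer_blue may be knocked a few centimetres aside while the robot is not near it.
It also fails if it takes over 210 s, if anything falls off the work surface, if the arm or the gripper's body presses on something with over 40 N, if the wrist force passes 120 N, or if a joint passes its speed limit or range.

## Robot

A 7-joint arm with a two-finger parallel gripper is mounted at the origin on the work surface. World frame = base frame: x ahead of the robot, y to its left, z up, the work surface at z = 0. Lengths are in m, angles in rad, forces in N, time in s.
With the tool pointing down it reaches from about 0.35 to 0.9 m from the base axis. Payload 7.2 kg.
Tool frame: the origin (TCP) lies between the finger pads; the fingertips stand 11 mm ahead of it and the grasp point (between the pads) lies 8 mm behind it; z points along the fingers, y is the direction in which the jaws open and shut (so a half turn about z gives the same grasp; the last joint's range is limited). The gripper opens to 88 mm and grips with 3 to 60 N. Pads are 20 mm wide; open, the fingers measure 115 mm over their backs; the gripper's body (75 mm by 178 mm) begins 61 mm behind the grasp point.
Start: joints at [1.196, 0.411, -0.013, 1.596, 0.006, 1.134, -0.082], TCP at [0.189, -0.596, 0.234] pointing down, gripper open.
Joint ranges: [-2.95, 2.95], [-0.29, 1.99], [-1.47, 1.44], [0.14, 2.54], [-1.03, 4.17], [0.13, 1.85], [-2.86, 2.86]. Speed limits (rad/s): [2.39, 2.39, 3.01, 3.01, 3.14, 3.14, 3.14].

## Interface

Orientations are given as a rotation vector (axis times angle).
In Python, from station import r gives the robot as it stands.
- The arm moves only by the tool carry_out, never from a script. Its argument "increments" is a list of rows, each an object of numbers: "wx", "wy", "wz": the turn, a rotation vector about the tool's x, y, z in units of 6 degrees (1.0 is 6 degrees); "x", "y", "z": the shift along the tool's x, y, z in units of 40 mm (1.0 is 40 mm); "claw": the finger opening in mm, from 0 to 87.8. In form: [{"wx": .., "wy": .., "wz": .., "x": .., "y": .., "z": .., "claw": ..}, ...]. A call has exactly 10 rows; each row shifts and turns the commanded pose from where the row before left it, along the tool's axes as they then stand; what a row does not reach is not made up. A row lasts 1/8 s, in which the tool goes at most 62.5 mm and 10.7 degrees, less where a joint would pass 70% of its speed; a pose out of reach is approached as far as the arm can. A call is refused whole if a number of a shift passes 1 or a number of a turn 1, either way. A call with a gripper value outside its range is refused whole. The fingers move at their own pace and stop on an object; "newtons" is the grip in N (left out, the last holds). Time passes only in rows, so rows that do not move let the fingers close, or fill a call up. It gives the time, the measured TCP pose, the force and the opening at its end, in the units of the state.
- r.get_obs(): the state, without advancing time (a new reading comes with each control period).
- r.snapshot(name): name is "side" or "top"; returns a dict with "pixels" (384x512x3 uint8, red, green, blue), "vertical_fov" (degrees; the focal length in pixels is half the picture's height over the tangent of half this angle, whatever the lens; pixels are square), "cx", "cy" (the principal point, pixels), "position" and "orientation" of the camera in the world. Camera axes: x right, y up, looking along -z (the intrinsics and any distortion apply to the point x, -y, -z); pixel columns grow to the right and rows downward; lengths in m; the calibration is good to about 2 mm. A picture is of the moment at which its call begins. There is no depth.
- r.sign_off(): hands the job in, once; it reports no verdict.
The state is a dict: "time_s": time; "q": joint angles; "joint_vel": joint speeds; "effort": joint torques, N m; "tool_pos": TCP position; "tool_rot": TCP orientation; "ft_force": force on the tool from outside, world axes, zero at the start; "wrist_torque": the same for the moment, N m; "opening": finger opening in m.
Only numpy, scipy, OpenCV 4.12 (cv2) and the standard library are available. Lean on these libraries where they do the work, as an engineer would, in place of code of your own. Each camera call takes 0.05 s, during which the arm holds its last target.

## Working session

There is one attempt and no reset: what is moved stays moved. The work goes in short steps, Python scripts to look and compute and a tool call to move; the robot and the scene stay as the last step left them, time stands still between calls to the robot, and variables do not carry over. Pictures are saved under pics/ and viewed, and the job is handed in when it is done.

Besides the shell and the picture viewer there is one more tool, called by a JSON object that holds its "method" and its "body", one argument or row to a line. carry_out: Moves the arm, as the interface text tells. Its arguments: {"type":"object","properties":{"increments":{"type":"array"},"newtons":{"type":"number"}},"required":["increments"]}

```bash
ls; mkdir -p pics; python3 - <<'E'
from station import r
import cv2
o=r.get_obs();print(o)
for n in("side","top"):
    s=r.snapshot(n);print(n,{k:v for k,v in s.items() if k!="pixels"})
    cv2.imwrite(f"pics/{n}0.png",cv2.cvtColor(s["pixels"],cv2.COLOR_RGB2BGR))
E
```

```text
pics
{'time_s': 0.0, 'q': array([ 1.19578767,  0.4119192 , -0.01270376,  1.59705434,  0.00560468,
        1.13430665, -0.08219251]), 'joint_vel': array([ 8.54421631e-05,  5.21583149e-04, -2.41638471e-04, -1.15071136e-03,
       -3.93270124e-04,  2.75152463e-04, -9.59034625e-04]), 'effort': array([-6.68982830e-04, -5.87961173e+01,  6.41568527e-01, -2.91083425e+01,
       -5.38680505e-02,  1.82889285e-02,  2.93232561e-04]), 'tool_pos': array([ 0.18856371, -0.59535123,  0.23279288]), 'tool_rot': array([-3.10310343e+00, -4.79841341e-01,  5.88907171e-04]), 'ft_force': array([ 0.05973689, -0.65479908, -1.29417267]), 'wrist_torque': array([-0.00421658, -0.01760262, -0.02040265]), 'opening': 0.08787939909363998}
side {'vertical_fov': 56.91184107876216, 'cx': 257.13434944689874, 'cy': 194.3049270026889, 'position': array([0.00964767, 0.6204491 , 0.73654576]), 'orientation': array([ 0.37037371, -1.2599485 , -2.31044245])}
top {'vertical_fov': 55.865043493221854, 'cx': 261.1236413801093, 'cy': 194.92676769913845, 'position': array([ 0.35343317, -0.12350757,  1.19610776]), 'orientation': array([ 0.10262852, -0.07832657, -1.56140931])}
```

View pics/side0.png

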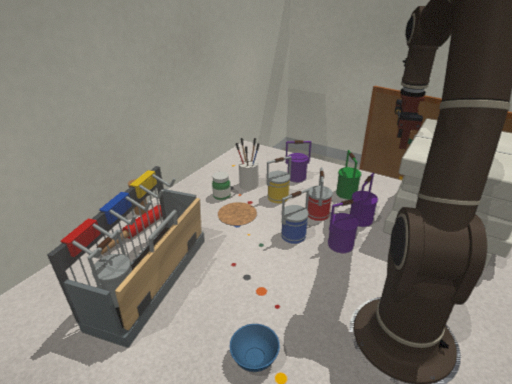

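View pics/top0.png

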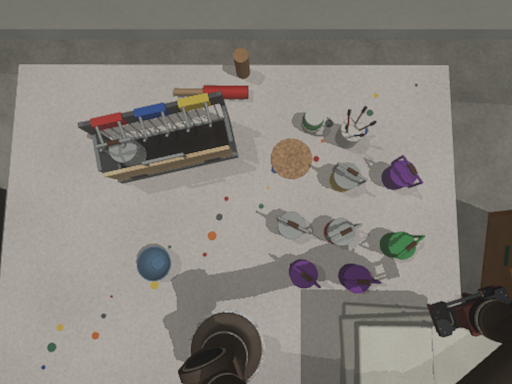

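```bash
cat > h.py <<'E'
import numpy as np,cv2
from scipy.spatial.transform import Rotation as R
from scipy.optimize import least_squares
def K(s):
    f=192/np.tan(np.radians(s["vertical_fov"]/2));return f,s["cx"],s["cy"]
def proj(s,p):
    p=np.atleast_2d(p);c=(p-s["position"])@R.from_rotvec(s["orientation"]).as_matrix()
    f,cx,cy=K(s);return np.c_[cx+f*c[:,0]/-c[:,2],cy-f*c[:,1]/-c[:,2]]
def ray(s,uv):
    f,cx,cy=K(s);d=np.array([(uv[0]-cx)/f,-(uv[1]-cy)/f,-1]);return R.from_rotvec(s["orientation"]).as_matrix()@d
def onz(s,uv,z):
    d=ray(s,uv);return s["position"]+d*(z-s["position"][2])/d[2]
def tri(s1,a,s2,b):
    A=[];B=[]
    for s,u in((s1,a),(s2,b)):
        d=ray(s,u);d/=np.linalg.norm(d);P=np.eye(3)-np.outer(d,d);A.append(P);B.append(P@s["position"])
    x=np.linalg.lstsq(np.vstack(A),np.hstack(B),rcond=None)[0];return x
def snap(n):
    from station import r
    return r.snapshot(n)
def crop(s,x0,y0,x1,y1,k,name):
    im=cv2.cvtColor(s["pixels"],cv2.COLOR_RGB2BGR)[y0:y1,x0:x1]
    im=cv2.resize(im,None,fx=k,fy=k,interpolation=cv2.INTER_CUBIC)
    for x in range((x0//20+1)*20,x1,20):
        cv2.line(im,((x-x0)*k,0),((x-x0)*k,5),(0,255,255),1);cv2.putText(im,str(x),((x-x0)*k-10,16),0,.35,(0,255,255),1)
    for y in range((y0//20+1)*20,y1,20):
        cv2.line(im,(0,(y-y0)*k),(5,(y-y0)*k),(0,255,255),1);cv2.putText(im,str(y),(6,(y-y0)*k+4),0,.35,(0,255,255),1)
    cv2.imwrite("pics/"+name,im)
E
python3 - <<'E'
from h import *
s=snap("top");t=snap("side")
import pickle;pickle.dump((s,t),open("s0.pkl","wb"))
crop(s,70,80,260,200,4,"ct1.png");crop(s,250,90,450,240,4,"ct2.png");crop(s,250,180,450,300,4,"ct3.png")
crop(t,40,150,220,340,3,"cs1.png");crop(t,200,130,400,260,4,"cs2.png")
o=__import__("station").r.get_obs()
print(proj(s,o["tool_pos"]),proj(t,o["tool_pos"]))
E
```

```text
[[450.007538   303.04307204]] [[401.23980192 139.79388579]]
```

View pics/ct1.png

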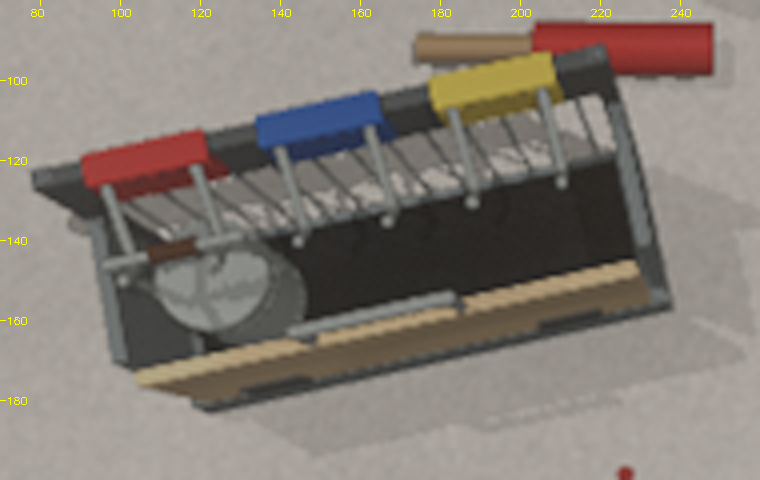

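View pics/ct2.png

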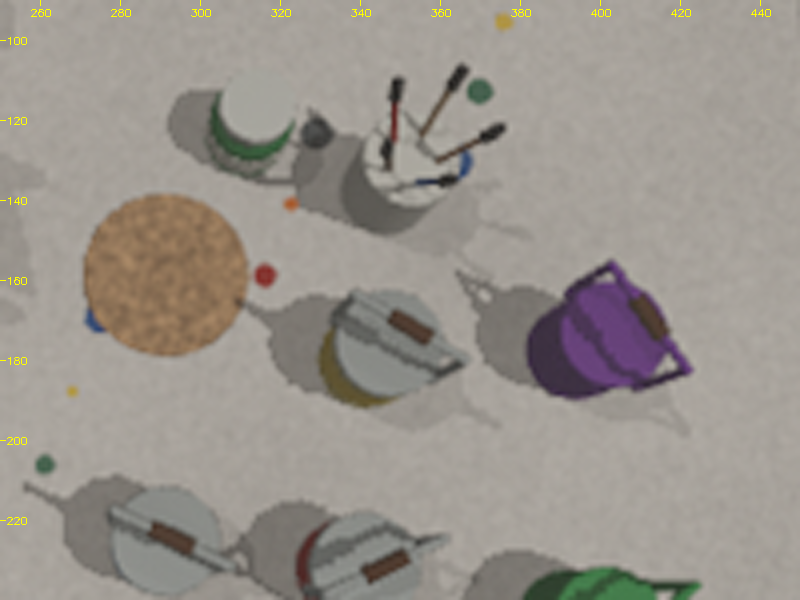

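View pics/ct3.png

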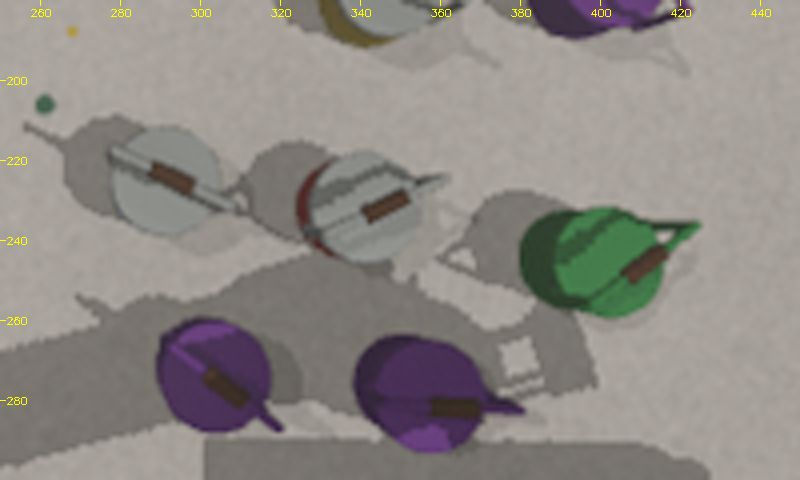

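View pics/cs1.png

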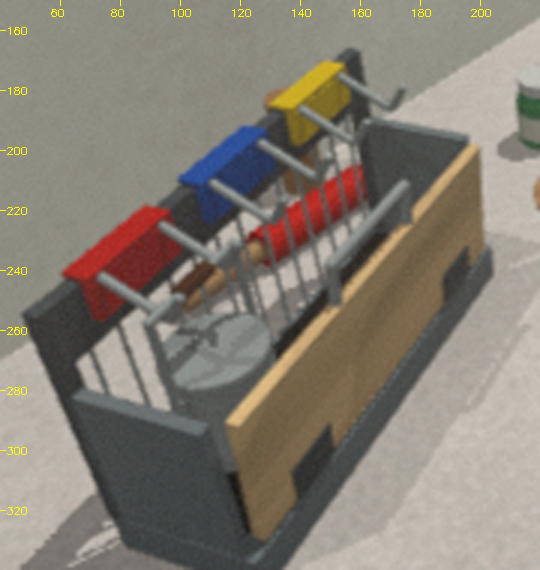

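View pics/cs2.png

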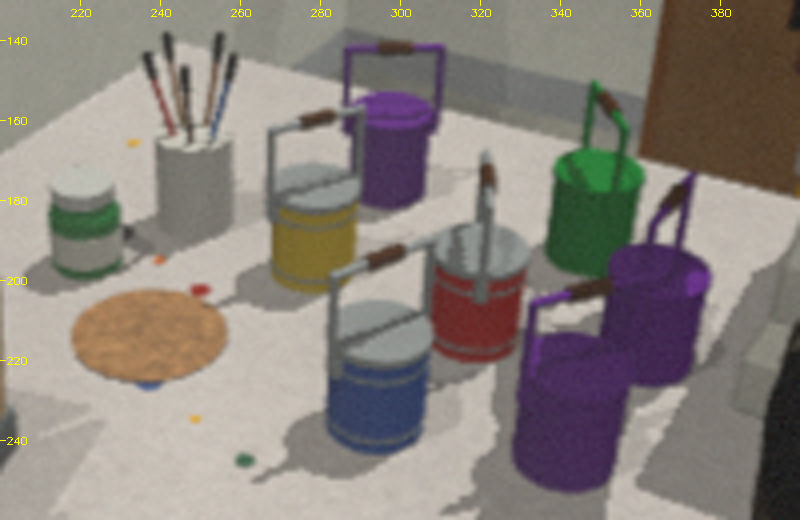

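```bash
python3 - <<'E'
from h import *
import pickle;s,t=pickle.load(open("s0.pkl","rb"))
for n,a,b in(("blue",(293,224),(296.3,194.3)),("red",(346,231.5),(321.7,174)),("yellow",(352.5,171.5),(279.5,159.5)),("steel",(113,142),(104.5,241.5))):
    x=tri(s,a,t,b);print(n,x,proj(s,x)[0]-a,proj(t,x)[0]-b,"top@.16",onz(s,a,.16),"side@.16",onz(t,b,.16))
for n,a,b in(("blue",(279,218.5),(309.5,231)),("red",(329,238),(360,225)),("yellow",(338,164),(365.5,179))):
    p,q=onz(s,a,.16),onz(s,b,.16);print(n,"ends",p,q,np.linalg.norm(p-q),np.degrees(np.arctan2(*(p-q)[1::-1])))
print("mat",onz(s,(291.3,158.7),.003),onz(t,(237.5,214),.003))
# bar of flap ends top, side
for a,b in (((143.5,163.5),(150.5,249)),((183.5,153.7),(175,211.5))):
    x=tri(s,a,t,b);print("bar",x,proj(s,x)[0]-a,proj(t,x)[0]-b, onz(s,a,.215))
# hook tips (z=.251)
for a in((100.7,150),(144.5,140.2),(166.7,135.3),(188,130.7),(210.2,125.5)):print("tip",onz(s,a,.251))
E
```

```text
blue [ 0.38911181 -0.19906273  0.16128899] [0.23138025 0.50476406] [-0.52499403 -0.03343838] top@.16 [ 0.39058596 -0.19850083  0.16      ] side@.16 [ 0.38852862 -0.2015506   0.16      ]
red [ 0.37004417 -0.34775478  0.16496218] [0.06493883 0.14489081] [-0.13683408 -0.00188966] top@.16 [ 0.37053174 -0.3486579   0.16      ] side@.16 [ 0.37278226 -0.35638152  0.16      ]
yellow [ 0.54137297 -0.37053843  0.1630285 ] [0.24325103 0.48203602] [-0.43794782 -0.03886685] top@.16 [ 0.54333359 -0.37059117  0.16      ] side@.16 [ 0.54270088 -0.37630983  0.16      ]
steel [0.60643768 0.2962418  0.23903137] [0.09583108 0.10318803] [-0.17252774 -0.04034352] top@.16 [0.62764002 0.33120471 0.16      ] side@.16 [0.70073719 0.24461605 0.16      ]
blue ends [ 0.40594756 -0.15858086  0.16      ] [ 0.37110738 -0.24530187  0.16      ] 0.0934578615013446 68.1122008490487
red ends [ 0.35181213 -0.30031178  0.16      ] [ 0.38923537 -0.38864511  0.16      ] 0.09593370712416041 112.96039952430851
yellow ends [ 0.56516318 -0.32915213  0.16      ] [ 0.52160985 -0.40747543  0.16      ] 0.08961825262120032 60.922826453247445
mat [ 0.61448659 -0.20456409  0.003     ] [ 0.61105432 -0.20212165  0.003     ]
bar [0.55550686 0.22591867 0.1887561 ] [0.62713216 0.80453201] [-1.22261494 -0.25330191] [0.55249762 0.21866429 0.215     ]
bar [0.58071459 0.10850023 0.21401399] [0.05779957 0.08140258] [-0.10631539 -0.02278748] [0.58071589 0.10843575 0.215     ]
tip [0.58142811 0.32327121 0.251     ]
tip [0.60887881 0.20633198 0.251     ]
tip [0.62263499 0.14693478 0.251     ]
tip [0.63557014 0.08986337 0.251     ]
tip [0.6501928  0.03033558 0.251     ]
```

```bash
cat >> h.py <<'E'
CX=np.array([.9735,.2286,0]);CY=np.array([-.2286,.9735,0])
HB=np.array([.6333,.1807,.235]);HR=HB+.12*CY;HY=HB-.12*CY
HINGE=HB-.057*CX;HINGE[2]=.045
def cab(p): d=np.asarray(p)-HINGE; return np.array([d@CX,d@CY,np.asarray(p)[2]])
def go(target,yawy=None,n=10,back=0.008):
    """grasp point to target (world), tool y at yawy deg mod 180, tool down. prints totals in tool units"""
    from station import r
    o=r.get_obs();M=R.from_rotvec(o["tool_rot"]).as_matrix();p=o["tool_pos"]
    g=p-back*M[:,2]
    cur=np.degrees(np.arctan2(M[1,1],M[0,1]))
    if yawy is not None:
        dy=(yawy-cur+90)%180-90
        Yt=np.radians(cur+dy);T=np.c_[[np.sin(Yt)*-1*-1*-1 if 0 else -np.sin(Yt)*-1*-1,0,0],[np.cos(Yt),np.sin(Yt),0],[0,0,-1]]
        y=T[:,1];z=T[:,2];T[:,0]=np.cross(y,z)
        w=R.from_matrix(M.T@T).as_rotvec(degrees=True)/6
    else: w=np.zeros(3);T=M
    tcp=np.asarray(target)+back*T[:,2]
    d=tcp-p
    np.set_printoptions(precision=3,suppress=True)
    print("t",round(o["time_s"],2),"grasp",g,"yawy",round(cur,1),"tilt",round(np.degrees(np.arccos(-M[2,2])),2),"F",o["ft_force"],"open",o["opening"])
    print("turn units",w,"shift in current axes",M.T@d/.04,"| after turn",T.T@d/.04,"| per row/%d"%n,T.T@d/.04/n)
E
python3 -c "
from h import *
go([.567,.164,.36],13.2)"
```

```text
t 0.2 grasp [ 0.189 -0.596  0.241] yawy -72.4 tilt 0.05 F [-0.203 -0.457 -1.198] open 0.08783116134800298
turn units [ -0.008  -0.006 -14.27 ] shift in current axes [ 14.752 -15.249  -2.958] | after turn [16.328 13.546 -2.972] | per row/10 [ 1.633  1.355 -0.297]
```

{"method": "carry_out", "body": {
  "increments": [
    {"z": -0.4, "wz": -1},
    {"z": -0.4, "wz": -1},
    {"z": -0.4, "wz": -1},
    {"z": -0.4, "wz": -1},
    {"z": -0.4, "wz": -1},
    {"z": -0.4, "wz": -1},
    {"z": -0.4, "wz": -1},
    {"z": -0.4, "wz": -1},
    {"z": -0.4, "wz": -1},
    {"z": -0.4, "wz": -1}
  ]
}}

```text
$.increments[0]: bad value
```

```bash
python3 -c "
from h import *
go([.567,.164,.36],13.2)"
```

```text
t 0.2 grasp [ 0.189 -0.596  0.241] yawy -72.4 tilt 0.05 F [-0.203 -0.457 -1.198] open 0.08783116134800298
turn units [ -0.008  -0.006 -14.27 ] shift in current axes [ 14.752 -15.249  -2.958] | after turn [16.328 13.546 -2.972] | per row/10 [ 1.633  1.355 -0.297]
```

{"method": "carry_out", "body": {
  "increments": [
    {"wx": 0, "wy": 0, "wz": -1, "x": 0, "y": 0, "z": -0.4, "claw": 40},
    {"wx": 0, "wy": 0, "wz": -1, "x": 0, "y": 0, "z": -0.4, "claw": 40},
    {"wx": 0, "wy": 0, "wz": -1, "x": 0, "y": 0, "z": -0.4, "claw": 40},
    {"wx": 0, "wy": 0, "wz": -1, "x": 0, "y": 0, "z": -0.4, "claw": 40},
    {"wx": 0, "wy": 0, "wz": -1, "x": 0, "y": 0, "z": -0.4, "claw": 40},
    {"wx": 0, "wy": 0, "wz": -1, "x": 0, "y": 0, "z": -0.4, "claw": 40},
    {"wx": 0, "wy": 0, "wz": -1, "x": 0, "y": 0, "z": -0.4, "claw": 40},
    {"wx": 0, "wy": 0, "wz": -1, "x": 0, "y": 0, "z": -0.4, "claw": 40},
    {"wx": 0, "wy": 0, "wz": -1, "x": 0, "y": 0, "z": -0.4, "claw": 40},
    {"wx": 0, "wy": 0, "wz": -1, "x": 0, "y": 0, "z": -0.4, "claw": 40}
  ]
}}

```text
time_s: 1.45
tool_pos: [0.1886, -0.5957, 0.3939]
tool_rot: [-2.445, -1.972, -0.0]
ft_force: [0.2, 0.4, 0.3]
opening: 0.04
```

```bash
python3 -c "
from h import *
go([.567,.164,.36],13.2)"
```

```text
t 1.45 grasp [ 0.189 -0.596  0.402] yawy -12.2 tilt 0.03 F [0.217 0.417 0.253] open 0.04004228264786854
turn units [-0.002 -0.004 -4.238] shift in current axes [20.565  5.223  1.054] | after turn [16.331 13.546  1.049] | per row/10 [1.633 1.355 0.105]
```

{"method": "carry_out", "body": {
  "increments": [
    {"wx": 0, "wy": 0, "wz": -1, "x": 0, "y": 0, "z": 0, "claw": 40},
    {"wx": 0, "wy": 0, "wz": -1, "x": 0, "y": 0, "z": 0, "claw": 40},
    {"wx": 0, "wy": 0, "wz": -1, "x": 0, "y": 0, "z": 0, "claw": 40},
    {"wx": 0, "wy": 0, "wz": -1, "x": 0, "y": 0, "z": 0, "claw": 40},
    {"wx": 0, "wy": 0, "wz": -0.24, "x": 0, "y": 0, "z": 0, "claw": 40},
    {"wx": 0, "wy": 0, "wz": 0, "x": 0.9, "y": 0.75, "z": 0, "claw": 40},
    {"wx": 0, "wy": 0, "wz": 0, "x": 0.9, "y": 0.75, "z": 0, "claw": 40},
    {"wx": 0, "wy": 0, "wz": 0, "x": 0.9, "y": 0.75, "z": 0, "claw": 40},
    {"wx": 0, "wy": 0, "wz": 0, "x": 0.9, "y": 0.75, "z": 0, "claw": 40},
    {"wx": 0, "wy": 0, "wz": 0, "x": 0.9, "y": 0.75, "z": 0, "claw": 40}
  ]
}}

```text
time_s: 2.7
tool_pos: [0.2948, -0.3852, 0.3937]
tool_rot: [1.957, 2.457, -0.0]
ft_force: [0.2, 0.2, 0.2]
opening: 0.0399
```

{"method": "carry_out", "body": {
  "increments": [
    {"wx": 0, "wy": 0, "wz": 0, "x": 0.9, "y": 0.75, "z": 0, "claw": 40},
    {"wx": 0, "wy": 0, "wz": 0, "x": 0.9, "y": 0.75, "z": 0, "claw": 40},
    {"wx": 0, "wy": 0, "wz": 0, "x": 0.9, "y": 0.75, "z": 0, "claw": 40},
    {"wx": 0, "wy": 0, "wz": 0, "x": 0.9, "y": 0.75, "z": 0, "claw": 40},
    {"wx": 0, "wy": 0, "wz": 0, "x": 0.9, "y": 0.75, "z": 0, "claw": 40},
    {"wx": 0, "wy": 0, "wz": 0, "x": 0.9, "y": 0.75, "z": 0, "claw": 40},
    {"wx": 0, "wy": 0, "wz": 0, "x": 0.9, "y": 0.75, "z": 0, "claw": 40},
    {"wx": 0, "wy": 0, "wz": 0, "x": 0.9, "y": 0.75, "z": 0, "claw": 40},
    {"wx": 0, "wy": 0, "wz": 0, "x": 0.9, "y": 0.75, "z": 0, "claw": 40},
    {"wx": 0, "wy": 0, "wz": 0, "x": 0.9, "y": 0.75, "z": 0, "claw": 40}
  ]
}}

```text
time_s: 3.95
tool_pos: [0.506, 0.0328, 0.3938]
tool_rot: [1.958, 2.456, 0.0]
ft_force: [1.0, 0.2, 0.7]
opening: 0.0397
```

```bash
python3 -c "
from h import *
go([.567,.164,.36],13.2)
s=snap('top');t=snap('side');crop(s,70,80,260,200,4,'ct4.png');crop(t,40,100,240,300,3,'cs4.png')"
```

```text
t 3.95 grasp [0.506 0.033 0.402] yawy 12.9 tilt 0.03 F [1.018 0.225 0.688] open 0.03973927860137613
turn units [ 0.004  0.004 -0.054] shift in current axes [2.857 2.216 1.044] | after turn [2.844 2.232 1.044] | per row/10 [0.284 0.223 0.104]
```

View pics/cs4.png

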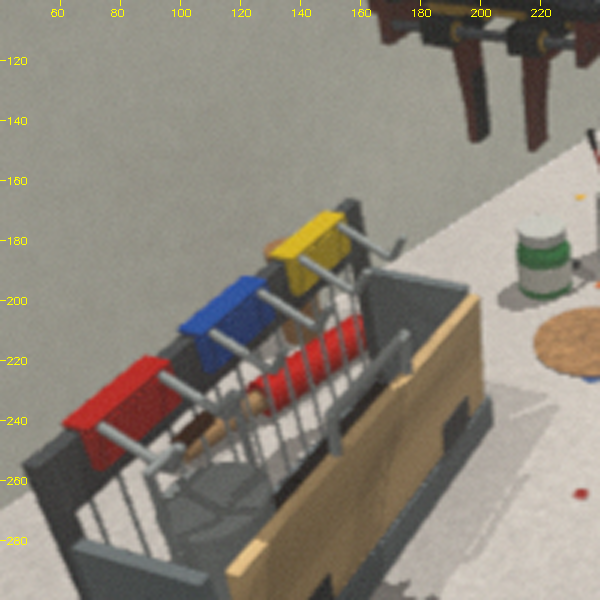

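View pics/ct4.png

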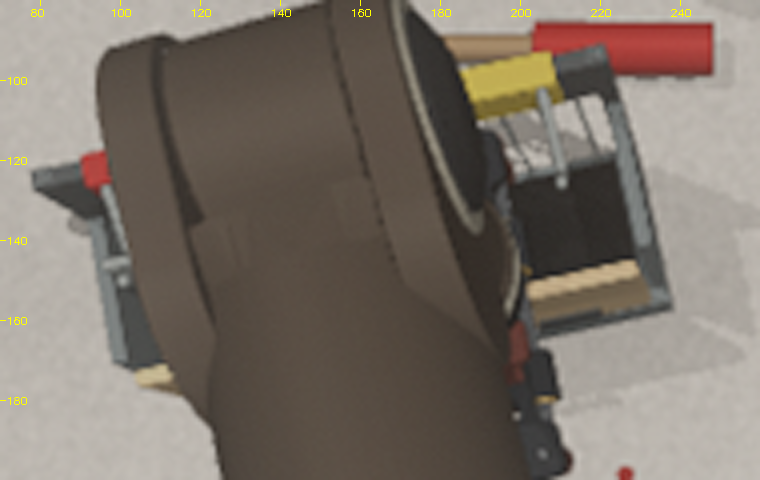

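```bash
python3 -c "
from h import *
import pickle;s,t=pickle.load(open('s0.pkl','rb'))
from station import r
o=r.get_obs();M=R.from_rotvec(o['tool_rot']).as_matrix()
tip=o['tool_pos']+.011*M[:,2]
for e in(-1,1):print('tip',proj(t,tip+e*.0265*M[:,1]))
for a,b in (((143,163.2),(150.7,238.5)),((183.5,154),(175,212))):
    x=tri(s,a,t,b);print('bar',x,proj(s,x)[0]-a,cab(x))
E=[HINGE+a*CY+np.array([0,0,.17]) for a in(-.055,.055)]
print('exp',E,proj(s,E),proj(t,E))
# board top corners z=.175
E=[HINGE+a*CY+np.array([0,0,.13]) for a in(-.185,.185)]
print('board',proj(s,E),proj(t,E))
"
```

```text
tip [[220.67110365 148.6915113 ]]
tip [[200.03927223 145.73434384]]
bar [0.55246961 0.21916397 0.2161707 ] [0.17693842 0.22381715] [-0.01289779  0.0559225   0.2161707 ]
bar [0.58031469 0.10888458 0.21278157] [0.01625441 0.02288454] [-0.01100048 -0.05779987  0.21278157]
exp [array([0.5903835, 0.1141273, 0.215    ]), array([0.5652375, 0.2212123, 0.215    ])] [[181.57233143 150.27733292]
 [142.7960065  158.97806833]] [[170.48480912 211.11181127]
 [145.83024414 237.44853703]]
board [[228.77319032 143.69865685]
 [103.31904273 171.86381334]] [[195.52241152 197.67804118]
 [113.38824629 290.76175821]]
```

{"method": "carry_out", "body": {
  "increments": [
    {"wx": 0, "wy": 0, "wz": -0.05, "x": 0.71, "y": 0.55, "z": 0.25, "claw": 40},
    {"wx": 0, "wy": 0, "wz": 0, "x": 0.71, "y": 0.55, "z": 0.25, "claw": 40},
    {"wx": 0, "wy": 0, "wz": 0, "x": 0.71, "y": 0.55, "z": 0.25, "claw": 40},
    {"wx": 0, "wy": 0, "wz": 0, "x": 0.71, "y": 0.55, "z": 0.25, "claw": 40},
    {"wx": 0, "wy": 0, "wz": 0, "x": 0, "y": 0, "z": 0.7, "claw": 40},
    {"wx": 0, "wy": 0, "wz": 0, "x": 0, "y": 0, "z": 0.7, "claw": 40},
    {"wx": 0, "wy": 0, "wz": 0, "x": 0, "y": 0, "z": 0.6, "claw": 40},
    {"wx": 0, "wy": 0, "wz": 0, "x": 0, "y": 0, "z": 0.6, "claw": 40},
    {"wx": 0, "wy": 0, "wz": 0, "x": 0, "y": 0, "z": 0, "claw": 40},
    {"wx": 0, "wy": 0, "wz": 0, "x": 0, "y": 0, "z": 0, "claw": 40}
  ]
}}

```text
time_s: 5.3
tool_pos: [0.5655, 0.1622, 0.2506]
tool_rot: [1.95, 2.463, 0.001]
ft_force: [0.6, -0.1, 0.7]
opening: 0.0401
```

```bash
python3 -c "
from h import *
go([.5664,.164,.215],13.2)
t=snap('side');crop(t,80,100,260,300,3,'cs5.png')"
```

```text
t 5.3 grasp [0.566 0.162 0.259] yawy 13.3 tilt 0.05 F [ 0.618 -0.139  0.7  ] open 0.04008700098932003
turn units [0.008 0.    0.011] shift in current axes [0.038 0.03  1.09 ] | after turn [0.038 0.031 1.09 ] | per row/10 [0.004 0.003 0.109]
```

View pics/cs5.png

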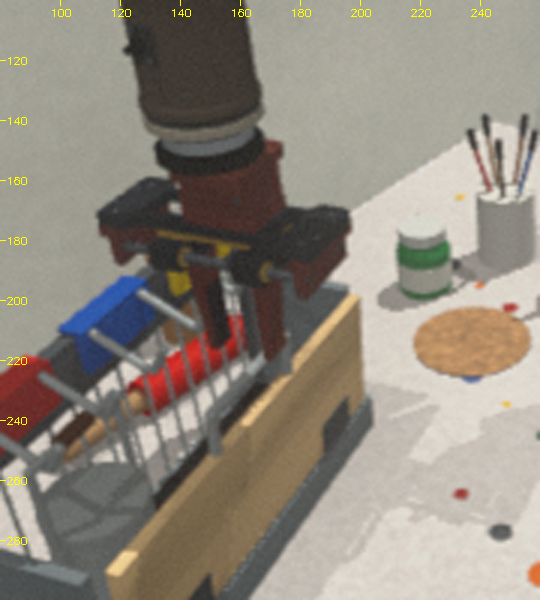

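{"method": "carry_out", "body": {
  "increments": [
    {"wx": 0, "wy": 0, "wz": 0, "x": 0.04, "y": 0.03, "z": 0.36, "claw": 40},
    {"wx": 0, "wy": 0, "wz": 0, "x": 0, "y": 0, "z": 0.36, "claw": 40},
    {"wx": 0, "wy": 0, "wz": 0, "x": 0, "y": 0, "z": 0.36, "claw": 40},
    {"wx": 0, "wy": 0, "wz": 0, "x": 0, "y": 0, "z": 0, "claw": 4},
    {"wx": 0, "wy": 0, "wz": 0, "x": 0, "y": 0, "z": 0, "claw": 4},
    {"wx": 0, "wy": 0, "wz": 0, "x": 0, "y": 0, "z": 0, "claw": 4},
    {"wx": 0, "wy": 0, "wz": 0, "x": 0, "y": 0, "z": 0, "claw": 4},
    {"wx": 0, "wy": 0, "wz": 0, "x": 0, "y": 0, "z": 0, "claw": 4},
    {"wx": 0, "wy": 0, "wz": 0, "x": 0, "y": 0, "z": 0, "claw": 4},
    {"wx": 0, "wy": 0, "wz": 0, "x": 0, "y": 0, "z": 0, "claw": 4}
  ],
  "newtons": 25
}}

```text
time_s: 6.6
tool_pos: [0.5664, 0.1645, 0.2069]
tool_rot: [1.949, 2.464, 0.002]
ft_force: [2.6, 1.7, 2.0]
opening: 0.0095
```

```bash
python3 -c "
from h import *
go([.5664,.164,.215],13.2)
"
```

```text
t 6.6 grasp [0.566 0.164 0.215] yawy 13.3 tilt 0.07 F [2.551 1.654 2.048] open 0.009530021140841186
turn units [ 0.011 -0.002  0.019] shift in current axes [-0.012 -0.003 -0.003] | after turn [-0.012 -0.003 -0.003] | per row/10 [-0.001 -0.    -0.   ]
```

```bash
python3 -c "
from h import *
import pickle;s,t=pickle.load(open('s0.pkl','rb'))
for uv in((127.5,329.5),(201.8,231)):print('bottom',cab(onz(t,uv,.045)))
for uv in((116.5,291.5),(199.5,199)):print('top front',cab(onz(t,uv,.175)))
for uv in((107,177),(231.5,149)):print('top front T',cab(onz(s,uv,.175)))
for uv in((104,172.5),(229,145)):print('top back T',cab(onz(s,uv,.175)))
"
python3 -c "
from h import *
import cv2
s=cv2.imread('pics/side0.png')
c=cv2.resize(s[150:340,60:220],None,fx=4,fy=4,interpolation=cv2.INTER_CUBIC)
cv2.imwrite('pics/cs6.png',c[150:750])
"
```

```text
bottom [-0.00063919  0.18175008  0.045     ]
bottom [-0.00203051 -0.19488363  0.045     ]
top front [-0.00740802  0.18462746  0.175     ]
top front [-0.01414293 -0.18227995  0.175     ]
top front T [-0.01714696  0.1771741   0.175     ]
top front T [-0.0170709  -0.18937608  0.175     ]
top back T [-0.00227277  0.183387    0.175     ]
top back T [-0.00390915 -0.18482239  0.175     ]
```

View pics/cs6.png

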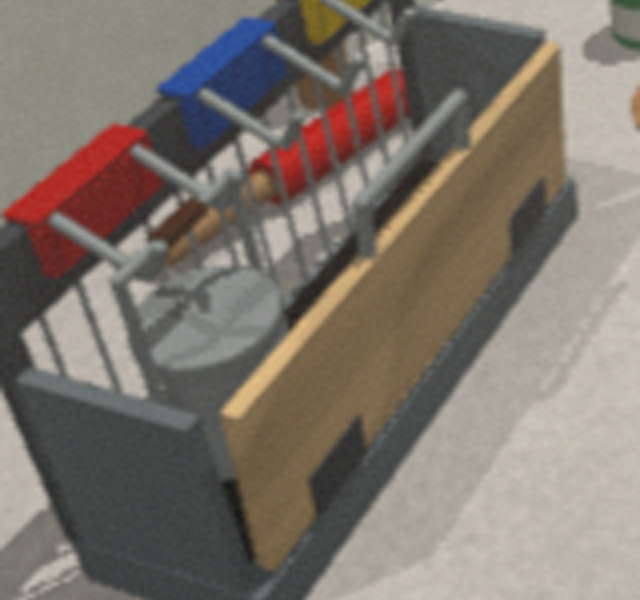

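```bash
python3 -c "
import numpy as np
th=np.linspace(.07,1.55,19)
c=np.round(np.c_[-4.25*np.sin(th),-4.25*np.cos(th)],2)
print(np.round(np.diff(c,axis=0),2).tolist())
"
```

```text
[[-0.34, 0.04], [-0.35, 0.07], [-0.33, 0.09], [-0.33, 0.12], [-0.32, 0.15], [-0.3, 0.18], [-0.29, 0.2], [-0.27, 0.22], [-0.25, 0.24], [-0.23, 0.26], [-0.21, 0.28], [-0.18, 0.3], [-0.16, 0.31], [-0.13, 0.32], [-0.11, 0.34], [-0.08, 0.34], [-0.05, 0.34], [-0.02, 0.35]]
```

{"method": "carry_out", "body": {
  "increments": [
    {"wx": 0, "wy": 0, "wz": 0, "x": 0, "y": -0.34, "z": 0.04, "claw": 4},
    {"wx": 0, "wy": 0, "wz": 0, "x": 0, "y": -0.35, "z": 0.07, "claw": 4},
    {"wx": 0, "wy": 0, "wz": 0, "x": 0, "y": -0.33, "z": 0.09, "claw": 4},
    {"wx": 0, "wy": 0, "wz": 0, "x": 0, "y": -0.33, "z": 0.12, "claw": 4},
    {"wx": 0, "wy": 0, "wz": 0, "x": 0, "y": -0.32, "z": 0.15, "claw": 4},
    {"wx": 0, "wy": 0, "wz": 0, "x": 0, "y": -0.3, "z": 0.18, "claw": 4},
    {"wx": 0, "wy": 0, "wz": 0, "x": 0, "y": 0, "z": 0, "claw": 4},
    {"wx": 0, "wy": 0, "wz": 0, "x": 0, "y": 0, "z": 0, "claw": 4},
    {"wx": 0, "wy": 0, "wz": 0, "x": 0, "y": 0, "z": 0, "claw": 4},
    {"wx": 0, "wy": 0, "wz": 0, "x": 0, "y": 0, "z": 0, "claw": 4}
  ],
  "newtons": 25
}}

```text
time_s: 7.85
tool_pos: [0.4869, 0.1458, 0.1792]
tool_rot: [-1.946, -2.462, 0.007]
ft_force: [-5.3, 2.8, 0.4]
opening: 0.009
```

```bash
python3 -c "
from h import *
go([.5664,.164,.215],13.2)
from station import r
o=r.get_obs();print(cab(o['tool_pos']+[0,0,.008]))
t=snap('side');crop(t,80,100,260,300,3,'cs7.png')
"
```

```text
t 7.85 grasp [0.487 0.146 0.187] yawy 13.4 tilt 0.31 F [-5.312  2.77   0.355] open 0.008998398557895219
turn units [-0.052 -0.     0.025] shift in current axes [-0.017  2.034 -0.705] | after turn [-0.012  2.038 -0.694] | per row/10 [-0.001  0.204 -0.069]
[-0.093 -0.     0.187]
```

View pics/cs7.png

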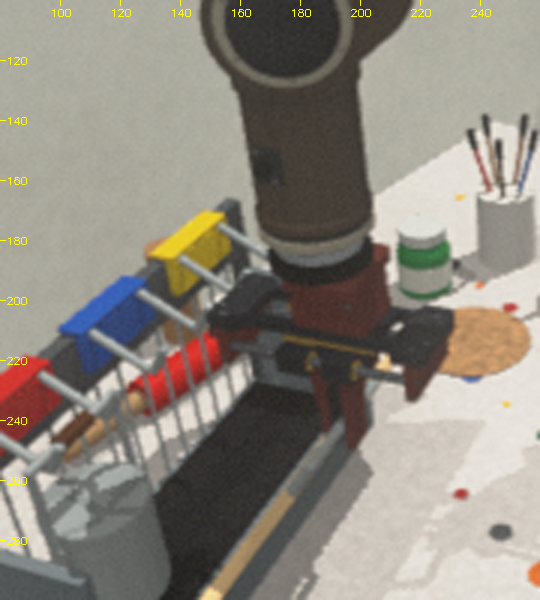

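{"method": "carry_out", "body": {
  "increments": [
    {"wx": 0, "wy": 0, "wz": 0, "x": 0, "y": -0.29, "z": 0.2, "claw": 4},
    {"wx": 0, "wy": 0, "wz": 0, "x": 0, "y": -0.27, "z": 0.22, "claw": 4},
    {"wx": 0, "wy": 0, "wz": 0, "x": 0, "y": -0.25, "z": 0.24, "claw": 4},
    {"wx": 0, "wy": 0, "wz": 0, "x": 0, "y": -0.23, "z": 0.26, "claw": 4},
    {"wx": 0, "wy": 0, "wz": 0, "x": 0, "y": -0.21, "z": 0.28, "claw": 4},
    {"wx": 0, "wy": 0, "wz": 0, "x": 0, "y": -0.18, "z": 0.3, "claw": 4},
    {"wx": 0, "wy": 0, "wz": 0, "x": 0, "y": -0.16, "z": 0.31, "claw": 4},
    {"wx": 0, "wy": 0, "wz": 0, "x": 0, "y": 0, "z": 0, "claw": 4},
    {"wx": 0, "wy": 0, "wz": 0, "x": 0, "y": 0, "z": 0, "claw": 4},
    {"wx": 0, "wy": 0, "wz": 0, "x": 0, "y": 0, "z": 0, "claw": 4}
  ]
}}

```text
time_s: 9.15
tool_pos: [0.4271, 0.1316, 0.1072]
tool_rot: [-1.948, -2.463, -0.001]
ft_force: [4.0, 5.5, -7.4]
opening: 0.0095
```

```bash
python3 -c "
from h import *
T=HINGE-.17*CX; T[2]=.045
go(T,13.2)
from station import r
o=r.get_obs();print(cab(o['tool_pos']+[0,0,.008]))
"
```

```text
t 9.15 grasp [0.427 0.132 0.115] yawy 13.3 tilt 0.06 F [ 4.019  5.476 -7.4  ] open 0.009524240506328918
turn units [-0.002 -0.01   0.021] shift in current axes [ 0.016 -0.375  1.755] | after turn [ 0.017 -0.376  1.755] | per row/10 [ 0.002 -0.038  0.175]
[-0.155 -0.001  0.115]
```

{"method": "carry_out", "body": {
  "increments": [
    {"wx": 0, "wy": 0, "wz": 0, "x": 0, "y": -0.13, "z": 0.32, "claw": 4},
    {"wx": 0, "wy": 0, "wz": 0, "x": 0, "y": -0.11, "z": 0.34, "claw": 4},
    {"wx": 0, "wy": 0, "wz": 0, "x": 0, "y": -0.08, "z": 0.34, "claw": 4},
    {"wx": 0, "wy": 0, "wz": 0, "x": 0, "y": -0.05, "z": 0.34, "claw": 4},
    {"wx": 0, "wy": 0, "wz": 0, "x": 0, "y": -0.02, "z": 0.35, "claw": 4},
    {"wx": 0, "wy": 0, "wz": 0, "x": 0, "y": 0, "z": 0.05, "claw": 4},
    {"wx": 0, "wy": 0, "wz": 0, "x": 0, "y": 0, "z": 0, "claw": 4},
    {"wx": 0, "wy": 0, "wz": 0, "x": 0, "y": 0, "z": 0, "claw": 4},
    {"wx": 0, "wy": 0, "wz": 0, "x": 0, "y": 0, "z": 0, "claw": 4},
    {"wx": 0, "wy": 0, "wz": 0, "x": 0, "y": 0, "z": 0, "claw": 4}
  ]
}}

```text
time_s: 10.4
tool_pos: [0.4131, 0.1281, 0.0387]
tool_rot: [1.947, 2.463, 0.003]
ft_force: [2.1, 3.4, 13.1]
opening: 0.0096
```

```bash
python3 -c "
from h import *
T=HINGE-.17*CX; T[2]=.045
go(T,13.2)
from station import r
o=r.get_obs();print(cab(o['tool_pos']+[0,0,.008]))
t=snap('side');crop(t,80,120,260,320,3,'cs8.png')
"
```

```text
t 10.4 grasp [0.413 0.128 0.047] yawy 13.3 tilt 0.15 F [ 2.113  3.37  13.102] open 0.009647926303170323
turn units [0.024 0.001 0.023] shift in current axes [ 0.022 -0.016  0.042] | after turn [ 0.022 -0.016  0.042] | per row/10 [ 0.002 -0.002  0.004]
[-0.169 -0.001  0.047]
```

View pics/cs8.png

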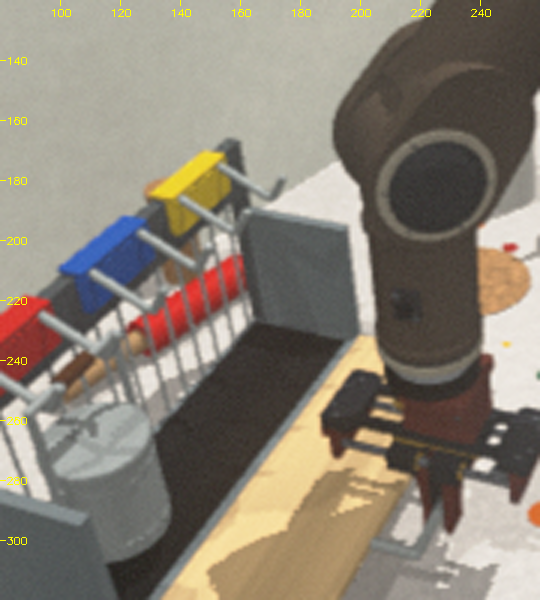

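{"method": "carry_out", "body": {
  "increments": [
    {"wx": 0, "wy": 0, "wz": 0, "x": 0, "y": 0, "z": -0.05, "claw": 26},
    {"wx": 0, "wy": 0, "wz": 0, "x": 0, "y": 0, "z": 0, "claw": 26},
    {"wx": 0, "wy": 0, "wz": 0, "x": 0, "y": 0, "z": -0.8, "claw": 26},
    {"wx": 0, "wy": 0, "wz": 0, "x": 0, "y": 0, "z": -1, "claw": 26},
    {"wx": 0, "wy": 0, "wz": 0, "x": 0, "y": 0, "z": -1, "claw": 40},
    {"wx": 0, "wy": 0, "wz": 0, "x": 0, "y": 0, "z": -1, "claw": 40},
    {"wx": 0, "wy": 0, "wz": 0, "x": 0, "y": 0, "z": -1, "claw": 40},
    {"wx": 0, "wy": 0, "wz": 0, "x": 0, "y": 0, "z": -1, "claw": 40},
    {"wx": 0, "wy": 0, "wz": 0, "x": 0, "y": 0, "z": -1, "claw": 40},
    {"wx": 0, "wy": 0, "wz": 0, "x": 0, "y": 0, "z": -1, "claw": 40}
  ]
}}

```text
time_s: 11.7
tool_pos: [0.4114, 0.1268, 0.3528]
tool_rot: [-1.95, -2.462, 0.004]
ft_force: [0.4, 0.3, -0.2]
opening: 0.0403
```

```bash
python3 -c "
from h import *
go([.6062,.2966,.30],13.2)
s=snap('top');t=snap('side');crop(s,70,80,260,230,4,'ct9.png');crop(t,40,180,200,340,4,'cs9.png')
import pickle;pickle.dump((s,t),open('s1.pkl','wb'))
"
```

```text
t 11.7 grasp [0.411 0.127 0.361] yawy 13.2 tilt 0.13 F [ 0.368  0.27  -0.162] open 0.04027535062819728
turn units [-0.02   0.01   0.008] shift in current axes [3.018 5.716 1.506] | after turn [3.021 5.711 1.521] | per row/10 [0.302 0.571 0.152]
```

View pics/cs9.png

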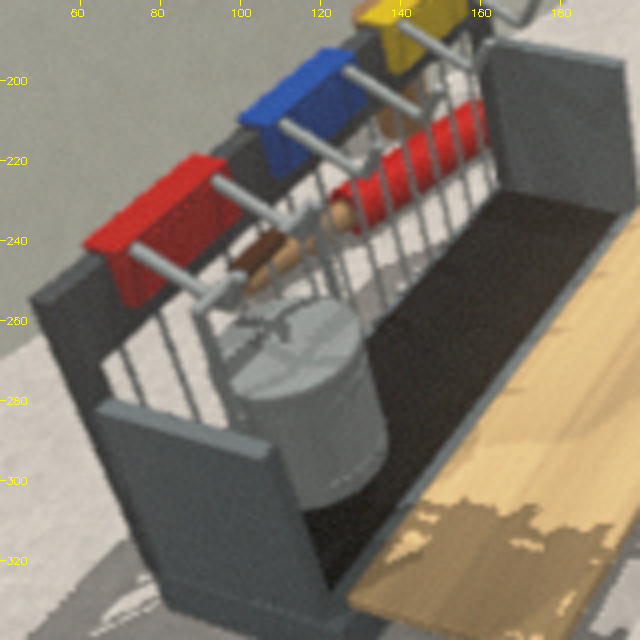

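View pics/ct9.png

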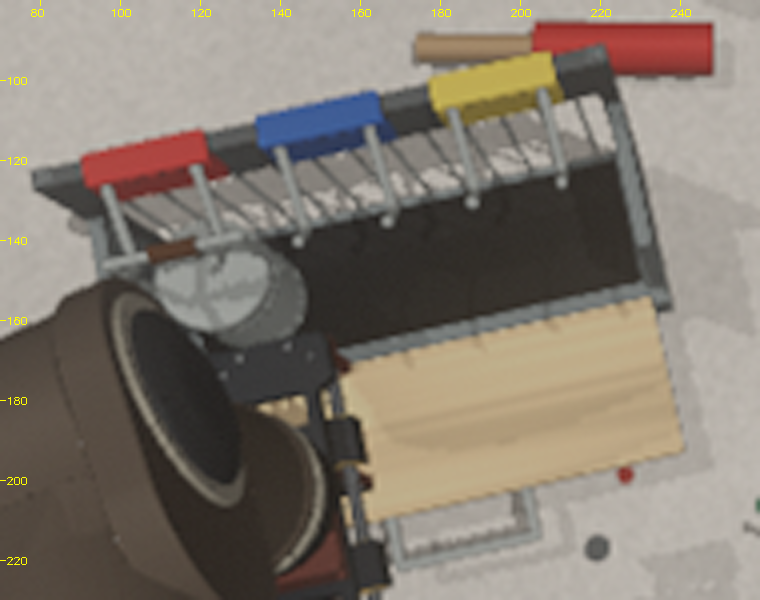

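{"method": "carry_out", "body": {
  "increments": [
    {"wx": 0, "wy": 0, "wz": 0, "x": 0.5, "y": 0.95, "z": 0, "claw": 45},
    {"wx": 0, "wy": 0, "wz": 0, "x": 0.5, "y": 0.95, "z": 0, "claw": 45},
    {"wx": 0, "wy": 0, "wz": 0, "x": 0.5, "y": 0.95, "z": 0, "claw": 45},
    {"wx": 0, "wy": 0, "wz": 0, "x": 0.5, "y": 0.95, "z": 0, "claw": 45},
    {"wx": 0, "wy": 0, "wz": 0, "x": 0.5, "y": 0.95, "z": 0, "claw": 45},
    {"wx": 0, "wy": 0, "wz": 0, "x": 0.5, "y": 0.95, "z": 0, "claw": 45},
    {"wx": 0, "wy": 0, "wz": 0, "x": 0, "y": 0, "z": 0.7, "claw": 45},
    {"wx": 0, "wy": 0, "wz": 0, "x": 0, "y": 0, "z": 0.8, "claw": 45},
    {"wx": 0, "wy": 0, "wz": 0, "x": 0, "y": 0, "z": 0, "claw": 45},
    {"wx": 0, "wy": 0, "wz": 0, "x": 0, "y": 0, "z": 0, "claw": 45}
  ]
}}

```text
time_s: 13.05
tool_pos: [0.6064, 0.2971, 0.2927]
tool_rot: [-1.949, -2.464, 0.0]
ft_force: [-0.3, 0.4, 1.1]
opening: 0.0449
```

```bash
python3 -c "
from h import *
import pickle;s,t=pickle.load(open('s1.pkl','rb'))
x=tri(s,(112.7,142),t,(103.7,242.5));print('steel',x,proj(s,x),proj(t,x))
go([x[0],x[1],.238],13.2)
t=snap('side');crop(t,40,120,240,320,4,'cs10.png')
"
```

```text
steel [0.60710376 0.29805559 0.23716494] [[112.73710098 142.03985628]] [[103.63312133 242.48444761]]
t 13.05 grasp [0.606 0.297 0.301] yawy 13.3 tilt 0.02 F [-0.329  0.413  1.139] open 0.044882354741985174
turn units [-0.003  0.001  0.019] shift in current axes [0.02  0.023 1.568] | after turn [0.02  0.022 1.568] | per row/10 [0.002 0.002 0.157]
```

View pics/cs10.png

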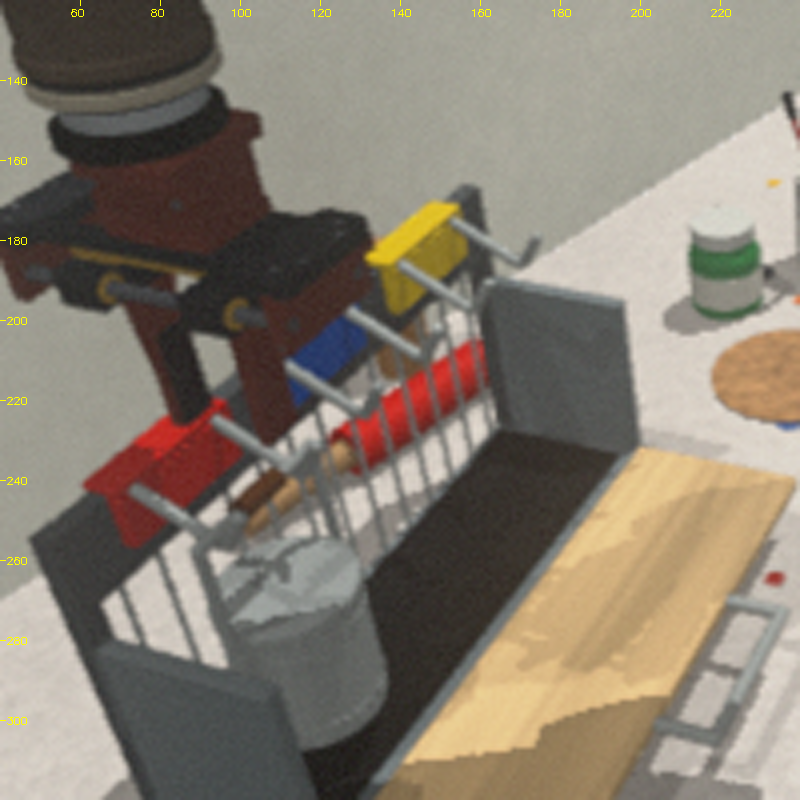

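{"method": "carry_out", "body": {
  "increments": [
    {"wx": 0, "wy": 0, "wz": 0.02, "x": 0.02, "y": 0.02, "z": 0.4, "claw": 45},
    {"wx": 0, "wy": 0, "wz": 0, "x": 0, "y": 0, "z": 0.4, "claw": 45},
    {"wx": 0, "wy": 0, "wz": 0, "x": 0, "y": 0, "z": 0.4, "claw": 45},
    {"wx": 0, "wy": 0, "wz": 0, "x": 0, "y": 0, "z": 0.36, "claw": 45},
    {"wx": 0, "wy": 0, "wz": 0, "x": 0, "y": 0, "z": 0, "claw": 8},
    {"wx": 0, "wy": 0, "wz": 0, "x": 0, "y": 0, "z": 0, "claw": 8},
    {"wx": 0, "wy": 0, "wz": 0, "x": 0, "y": 0, "z": 0, "claw": 8},
    {"wx": 0, "wy": 0, "wz": 0, "x": 0, "y": 0, "z": 0, "claw": 8},
    {"wx": 0, "wy": 0, "wz": 0, "x": 0, "y": 0, "z": 0, "claw": 8},
    {"wx": 0, "wy": 0, "wz": 0, "x": 0, "y": 0, "z": 0, "claw": 8}
  ],
  "newtons": 30
}}

```text
time_s: 14.35
tool_pos: [0.6074, 0.2984, 0.2306]
tool_rot: [1.951, 2.461, 0.002]
ft_force: [1.1, 0.2, 2.2]
opening: 0.0135
```

```bash
python3 -c "
from h import *
go([.6067,.2975,.238],13.2)
t=snap('side');crop(t,40,160,240,340,4,'cs11.png')
"
```

```text
t 14.35 grasp [0.607 0.298 0.239] yawy 13.2 tilt 0.08 F [1.137 0.185 2.196] open 0.013463927703988155
turn units [ 0.013 -0.004 -0.002] shift in current axes [-0.017 -0.023  0.016] | after turn [-0.017 -0.023  0.016] | per row/10 [-0.002 -0.002  0.002]
```

View pics/cs11.png

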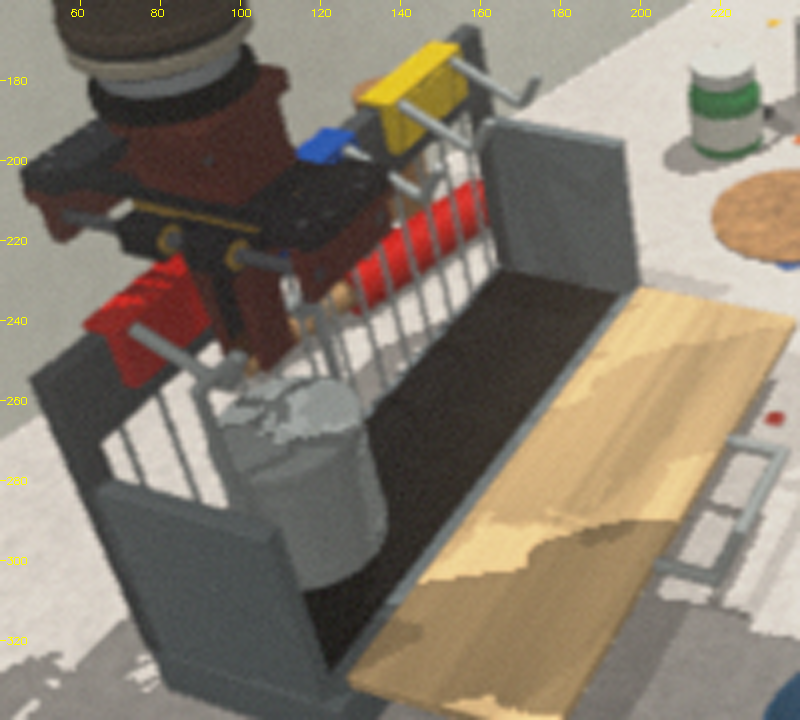

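{"method": "carry_out", "body": {
  "increments": [
    {"wx": 0, "wy": 0, "wz": 0, "x": 0, "y": 0, "z": -0.25, "claw": 8},
    {"wx": 0, "wy": 0, "wz": 0, "x": 0, "y": 0, "z": -0.25, "claw": 8},
    {"wx": 0, "wy": 0, "wz": 0, "x": 0, "y": 0, "z": -0.22, "claw": 8},
    {"wx": 0, "wy": 0, "wz": 0, "x": 0, "y": 0, "z": 0, "claw": 8},
    {"wx": 0, "wy": 0, "wz": 0, "x": 0, "y": -0.2, "z": 0, "claw": 8},
    {"wx": 0, "wy": 0, "wz": 0, "x": 0, "y": -0.4, "z": 0, "claw": 8},
    {"wx": 0, "wy": 0, "wz": 0, "x": 0, "y": -0.6, "z": 0, "claw": 8},
    {"wx": 0, "wy": 0, "wz": 0, "x": 0, "y": -0.8, "z": 0, "claw": 8},
    {"wx": 0, "wy": 0, "wz": 0, "x": 0, "y": -0.8, "z": 0, "claw": 8},
    {"wx": 0, "wy": 0, "wz": 0, "x": 0, "y": -0.8, "z": 0, "claw": 8}
  ]
}}

```text
time_s: 15.65
tool_pos: [0.465, 0.2646, 0.2583]
tool_rot: [1.951, 2.462, -0.002]
ft_force: [0.2, -0.4, -3.2]
opening: 0.0129
```

```bash
python3 -c "
from h import *
go([.6125,-.203,.33],13.2)
s=snap('top');t=snap('side');crop(t,40,120,240,340,3,'cs12.png')
for uv,q in(((291.3,158.7),s),((237.5,214),t)):print(onz(q,uv,.003))
"
```

```text
t 15.65 grasp [0.465 0.265 0.266] yawy 13.2 tilt 0.06 F [ 0.165 -0.389 -3.161] open 0.01291997710659371
turn units [-0.008  0.007  0.001] shift in current axes [-12.226   0.917  -1.584] | after turn [-12.224   0.92   -1.592] | per row/10 [-1.222  0.092 -0.159]
[ 0.614 -0.205  0.003]
[ 0.611 -0.202  0.003]
```

View pics/cs12.png

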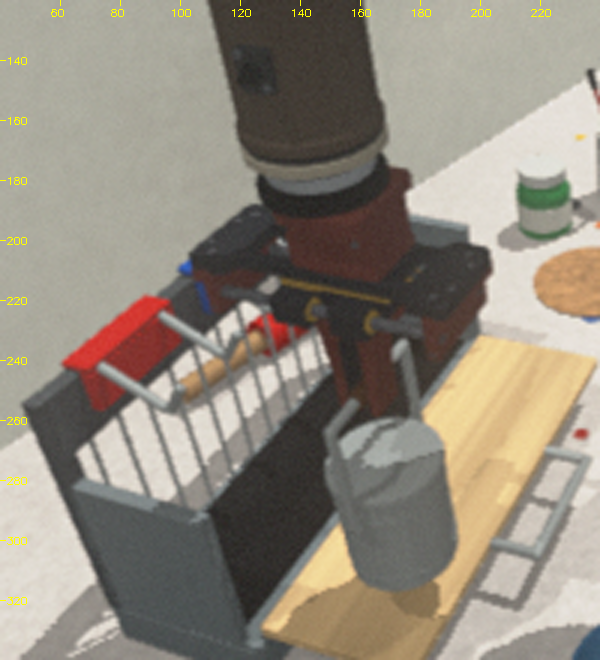

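{"method": "carry_out", "body": {
  "increments": [
    {"wx": 0, "wy": 0, "wz": 0, "x": -0.4, "y": 0, "z": -0.6, "claw": 8},
    {"wx": 0, "wy": 0, "wz": 0, "x": -0.7, "y": 0, "z": -0.6, "claw": 8},
    {"wx": 0, "wy": 0, "wz": 0, "x": -0.95, "y": 0, "z": -0.4, "claw": 8},
    {"wx": 0, "wy": 0, "wz": 0, "x": -0.95, "y": 0, "z": 0, "claw": 8},
    {"wx": 0, "wy": 0, "wz": 0, "x": -0.95, "y": 0, "z": 0, "claw": 8},
    {"wx": 0, "wy": 0, "wz": 0, "x": -0.95, "y": 0, "z": 0, "claw": 8},
    {"wx": 0, "wy": 0, "wz": 0, "x": -0.95, "y": 0, "z": 0, "claw": 8},
    {"wx": 0, "wy": 0, "wz": 0, "x": -0.95, "y": 0, "z": 0, "claw": 8},
    {"wx": 0, "wy": 0, "wz": 0, "x": -0.95, "y": 0, "z": 0, "claw": 8},
    {"wx": 0, "wy": 0, "wz": 0, "x": -0.95, "y": 0, "z": 0, "claw": 8}
  ]
}}

```text
time_s: 17.0
tool_pos: [0.5462, -0.0749, 0.3226]
tool_rot: [1.952, 2.462, -0.001]
ft_force: [0.4, 0.0, -3.7]
opening: 0.0132
```

{"method": "carry_out", "body": {
  "increments": [
    {"wx": 0, "wy": 0, "wz": 0, "x": -0.9, "y": 0.22, "z": 0, "claw": 8},
    {"wx": 0, "wy": 0, "wz": 0, "x": -0.8, "y": 0.22, "z": 0, "claw": 8},
    {"wx": 0, "wy": 0, "wz": 0, "x": -0.7, "y": 0.22, "z": 0, "claw": 8},
    {"wx": 0, "wy": 0, "wz": 0, "x": -0.4, "y": 0.22, "z": 0, "claw": 8},
    {"wx": 0, "wy": 0, "wz": 0, "x": 0, "y": 0, "z": 0.7, "claw": 8},
    {"wx": 0, "wy": 0, "wz": 0, "x": 0, "y": 0, "z": 0.7, "claw": 8},
    {"wx": 0, "wy": 0, "wz": 0, "x": 0, "y": 0, "z": 0.7, "claw": 8},
    {"wx": 0, "wy": 0, "wz": 0, "x": 0, "y": 0, "z": 0.7, "claw": 8},
    {"wx": 0, "wy": 0, "wz": 0, "x": 0, "y": 0, "z": 0, "claw": 8},
    {"wx": 0, "wy": 0, "wz": 0, "x": 0, "y": 0, "z": 0, "claw": 8}
  ]
}}

```text
time_s: 18.25
tool_pos: [0.6066, -0.1745, 0.2118]
tool_rot: [1.951, 2.461, 0.001]
ft_force: [0.2, 0.5, -2.9]
opening: 0.0132
```

```bash
python3 -c "
from h import *
go([.6125,-.203,.165],13.2)
s=snap('top');t=snap('side');crop(t,180,100,360,270,4,'cs13.png');crop(s,230,60,430,260,3,'ct13.png')
"
```

```text
t 18.25 grasp [ 0.607 -0.175  0.22 ] yawy 13.2 tilt 0.06 F [ 0.223  0.472 -2.914] open 0.013247385930669495
turn units [ 0.009  0.001 -0.   ] shift in current axes [-0.727 -0.021  1.369] | after turn [-0.727 -0.02   1.369] | per row/10 [-0.073 -0.002  0.137]
```

View pics/cs13.png

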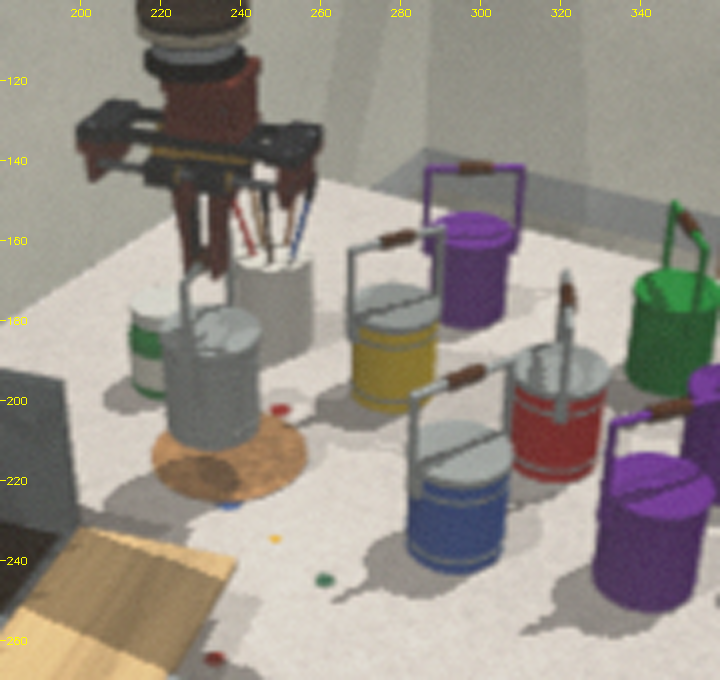

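{"method": "carry_out", "body": {
  "increments": [
    {"wx": 0, "wy": 0, "wz": 0, "x": -0.37, "y": -0.02, "z": 0, "claw": 8},
    {"wx": 0, "wy": 0, "wz": 0, "x": -0.36, "y": 0, "z": 0, "claw": 8},
    {"wx": 0, "wy": 0, "wz": 0, "x": 0, "y": 0, "z": 0.3, "claw": 8},
    {"wx": 0, "wy": 0, "wz": 0, "x": 0, "y": 0, "z": 0.3, "claw": 8},
    {"wx": 0, "wy": 0, "wz": 0, "x": 0, "y": 0, "z": 0.3, "claw": 8},
    {"wx": 0, "wy": 0, "wz": 0, "x": 0, "y": 0, "z": 0.25, "claw": 8},
    {"wx": 0, "wy": 0, "wz": 0, "x": 0, "y": 0, "z": 0.1, "claw": 8},
    {"wx": 0, "wy": 0, "wz": 0, "x": 0, "y": 0, "z": 0.1, "claw": 8},
    {"wx": 0, "wy": 0, "wz": 0, "x": 0, "y": 0, "z": 0, "claw": 8},
    {"wx": 0, "wy": 0, "wz": 0, "x": 0, "y": 0, "z": 0, "claw": 8}
  ]
}}

```text
time_s: 19.6
tool_pos: [0.6141, -0.2026, 0.1614]
tool_rot: [1.947, 2.458, 0.003]
ft_force: [-5.9, 1.1, 21.6]
opening: 0.0132
```

```bash
python3 -c "
from h import *
go([.6125,-.203,.163],13.2)
t=snap('side');crop(t,180,100,360,270,4,'cs14.png')
"
```

```text
t 19.6 grasp [ 0.614 -0.203  0.169] yawy 13.2 tilt 0.33 F [-5.866  1.059 21.635] open 0.013173247971010235
turn units [0.047 0.03  0.004] shift in current axes [ 0.001 -0.043  0.16 ] | after turn [ 0.    -0.042  0.16 ] | per row/10 [ 0.    -0.004  0.016]
```

View pics/cs14.png

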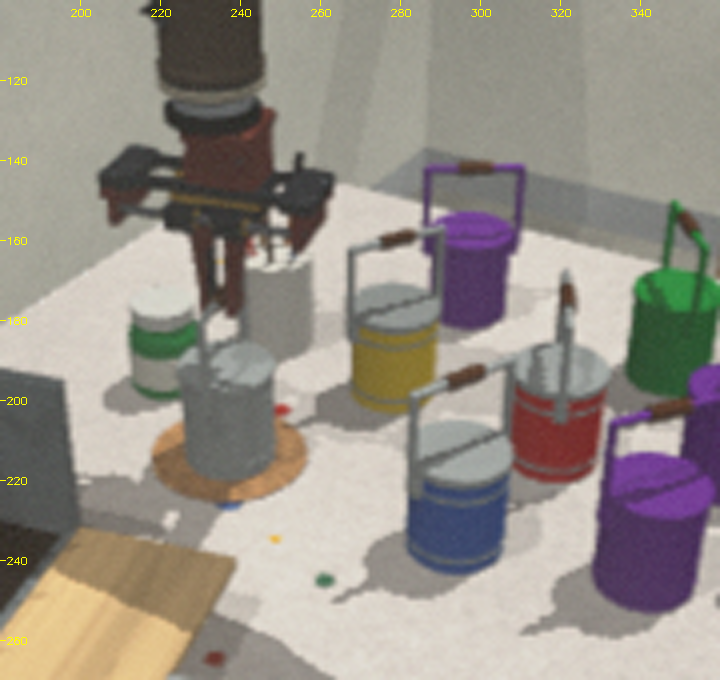

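{"method": "carry_out", "body": {
  "increments": [
    {"wx": 0, "wy": 0, "wz": 0, "x": 0, "y": 0, "z": -0.12, "claw": 8},
    {"wx": 0, "wy": 0, "wz": 0, "x": 0, "y": 0, "z": 0, "claw": 8},
    {"wx": 0, "wy": 0, "wz": 0, "x": 0, "y": 0, "z": 0, "claw": 40},
    {"wx": 0, "wy": 0, "wz": 0, "x": 0, "y": 0, "z": 0, "claw": 40},
    {"wx": 0, "wy": 0, "wz": 0, "x": 0, "y": 0, "z": 0, "claw": 40},
    {"wx": 0, "wy": 0, "wz": 0, "x": 0, "y": 0, "z": -0.3, "claw": 40},
    {"wx": 0, "wy": 0, "wz": 0, "x": 0, "y": 0, "z": -0.7, "claw": 40},
    {"wx": 0, "wy": 0, "wz": 0, "x": 0, "y": 0, "z": -1, "claw": 40},
    {"wx": 0, "wy": 0, "wz": 0, "x": 0, "y": 0, "z": -1, "claw": 40},
    {"wx": 0, "wy": 0, "wz": 0, "x": 0, "y": 0, "z": -1, "claw": 40}
  ]
}}

```text
time_s: 20.9
tool_pos: [0.612, -0.203, 0.324]
tool_rot: [1.95, 2.462, 0.001]
ft_force: [0.4, 0.1, 1.0]
opening: 0.0398
```

```bash
python3 -c "
from h import *
go([.543,-.3705,.26],151)
s=snap('top');t=snap('side');crop(t,180,100,400,270,3,'cs15.png');crop(s,230,80,430,280,3,'ct15.png')
"
```

```text
t 20.9 grasp [ 0.612 -0.203  0.332] yawy 13.2 tilt 0.06 F [0.371 0.095 1.006] open 0.039827785623298397
turn units [ 0.01  -0.     7.036] shift in current axes [-3.682 -2.639  1.8  ] | after turn [-4.5    0.522  1.801] | per row/10 [-0.45   0.052  0.18 ]
```

View pics/cs15.png

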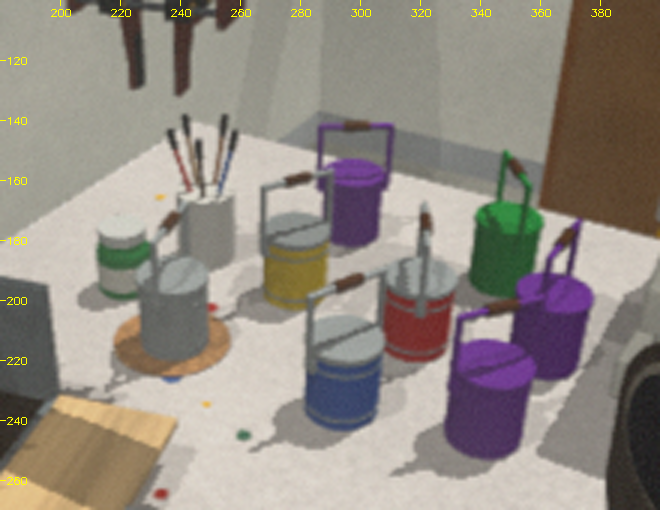

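View pics/ct15.png

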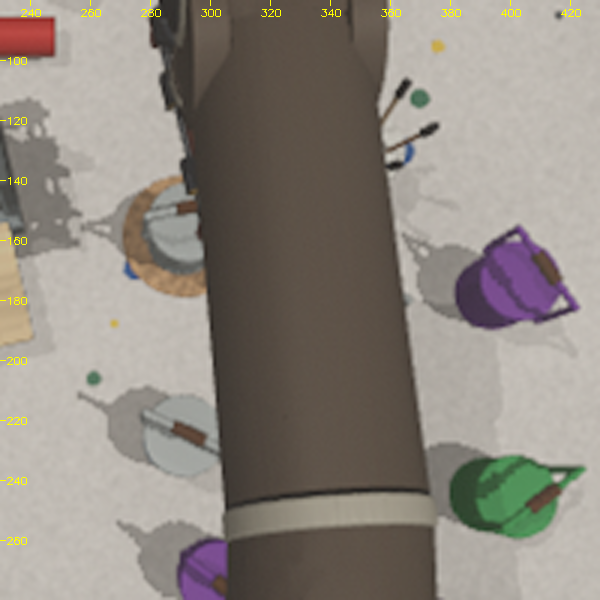

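{"method": "carry_out", "body": {
  "increments": [
    {"wx": 0, "wy": 0, "wz": 1, "x": 0, "y": 0, "z": 0, "claw": 45},
    {"wx": 0, "wy": 0, "wz": 1, "x": 0, "y": 0, "z": 0, "claw": 45},
    {"wx": 0, "wy": 0, "wz": 1, "x": 0, "y": 0, "z": 0, "claw": 45},
    {"wx": 0, "wy": 0, "wz": 1, "x": 0, "y": 0, "z": 0, "claw": 45},
    {"wx": 0, "wy": 0, "wz": 1, "x": 0, "y": 0, "z": 0, "claw": 45},
    {"wx": 0, "wy": 0, "wz": 1, "x": 0, "y": 0, "z": 0, "claw": 45},
    {"wx": 0, "wy": 0, "wz": 1, "x": 0, "y": 0, "z": 0, "claw": 45},
    {"wx": 0, "wy": 0, "wz": 0.04, "x": -0.9, "y": 0.1, "z": 0, "claw": 45},
    {"wx": 0, "wy": 0, "wz": 0, "x": -0.9, "y": 0.1, "z": 0, "claw": 45},
    {"wx": 0, "wy": 0, "wz": 0, "x": -0.9, "y": 0.1, "z": 0, "claw": 45}
  ]
}}

```text
time_s: 22.25
tool_pos: [0.5697, -0.3042, 0.3218]
tool_rot: [2.707, 1.594, 0.0]
ft_force: [0.9, -0.2, 0.3]
opening: 0.045
```

{"method": "carry_out", "body": {
  "increments": [
    {"wx": 0, "wy": 0, "wz": 0, "x": -0.9, "y": 0.11, "z": 0, "claw": 45},
    {"wx": 0, "wy": 0, "wz": 0, "x": -0.9, "y": 0.11, "z": 0, "claw": 45},
    {"wx": 0, "wy": 0, "wz": 0, "x": 0, "y": 0, "z": 0.6, "claw": 45},
    {"wx": 0, "wy": 0, "wz": 0, "x": 0, "y": 0, "z": 0.6, "claw": 45},
    {"wx": 0, "wy": 0, "wz": 0, "x": 0, "y": 0, "z": 0.6, "claw": 45},
    {"wx": 0, "wy": 0, "wz": 0, "x": 0, "y": 0, "z": 0.6, "claw": 45},
    {"wx": 0, "wy": 0, "wz": 0, "x": 0, "y": 0, "z": 0, "claw": 45},
    {"wx": 0, "wy": 0, "wz": 0, "x": 0, "y": 0, "z": 0, "claw": 45},
    {"wx": 0, "wy": 0, "wz": 0, "x": 0, "y": 0, "z": 0, "claw": 45},
    {"wx": 0, "wy": 0, "wz": 0, "x": 0, "y": 0, "z": 0, "claw": 45}
  ]
}}

```text
time_s: 23.5
tool_pos: [0.5433, -0.3708, 0.2266]
tool_rot: [2.706, 1.593, 0.001]
ft_force: [0.1, -0.1, 0.4]
opening: 0.0448
```

```bash
python3 -c "
from h import *
go([.5425,-.3705,.164],151)
s=snap('top');t=snap('side');crop(t,200,80,400,250,4,'cs16.png');crop(s,250,80,430,280,3,'ct16.png')
"
```

```text
t 23.5 grasp [ 0.543 -0.371  0.235] yawy -29.0 tilt 0.07 F [ 0.13  -0.14   0.357] open 0.04481996120480477
turn units [ 0.012  0.002 -0.007] shift in current axes [-0.002 -0.024  1.764] | after turn [-0.003 -0.021  1.764] | per row/10 [-0.    -0.002  0.176]
```

View pics/cs16.png

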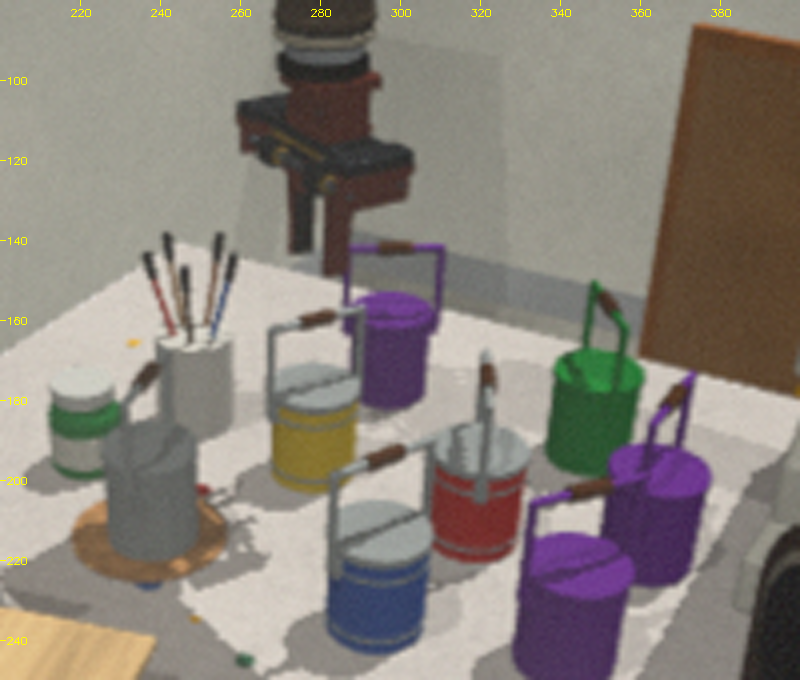

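View pics/ct16.png

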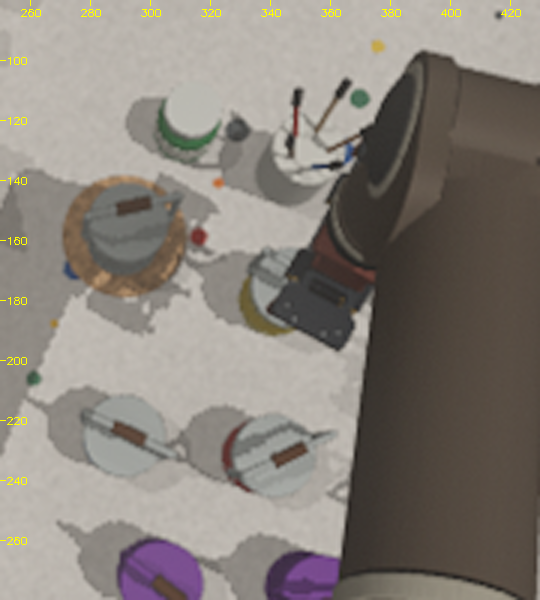

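{"method": "carry_out", "body": {
  "increments": [
    {"wx": 0, "wy": 0, "wz": 0, "x": 0, "y": -0.02, "z": 0.5, "claw": 45},
    {"wx": 0, "wy": 0, "wz": 0, "x": 0, "y": 0, "z": 0.5, "claw": 45},
    {"wx": 0, "wy": 0, "wz": 0, "x": 0, "y": 0, "z": 0.5, "claw": 45},
    {"wx": 0, "wy": 0, "wz": 0, "x": 0, "y": 0, "z": 0.35, "claw": 45},
    {"wx": 0, "wy": 0, "wz": 0, "x": 0, "y": 0, "z": 0, "claw": 8},
    {"wx": 0, "wy": 0, "wz": 0, "x": 0, "y": 0, "z": 0, "claw": 8},
    {"wx": 0, "wy": 0, "wz": 0, "x": 0, "y": 0, "z": 0, "claw": 8},
    {"wx": 0, "wy": 0, "wz": 0, "x": 0, "y": 0, "z": 0, "claw": 8},
    {"wx": 0, "wy": 0, "wz": 0, "x": 0, "y": 0, "z": 0, "claw": 8},
    {"wx": 0, "wy": 0, "wz": 0, "x": 0, "y": 0, "z": 0, "claw": 8}
  ],
  "newtons": 30
}}

```text
time_s: 24.85
tool_pos: [0.543, -0.3705, 0.1525]
tool_rot: [2.706, 1.593, 0.002]
ft_force: [2.8, -0.2, 3.9]
opening: 0.0133
```

```bash
python3 -c "
from h import *
go([.5425,-.3705,.164],151)
t=snap('side');crop(t,200,80,400,250,4,'cs17.png')
"
```

```text
t 24.85 grasp [ 0.543 -0.37   0.16 ] yawy -29.0 tilt 0.11 F [ 2.833 -0.247  3.927] open 0.013261078384227196
turn units [ 0.018 -0.001 -0.006] shift in current axes [-0.007 -0.011 -0.088] | after turn [-0.007 -0.011 -0.088] | per row/10 [-0.001 -0.001 -0.009]
```

View pics/cs17.png

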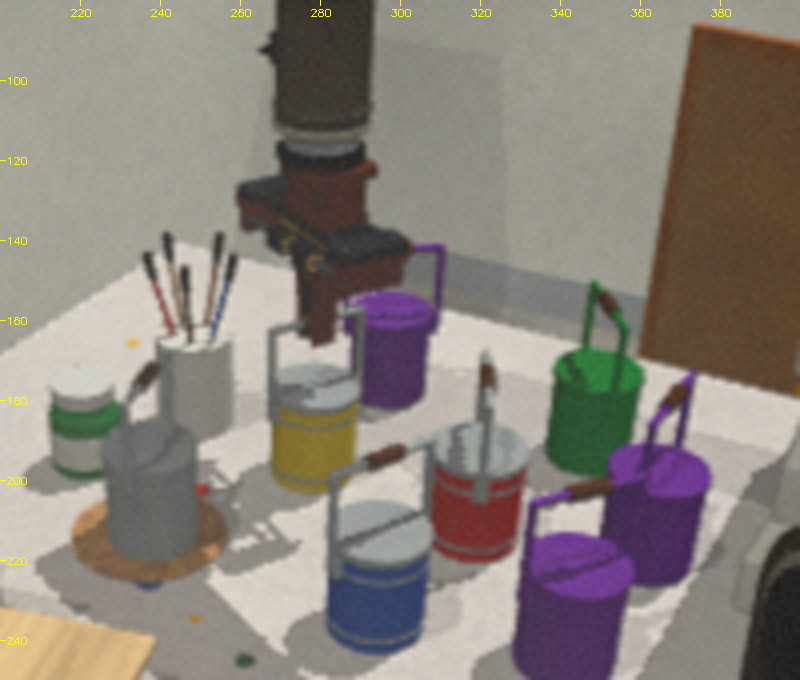

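{"method": "carry_out", "body": {
  "increments": [
    {"wx": 0, "wy": 0, "wz": 0, "x": 0, "y": 0, "z": -0.4, "claw": 8},
    {"wx": 0, "wy": 0, "wz": 0, "x": 0, "y": 0, "z": -0.8, "claw": 8},
    {"wx": 0, "wy": 0, "wz": 0, "x": 0, "y": 0, "z": -1, "claw": 8},
    {"wx": 0, "wy": 0, "wz": -1, "x": 0, "y": 0, "z": -1, "claw": 8},
    {"wx": 0, "wy": 0, "wz": -1, "x": 0, "y": 0, "z": -1, "claw": 8},
    {"wx": 0, "wy": 0, "wz": -1, "x": 0, "y": 0, "z": -1, "claw": 8},
    {"wx": 0, "wy": 0, "wz": -1, "x": 0, "y": 0, "z": 0, "claw": 8},
    {"wx": 0, "wy": 0, "wz": -1, "x": 0, "y": 0, "z": 0, "claw": 8},
    {"wx": 0, "wy": 0, "wz": -1, "x": 0, "y": 0, "z": 0, "claw": 8},
    {"wx": 0, "wy": 0, "wz": -1, "x": 0, "y": 0, "z": 0, "claw": 8}
  ]
}}

```text
time_s: 26.15
tool_pos: [0.5412, -0.3702, 0.3592]
tool_rot: [-1.951, -2.459, 0.001]
ft_force: [0.7, -0.0, -4.6]
opening: 0.0133
```

```bash
python3 -c "
from h import *
T=HY-.13*CX;T[2]=.264
go(T,13.2)
print(T,cab([.612,-.203,0]))
t=snap('side');crop(t,200,30,400,200,4,'cs18.png')
"
```

```text
t 26.15 grasp [ 0.541 -0.37   0.367] yawy 13.2 tilt 0.16 F [ 0.677 -0.024 -4.633] open 0.013289529530407228
turn units [-0.022 -0.014 -0.008] shift in current axes [9.88  2.136 2.589] | after turn [9.882 2.138 2.58 ] | per row/10 [0.988 0.214 0.258]
[0.534 0.034 0.264] [-0.051 -0.369  0.   ]
```

View pics/cs18.png

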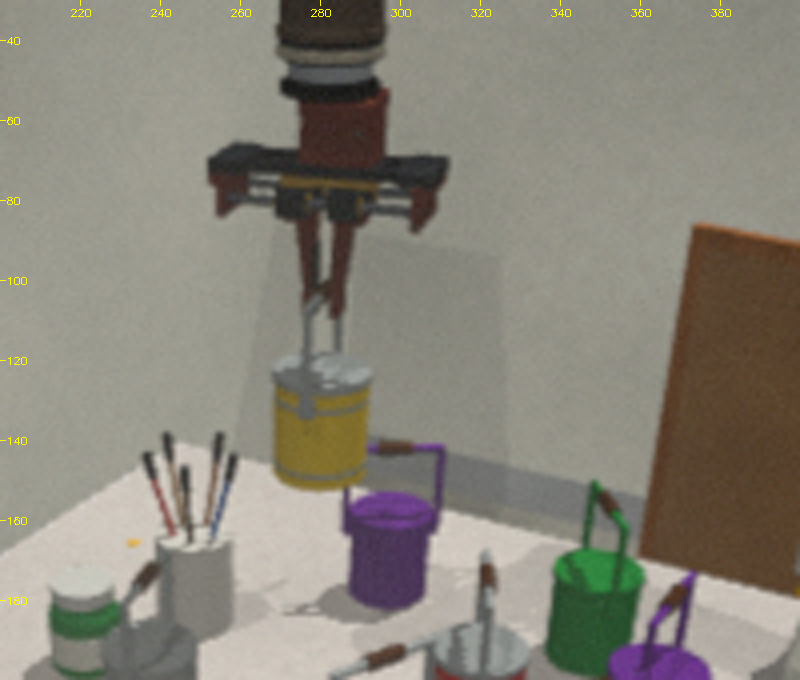

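{"method": "carry_out", "body": {
  "increments": [
    {"wx": 0, "wy": 0, "wz": 0, "x": 0.6, "y": 0, "z": 0, "claw": 8},
    {"wx": 0, "wy": 0, "wz": 0, "x": 0.9, "y": 0, "z": 0, "claw": 8},
    {"wx": 0, "wy": 0, "wz": 0, "x": 1, "y": 0, "z": 0, "claw": 8},
    {"wx": 0, "wy": 0, "wz": 0, "x": 1, "y": 0, "z": 0, "claw": 8},
    {"wx": 0, "wy": 0, "wz": 0, "x": 1, "y": 0, "z": 0, "claw": 8},
    {"wx": 0, "wy": 0, "wz": 0, "x": 1, "y": 0, "z": 0, "claw": 8},
    {"wx": 0, "wy": 0, "wz": 0, "x": 1, "y": 0, "z": 0, "claw": 8},
    {"wx": 0, "wy": 0, "wz": 0, "x": 1, "y": 0, "z": 0, "claw": 8},
    {"wx": 0, "wy": 0, "wz": 0, "x": 1, "y": 0, "z": 0, "claw": 8},
    {"wx": 0, "wy": 0, "wz": 0, "x": 0.9, "y": 0, "z": 0, "claw": 8}
  ]
}}

```text
time_s: 27.45
tool_pos: [0.4566, -0.0024, 0.3596]
tool_rot: [-1.958, -2.456, 0.002]
ft_force: [0.7, -0.2, -3.9]
opening: 0.0132
```

{"method": "carry_out", "body": {
  "increments": [
    {"wx": 0, "wy": 0, "wz": 0, "x": 0.5, "y": 0.2, "z": 0.2, "claw": 8},
    {"wx": 0, "wy": 0, "wz": 0, "x": 0, "y": 0.4, "z": 0.5, "claw": 8},
    {"wx": 0, "wy": 0, "wz": 0, "x": 0, "y": 0.4, "z": 0.5, "claw": 8},
    {"wx": 0, "wy": 0, "wz": 0, "x": 0, "y": 0.4, "z": 0.5, "claw": 8},
    {"wx": 0, "wy": 0, "wz": 0, "x": 0, "y": 0.4, "z": 0.5, "claw": 8},
    {"wx": 0, "wy": 0, "wz": 0, "x": 0, "y": 0.2, "z": 0.2, "claw": 8},
    {"wx": 0, "wy": 0, "wz": 0, "x": 0, "y": 0, "z": 0, "claw": 8},
    {"wx": 0, "wy": 0, "wz": 0, "x": 0, "y": 0, "z": 0, "claw": 8},
    {"wx": 0, "wy": 0, "wz": 0, "x": 0, "y": 0, "z": 0, "claw": 8},
    {"wx": 0, "wy": 0, "wz": 0, "x": 0, "y": 0, "z": 0, "claw": 8}
  ]
}}

```text
time_s: 28.7
tool_pos: [0.5314, 0.0333, 0.2642]
tool_rot: [1.957, 2.457, 0.0]
ft_force: [0.6, 0.2, -4.6]
opening: 0.0131
```

```bash
python3 -c "
from h import *
T=HY+0;T[2]=.264
go(T,13.2)
s=snap('top');t=snap('side');crop(t,80,100,280,270,4,'cs19.png');crop(s,150,60,350,230,4,'ct19.png')
g=HY+0
for q in(s,t):
  print(proj(q,[HY-.019*CX+k*.031*CY+[0,0,.012] for k in(-1,1)]))
"
```

```text
t 28.7 grasp [0.531 0.033 0.272] yawy 12.9 tilt 0.06 F [ 0.644  0.231 -4.603] open 0.013149115503687974
turn units [ 0.006  0.007 -0.045] shift in current axes [0.022 3.323 0.206] | after turn [0.006 3.323 0.204] | per row/10 [0.001 0.332 0.02 ]
[[210.782 126.266]
 [188.369 131.283]]
[[174.713 179.831]
 [162.665 191.27 ]]
```

View pics/cs19.png

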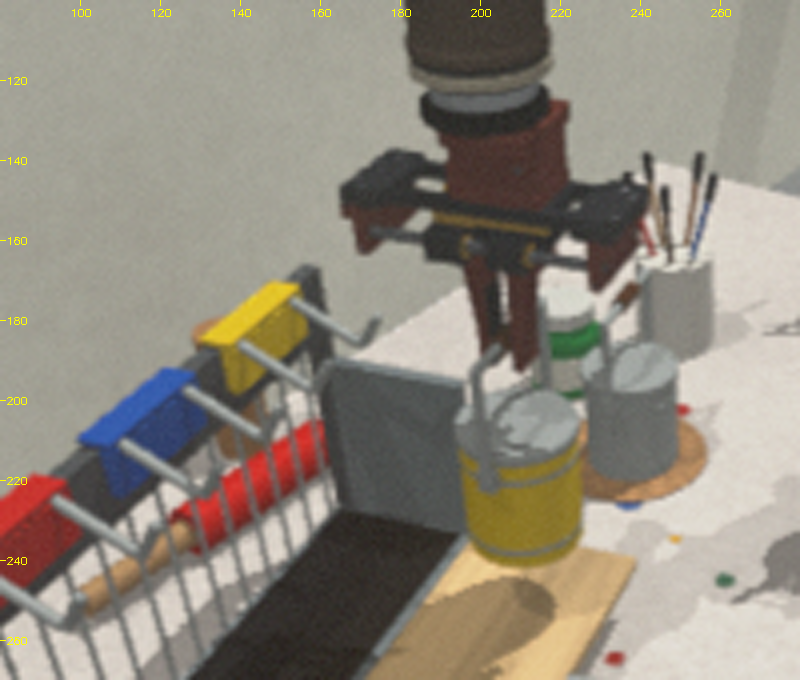

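View pics/ct19.png

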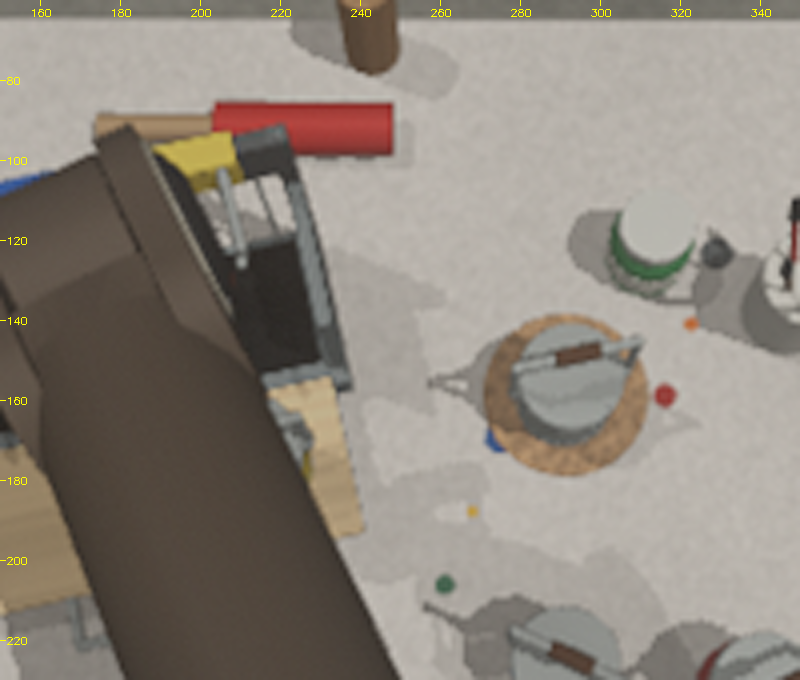

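```bash
cat >> h.py <<'E'
def barchk(t,z=None):
    from station import r
    o=r.get_obs();M=R.from_rotvec(o["tool_rot"]).as_matrix();g=o["tool_pos"]-.008*M[:,2]
    for k in(-1,1): print("bar end exp",proj(t,g+k*.046*M[:,0]))
    print("lid c",proj(t,g-[0,0,.065]),[proj(t,g-[0,0,.065]+k*.042*(np.array(proj(t,g)*0).sum()+np.array([.7,.7,0]))) for k in(-1,1)])
E
python3 -c "
from h import *
t=snap('side');barchk(t);crop(t,180,160,260,240,8,'cs20.png')"
```

```text
bar end exp [[214.3458512  175.71455197]]
bar end exp [[198.49418523 193.42956888]]
lid c [[208.81629479 205.25355774]] [array([[224.38034616, 203.16620328]]), array([[192.9934382 , 207.37562156]])]
```

View pics/cs20.png

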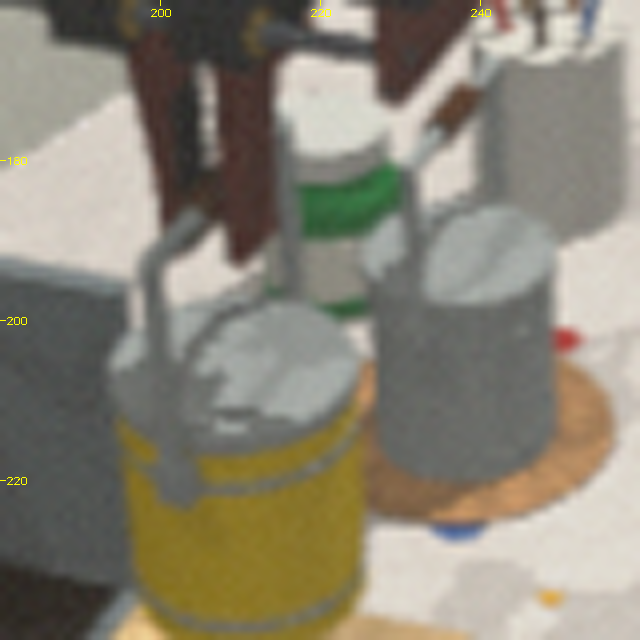

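{"method": "carry_out", "body": {
  "increments": [
    {"wx": 0, "wy": 0, "wz": -0.04, "x": 0.02, "y": 0.3, "z": 0.15, "claw": 8},
    {"wx": 0, "wy": 0, "wz": 0, "x": 0, "y": 0.5, "z": 0, "claw": 8},
    {"wx": 0, "wy": 0, "wz": 0, "x": 0, "y": 0.5, "z": 0, "claw": 8},
    {"wx": 0, "wy": 0, "wz": 0, "x": 0, "y": 0.5, "z": 0, "claw": 8},
    {"wx": 0, "wy": 0, "wz": 0, "x": 0, "y": 0.5, "z": 0, "claw": 8},
    {"wx": 0, "wy": 0, "wz": 0, "x": 0, "y": 0.5, "z": 0, "claw": 8},
    {"wx": 0, "wy": 0, "wz": 0, "x": 0, "y": 0.4, "z": 0, "claw": 8},
    {"wx": 0, "wy": 0, "wz": 0, "x": 0, "y": 0.15, "z": 0, "claw": 8},
    {"wx": 0, "wy": 0, "wz": 0, "x": 0, "y": 0, "z": 0, "claw": 8},
    {"wx": 0, "wy": 0, "wz": 0, "x": 0, "y": 0, "z": 0, "claw": 8}
  ]
}}

```text
time_s: 30.1
tool_pos: [0.6614, 0.0648, 0.2575]
tool_rot: [-1.951, -2.462, 0.001]
ft_force: [0.4, -0.1, -4.2]
opening: 0.0133
```

```bash
python3 -c "
from h import *
go(HY,13.2)
t=snap('side');s=snap('top');barchk(t);crop(t,120,130,220,230,7,'cs21.png');crop(s,160,80,260,180,5,'ct21.png')"
```

```text
t 30.1 grasp [0.661 0.065 0.266] yawy 13.2 tilt 0.03 F [ 0.36  -0.061 -4.154] open 0.01334799368857244
turn units [-0.004  0.002  0.001] shift in current axes [-0.019 -0.02   0.763] | after turn [-0.019 -0.02   0.763] | per row/10 [-0.002 -0.002  0.076]
bar end exp [[170.125 170.32 ]]
bar end exp [[151.528 186.856]]
lid c [[164.814 198.672]] [array([[180.1 , 196.72]]), array([[149.283, 200.655]])]
```

View pics/cs21.png

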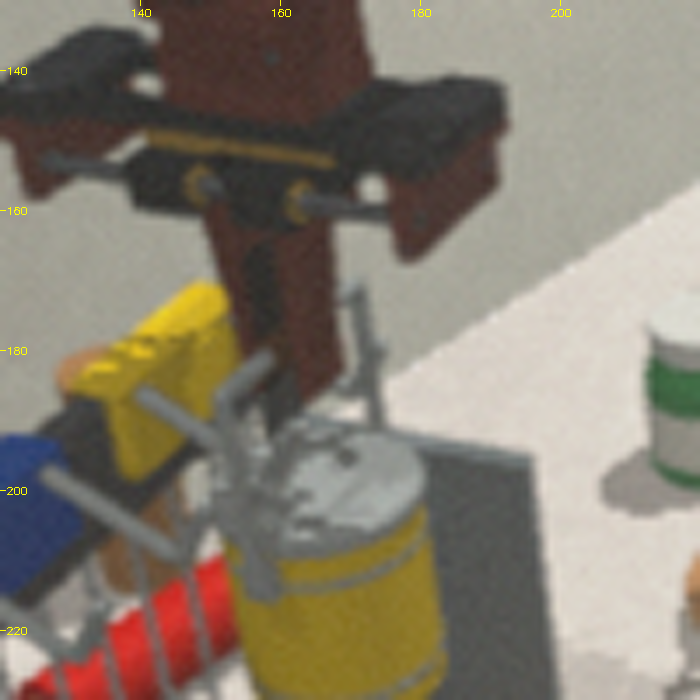

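{"method": "carry_out", "body": {
  "increments": [
    {"wx": 0, "wy": 0, "wz": 0, "x": -0.02, "y": -0.02, "z": 0.15, "claw": 8},
    {"wx": 0, "wy": 0, "wz": 0, "x": 0, "y": 0, "z": 0.15, "claw": 8},
    {"wx": 0, "wy": 0, "wz": 0, "x": 0, "y": 0, "z": 0.15, "claw": 8},
    {"wx": 0, "wy": 0, "wz": 0, "x": 0, "y": 0, "z": 0.15, "claw": 8},
    {"wx": 0, "wy": 0, "wz": 0, "x": 0, "y": 0, "z": 0.08, "claw": 8},
    {"wx": 0, "wy": 0, "wz": 0, "x": 0, "y": 0, "z": 0.05, "claw": 8},
    {"wx": 0, "wy": 0, "wz": 0, "x": 0, "y": 0, "z": 0, "claw": 8},
    {"wx": 0, "wy": 0, "wz": 0, "x": 0, "y": 0, "z": 0, "claw": 8},
    {"wx": 0, "wy": 0, "wz": 0, "x": 0, "y": 0, "z": 0, "claw": 8},
    {"wx": 0, "wy": 0, "wz": 0, "x": 0, "y": 0, "z": 0, "claw": 8}
  ]
}}

```text
time_s: 31.45
tool_pos: [0.6611, 0.0639, 0.2285]
tool_rot: [1.951, 2.462, 0.0]
ft_force: [0.4, 0.3, -4.4]
opening: 0.0132
```

```bash
python3 -c "
from h import *
go(HY,13.2)
t=snap('side');barchk(t);crop(t,120,130,220,230,7,'cs22.png')"
```

```text
t 31.45 grasp [0.661 0.064 0.237] yawy 13.2 tilt 0.01 F [ 0.401  0.25  -4.439] open 0.01322734358747062
turn units [ 0.001  0.001 -0.   ] shift in current axes [ 0.002 -0.01   0.039] | after turn [ 0.002 -0.01   0.039] | per row/10 [ 0.    -0.001  0.004]
bar end exp [[171.818 179.382]]
bar end exp [[153.685 196.338]]
lid c [[166.598 207.282]] [array([[181.624, 205.295]]), array([[151.336, 209.3  ]])]
```

View pics/cs22.png

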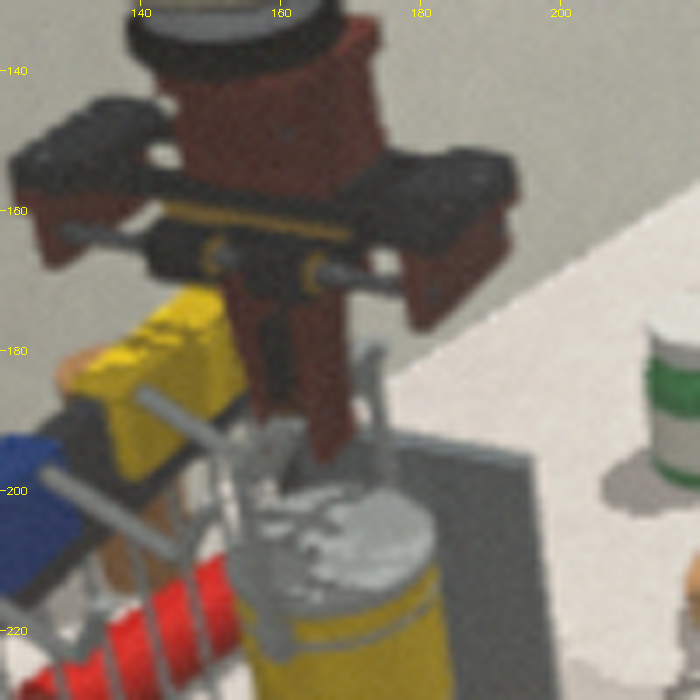

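{"method": "carry_out", "body": {
  "increments": [
    {"wx": 0, "wy": 0, "wz": 0, "x": 0, "y": 0, "z": 0.05, "claw": 8},
    {"wx": 0, "wy": 0, "wz": 0, "x": 0, "y": 0, "z": 0.05, "claw": 8},
    {"wx": 0, "wy": 0, "wz": 0, "x": 0, "y": 0, "z": 0.03, "claw": 8},
    {"wx": 0, "wy": 0, "wz": 0, "x": 0, "y": 0, "z": 0, "claw": 8},
    {"wx": 0, "wy": 0, "wz": 0, "x": 0, "y": 0, "z": 0, "claw": 8},
    {"wx": 0, "wy": 0, "wz": 0, "x": 0, "y": 0, "z": 0, "claw": 8},
    {"wx": 0, "wy": 0, "wz": 0, "x": 0, "y": 0, "z": 0, "claw": 8},
    {"wx": 0, "wy": 0, "wz": 0, "x": 0, "y": 0, "z": 0, "claw": 8},
    {"wx": 0, "wy": 0, "wz": 0, "x": 0, "y": 0, "z": 0, "claw": 8},
    {"wx": 0, "wy": 0, "wz": 0, "x": 0, "y": 0, "z": 0, "claw": 8}
  ]
}}

```text
time_s: 32.75
tool_pos: [0.6623, 0.0641, 0.2247]
tool_rot: [1.95, 2.46, 0.004]
ft_force: [3.1, 0.1, 6.4]
opening: 0.013
```

{"method": "carry_out", "body": {
  "increments": [
    {"wx": 0, "wy": 0, "wz": 0, "x": 0, "y": 0, "z": -0.03, "claw": 8},
    {"wx": 0, "wy": 0, "wz": 0, "x": 0, "y": 0, "z": 0, "claw": 18},
    {"wx": 0, "wy": 0, "wz": 0, "x": 0, "y": 0, "z": 0, "claw": 40},
    {"wx": 0, "wy": 0, "wz": 0, "x": 0, "y": 0, "z": 0, "claw": 40},
    {"wx": 0, "wy": 0, "wz": 0, "x": 0, "y": 0, "z": 0, "claw": 40},
    {"wx": 0, "wy": 0, "wz": 0, "x": 0, "y": 0, "z": -0.4, "claw": 40},
    {"wx": 0, "wy": 0, "wz": 0, "x": 0, "y": 0, "z": -0.8, "claw": 40},
    {"wx": 0, "wy": 0, "wz": 0, "x": 0, "y": 0, "z": -1, "claw": 40},
    {"wx": 0, "wy": 0, "wz": 0, "x": 0, "y": 0, "z": -1, "claw": 40},
    {"wx": 0, "wy": 0, "wz": 0, "x": 0, "y": -1, "z": 0, "claw": 40}
  ]
}}

```text
time_s: 34.0
tool_pos: [0.624, 0.0565, 0.3566]
tool_rot: [1.949, 2.46, 0.01]
ft_force: [-0.2, 1.0, -0.0]
opening: 0.0402
```

```bash
python3 -c "
from h import *
go([.37,-.348,.26],23)
t=snap('side');s=snap('top');crop(t,100,130,400,300,2,'cs23a.png');crop(t,110,150,210,250,6,'cs23.png');crop(s,70,80,450,300,2,'ct23.png')"
```

```text
t 34.0 grasp [0.624 0.056 0.365] yawy 13.2 tilt 0.39 F [-0.222  0.97  -0.041] open 0.040165684399930304
turn units [ 0.064 -0.01  -1.629] shift in current axes [-8.395 -8.513  2.544] | after turn [-6.826 -9.797  2.614] | per row/10 [-0.683 -0.98   0.261]
```

View pics/cs23.png

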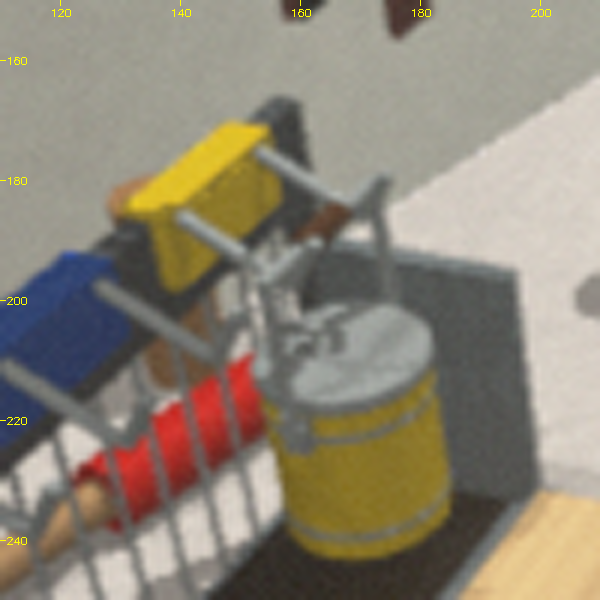

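View pics/cs23a.png

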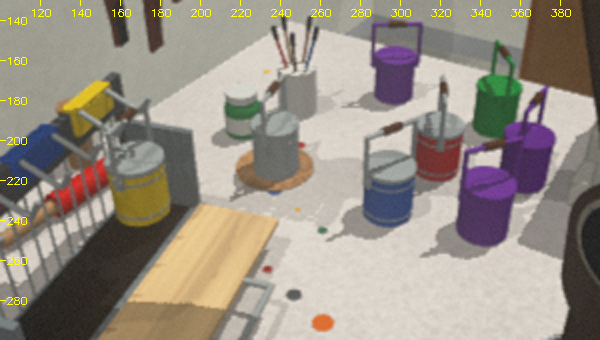

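View pics/ct23.png

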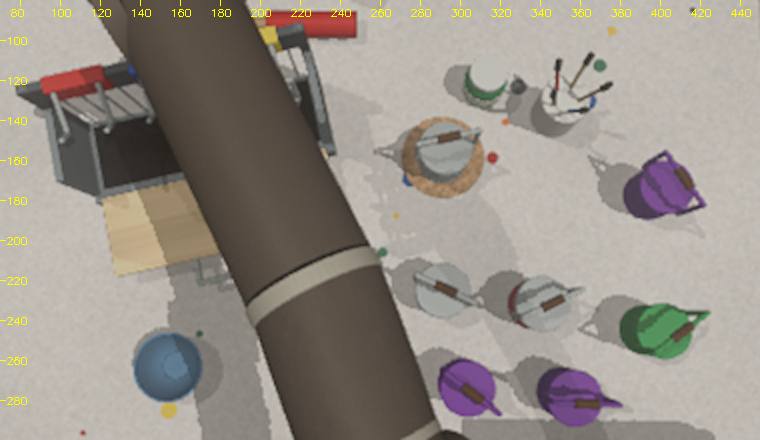

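{"method": "carry_out", "body": {
  "increments": [
    {"wx": 0.06, "wy": 0, "wz": -1, "x": 0, "y": -0.6, "z": 0, "claw": 45},
    {"wx": 0, "wy": 0, "wz": -0.63, "x": 0, "y": -0.6, "z": 0, "claw": 45},
    {"wx": 0, "wy": 0, "wz": 0, "x": -0.75, "y": -0.98, "z": 0, "claw": 45},
    {"wx": 0, "wy": 0, "wz": 0, "x": -0.75, "y": -0.98, "z": 0, "claw": 45},
    {"wx": 0, "wy": 0, "wz": 0, "x": -0.75, "y": -0.98, "z": 0, "claw": 45},
    {"wx": 0, "wy": 0, "wz": 0, "x": -0.75, "y": -0.98, "z": 0, "claw": 45},
    {"wx": 0, "wy": 0, "wz": 0, "x": -0.75, "y": -0.98, "z": 0, "claw": 45},
    {"wx": 0, "wy": 0, "wz": 0, "x": -0.75, "y": -0.98, "z": 0, "claw": 45},
    {"wx": 0, "wy": 0, "wz": 0, "x": -0.75, "y": -0.98, "z": 0, "claw": 45},
    {"wx": 0, "wy": 0, "wz": 0, "x": -0.75, "y": -0.98, "z": 0, "claw": 45}
  ]
}}

```text
time_s: 35.35
tool_pos: [0.3806, -0.3035, 0.3554]
tool_rot: [-1.733, -2.617, 0.008]
ft_force: [0.5, -1.1, -0.1]
opening: 0.0448
```

```bash
python3 -c "
from h import *
go([.371,-.349,.25],23)
t=snap('side');s=snap('top');crop(t,240,100,400,260,4,'cs24.png');crop(s,250,180,450,300,4,'ct24.png')"
```

```text
t 35.35 grasp [ 0.381 -0.303  0.363] yawy 23.0 tilt 0.35 F [ 0.492 -1.107 -0.12 ] open 0.04484393664828912
turn units [-0.057  0.007 -0.001] shift in current axes [-0.951 -0.648  2.839] | after turn [-0.953 -0.665  2.835] | per row/10 [-0.095 -0.066  0.283]
```

View pics/cs24.png

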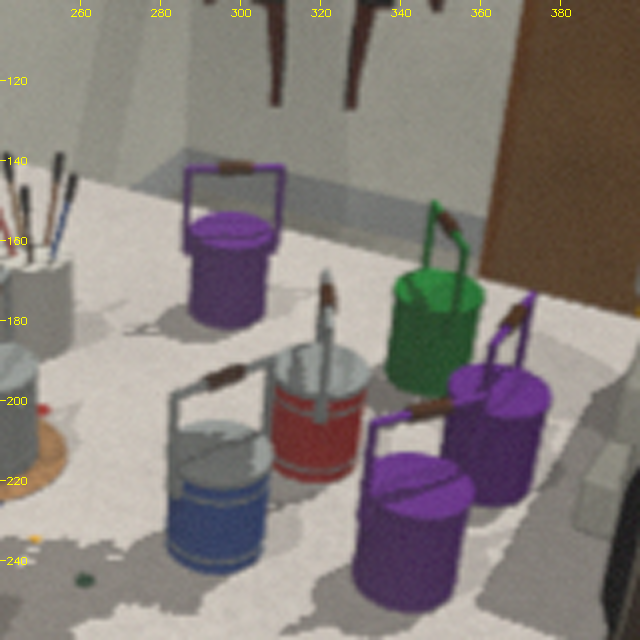

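View pics/ct24.png

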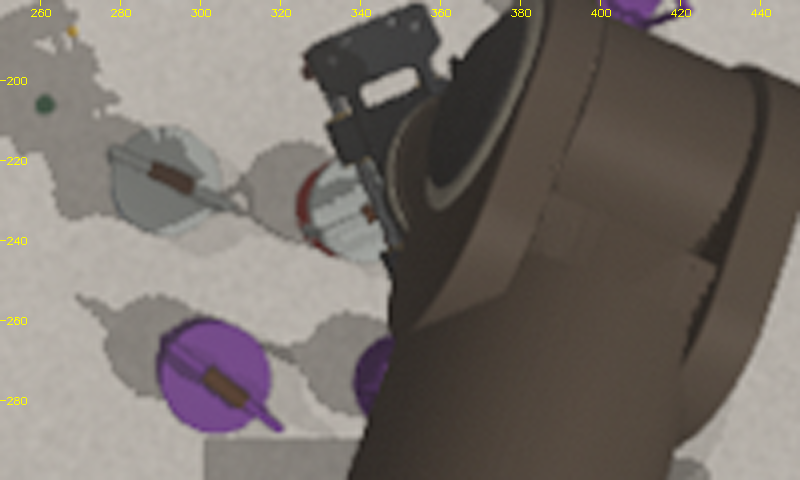

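{"method": "carry_out", "body": {
  "increments": [
    {"wx": -0.06, "wy": 0, "wz": 0, "x": -0.48, "y": -0.33, "z": 0, "claw": 45},
    {"wx": 0, "wy": 0, "wz": 0, "x": -0.48, "y": -0.33, "z": 0, "claw": 45},
    {"wx": 0, "wy": 0, "wz": 0, "x": 0, "y": 0, "z": 0.7, "claw": 45},
    {"wx": 0, "wy": 0, "wz": 0, "x": 0, "y": 0, "z": 0.7, "claw": 45},
    {"wx": 0, "wy": 0, "wz": 0, "x": 0, "y": 0, "z": 0.7, "claw": 45},
    {"wx": 0, "wy": 0, "wz": 0, "x": 0, "y": 0, "z": 0.7, "claw": 45},
    {"wx": 0, "wy": 0, "wz": 0, "x": 0, "y": 0, "z": 0.5, "claw": 45},
    {"wx": 0, "wy": 0, "wz": 0, "x": 0, "y": 0, "z": 0, "claw": 45},
    {"wx": 0, "wy": 0, "wz": 0, "x": 0, "y": 0, "z": 0, "claw": 45},
    {"wx": 0, "wy": 0, "wz": 0, "x": 0, "y": 0, "z": 0, "claw": 45}
  ]
}}

```text
time_s: 36.7
tool_pos: [0.3724, -0.348, 0.2233]
tool_rot: [1.734, 2.619, 0.0]
ft_force: [0.1, -0.4, -0.8]
opening: 0.0451
```

```bash
python3 -c "
from h import *
go([.371,-.349,.16],23)
t=snap('side');s=snap('top');crop(t,260,100,400,240,5,'cs25.png');crop(s,250,180,450,300,4,'ct25.png')"
```

```text
t 36.7 grasp [ 0.372 -0.348  0.231] yawy 23.0 tilt 0.05 F [ 0.115 -0.363 -0.813] open 0.045075530834696634
turn units [ 0.005  0.006 -0.003] shift in current axes [-0.009 -0.042  1.783] | after turn [-0.01  -0.041  1.783] | per row/10 [-0.001 -0.004  0.178]
```

View pics/cs25.png

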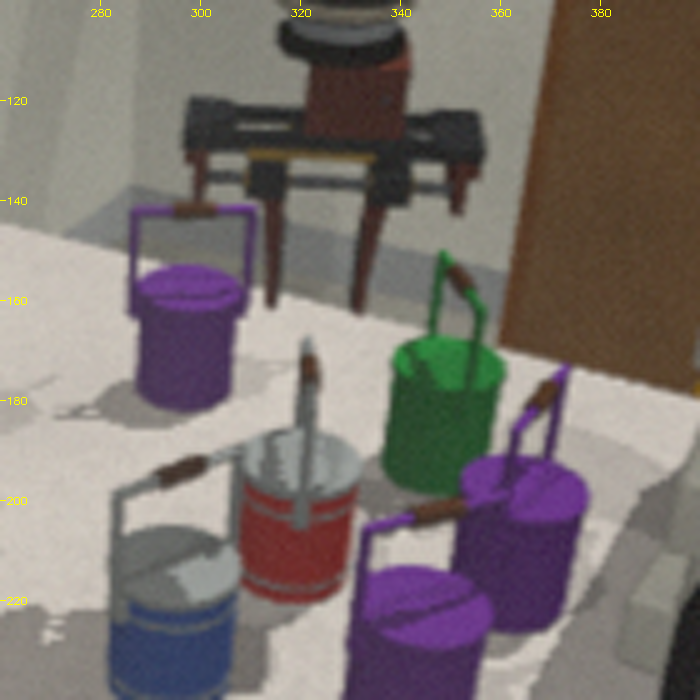

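View pics/ct25.png

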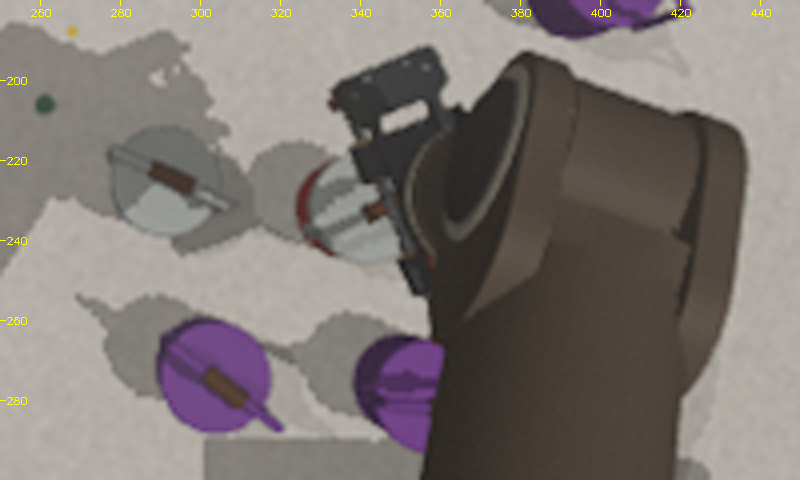

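{"method": "carry_out", "body": {
  "increments": [
    {"wx": 0, "wy": 0, "wz": 0, "x": -0.01, "y": -0.04, "z": 0.5, "claw": 45},
    {"wx": 0, "wy": 0, "wz": 0, "x": 0, "y": 0, "z": 0.5, "claw": 45},
    {"wx": 0, "wy": 0, "wz": 0, "x": 0, "y": 0, "z": 0.45, "claw": 45},
    {"wx": 0, "wy": 0, "wz": 0, "x": 0, "y": 0, "z": 0.3, "claw": 45},
    {"wx": 0, "wy": 0, "wz": 0, "x": 0, "y": 0, "z": 0, "claw": 8},
    {"wx": 0, "wy": 0, "wz": 0, "x": 0, "y": 0, "z": 0, "claw": 8},
    {"wx": 0, "wy": 0, "wz": 0, "x": 0, "y": 0, "z": 0, "claw": 8},
    {"wx": 0, "wy": 0, "wz": 0, "x": 0, "y": 0, "z": 0, "claw": 8},
    {"wx": 0, "wy": 0, "wz": 0, "x": 0, "y": 0, "z": 0, "claw": 8},
    {"wx": 0, "wy": 0, "wz": 0, "x": 0, "y": 0, "z": 0, "claw": 8}
  ],
  "newtons": 30
}}

```text
time_s: 38.05
tool_pos: [0.3708, -0.3486, 0.1529]
tool_rot: [1.734, 2.619, 0.0]
ft_force: [0.1, 0.6, 6.0]
opening: 0.0132
```

{"method": "carry_out", "body": {
  "increments": [
    {"wx": 0, "wy": 0, "wz": 0, "x": 0, "y": 0, "z": -0.4, "claw": 8},
    {"wx": 0, "wy": 0, "wz": 0, "x": 0, "y": 0, "z": -0.8, "claw": 8},
    {"wx": 0, "wy": 0, "wz": 0, "x": 0, "y": 0, "z": -1, "claw": 8},
    {"wx": 0, "wy": 0, "wz": 0, "x": 0, "y": 0, "z": -1, "claw": 8},
    {"wx": 0, "wy": 0, "wz": 0, "x": 0, "y": 0, "z": -1, "claw": 8},
    {"wx": 0, "wy": 0, "wz": 0, "x": 0, "y": 0, "z": -1, "claw": 8},
    {"wx": 0, "wy": 0, "wz": 0.8, "x": 0, "y": 0, "z": 0, "claw": 8},
    {"wx": 0, "wy": 0, "wz": 0.83, "x": 0, "y": 0, "z": 0, "claw": 8},
    {"wx": 0, "wy": 0, "wz": 0, "x": 0, "y": 0, "z": 0, "claw": 8},
    {"wx": 0, "wy": 0, "wz": 0, "x": 0, "y": 0, "z": 0, "claw": 8}
  ]
}}

```text
time_s: 39.3
tool_pos: [0.3703, -0.3484, 0.3604]
tool_rot: [-1.948, -2.463, -0.001]
ft_force: [0.6, 0.2, -3.3]
opening: 0.0133
```

```bash
python3 -c "
from h import *
T=HR-.13*CX;T[2]=.27
go(T,13.2);print(T)
t=snap('side');barchk(t);crop(t,260,60,400,200,5,'cs26.png')"
```

```text
t 39.3 grasp [ 0.37  -0.348  0.368] yawy 13.3 tilt 0.07 F [ 0.644  0.15  -3.267] open 0.013340799436128445
turn units [-0.004 -0.011  0.019] shift in current axes [14.361  6.201  2.475] | after turn [14.377  6.171  2.461] | per row/10 [1.438 0.617 0.246]
[0.479 0.268 0.27 ]
bar end exp [[330.173 109.019]]
bar end exp [[325.176 119.328]]
lid c [[325.645 134.443]] [array([[338.282, 133.138]]), array([[312.826, 135.766]])]
```

View pics/cs26.png

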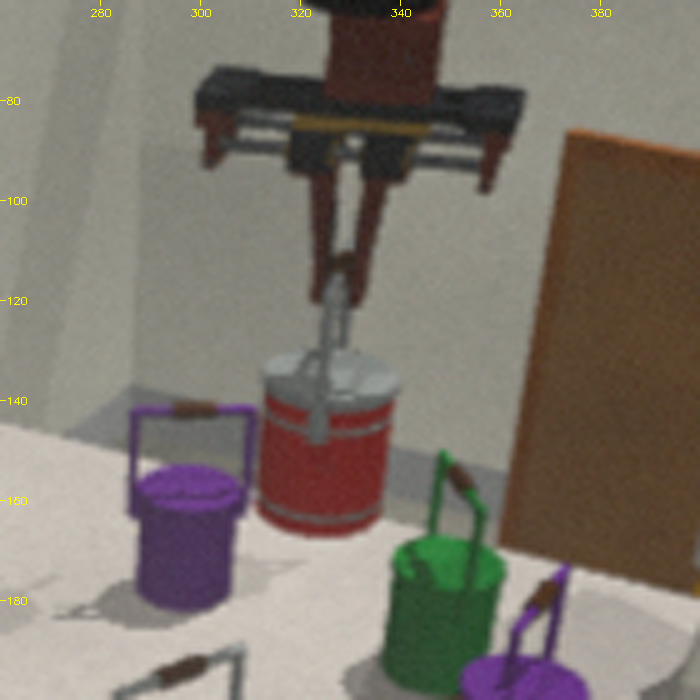

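{"method": "carry_out", "body": {
  "increments": [
    {"wx": 0, "wy": 0, "wz": 0, "x": 0.5, "y": 0.2, "z": 0, "claw": 8},
    {"wx": 0, "wy": 0, "wz": 0, "x": 0.9, "y": 0.4, "z": 0, "claw": 8},
    {"wx": 0, "wy": 0, "wz": 0, "x": 1, "y": 0.4, "z": 0, "claw": 8},
    {"wx": 0, "wy": 0, "wz": 0, "x": 1, "y": 0.4, "z": 0, "claw": 8},
    {"wx": 0, "wy": 0, "wz": 0, "x": 1, "y": 0.4, "z": 0, "claw": 8},
    {"wx": 0, "wy": 0, "wz": 0, "x": 1, "y": 0.4, "z": 0, "claw": 8},
    {"wx": 0, "wy": 0, "wz": 0, "x": 1, "y": 0.4, "z": 0, "claw": 8},
    {"wx": 0, "wy": 0, "wz": 0, "x": 1, "y": 0.4, "z": 0, "claw": 8},
    {"wx": 0, "wy": 0, "wz": 0, "x": 1, "y": 0.4, "z": 0, "claw": 8},
    {"wx": 0, "wy": 0, "wz": 0, "x": 1, "y": 0.4, "z": 0, "claw": 8}
  ]
}}

```text
time_s: 40.6
tool_pos: [0.4317, 0.0549, 0.3607]
tool_rot: [1.95, 2.463, -0.001]
ft_force: [-0.8, -0.6, -3.5]
opening: 0.0131
```

{"method": "carry_out", "body": {
  "increments": [
    {"wx": 0, "wy": 0, "wz": 0, "x": 1, "y": 0.4, "z": 0, "claw": 8},
    {"wx": 0, "wy": 0, "wz": 0, "x": 1, "y": 0.4, "z": 0, "claw": 8},
    {"wx": 0, "wy": 0, "wz": 0, "x": 1, "y": 0.4, "z": 0, "claw": 8},
    {"wx": 0, "wy": 0, "wz": 0, "x": 1, "y": 0.4, "z": 0.3, "claw": 8},
    {"wx": 0, "wy": 0, "wz": 0, "x": 0.6, "y": 0.3, "z": 0.6, "claw": 8},
    {"wx": 0, "wy": 0, "wz": 0, "x": 0.3, "y": 0.2, "z": 0.7, "claw": 8},
    {"wx": 0, "wy": 0, "wz": 0, "x": 0, "y": 0, "z": 0.7, "claw": 8},
    {"wx": 0, "wy": 0, "wz": 0, "x": 0, "y": 0, "z": 0.2, "claw": 8},
    {"wx": 0, "wy": 0, "wz": 0, "x": 0, "y": 0, "z": 0, "claw": 8},
    {"wx": 0, "wy": 0, "wz": 0, "x": 0, "y": 0, "z": 0, "claw": 8}
  ]
}}

```text
time_s: 41.85
tool_pos: [0.4699, 0.2625, 0.2621]
tool_rot: [1.952, 2.462, 0.003]
ft_force: [-0.6, 0.3, -2.2]
opening: 0.0135
```

```bash
python3 -c "
from h import *
T=HR+0;T[2]=.266
go(T,13.2)
t=snap('side');barchk(t);crop(t,60,150,220,310,5,'cs27.png')"
```

```text
t 41.85 grasp [0.47  0.263 0.27 ] yawy 13.2 tilt 0.11 F [-0.636  0.346 -2.247] open 0.013530992537395006
turn units [ 0.015 -0.011 -0.003] shift in current axes [0.076 3.509 0.108] | after turn [0.075 3.509 0.102] | per row/10 [0.008 0.351 0.01 ]
bar end exp [[170.814 229.778]]
bar end exp [[145.976 258.289]]
lid c [[163.87  266.906]] [array([[183.8  , 263.664]]), array([[143.525, 270.216]])]
```

View pics/cs27.png

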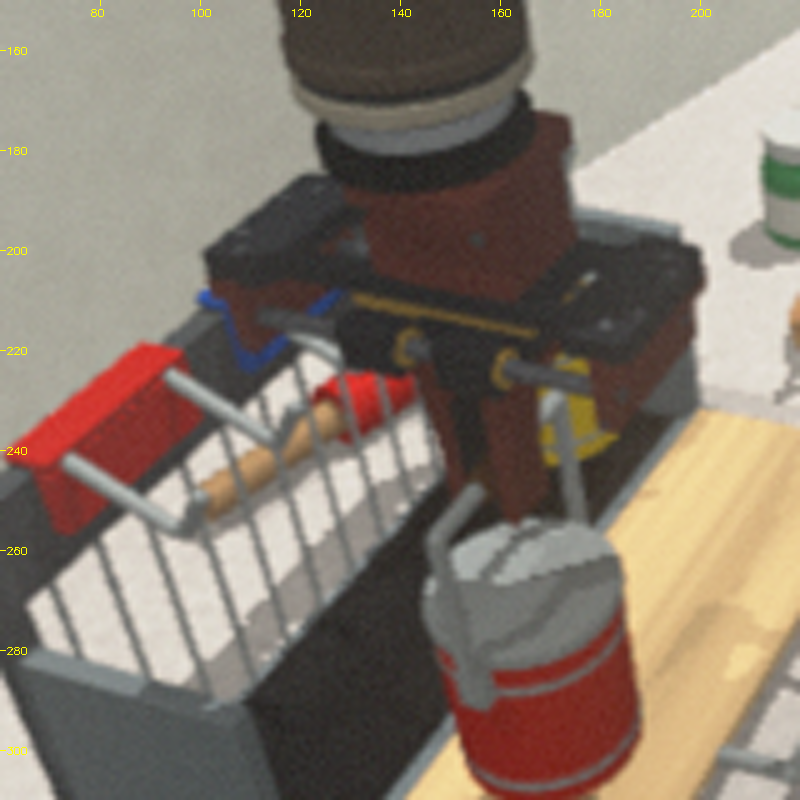

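{"method": "carry_out", "body": {
  "increments": [
    {"wx": 0, "wy": 0, "wz": 0, "x": 0.07, "y": 0.3, "z": 0.1, "claw": 8},
    {"wx": 0, "wy": 0, "wz": 0, "x": 0, "y": 0.5, "z": 0, "claw": 8},
    {"wx": 0, "wy": 0, "wz": 0, "x": 0, "y": 0.6, "z": 0, "claw": 8},
    {"wx": 0, "wy": 0, "wz": 0, "x": 0, "y": 0.5, "z": 0, "claw": 8},
    {"wx": 0, "wy": 0, "wz": 0, "x": 0, "y": 0.5, "z": 0, "claw": 8},
    {"wx": 0, "wy": 0, "wz": 0, "x": 0, "y": 0.5, "z": 0, "claw": 8},
    {"wx": 0, "wy": 0, "wz": 0, "x": 0, "y": 0.4, "z": 0, "claw": 8},
    {"wx": 0, "wy": 0, "wz": 0, "x": 0, "y": 0.21, "z": 0, "claw": 8},
    {"wx": 0, "wy": 0, "wz": 0, "x": 0, "y": 0, "z": 0, "claw": 8},
    {"wx": 0, "wy": 0, "wz": 0, "x": 0, "y": 0, "z": 0, "claw": 8}
  ]
}}

```text
time_s: 43.15
tool_pos: [0.6052, 0.2971, 0.2568]
tool_rot: [-1.95, -2.462, -0.0]
ft_force: [0.9, -0.6, -3.9]
opening: 0.0133
```

```bash
python3 -c "
from h import *
T=HR+0;T[2]=.235
go(T,13.2)
t=snap('side');crop(t,60,150,180,270,6,'cs28.png')"
```

```text
t 43.15 grasp [0.605 0.297 0.265] yawy 13.2 tilt 0.05 F [ 0.909 -0.586 -3.87 ] open 0.013270443960213613
turn units [-0.004 -0.007  0.004] shift in current axes [0.005 0.019 0.745] | after turn [0.006 0.018 0.745] | per row/10 [0.001 0.002 0.074]
```

View pics/cs28.png

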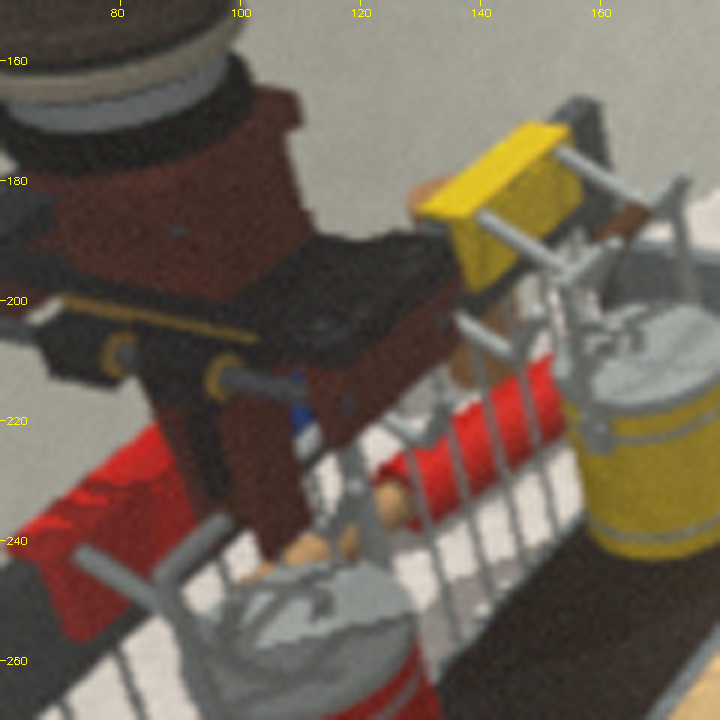

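{"method": "carry_out", "body": {
  "increments": [
    {"wx": 0, "wy": 0, "wz": 0, "x": 0, "y": 0.02, "z": 0.15, "claw": 8},
    {"wx": 0, "wy": 0, "wz": 0, "x": 0, "y": 0, "z": 0.15, "claw": 8},
    {"wx": 0, "wy": 0, "wz": 0, "x": 0, "y": 0, "z": 0.15, "claw": 8},
    {"wx": 0, "wy": 0, "wz": 0, "x": 0, "y": 0, "z": 0.15, "claw": 8},
    {"wx": 0, "wy": 0, "wz": 0, "x": 0, "y": 0, "z": 0.1, "claw": 8},
    {"wx": 0, "wy": 0, "wz": 0, "x": 0, "y": 0, "z": 0.05, "claw": 8},
    {"wx": 0, "wy": 0, "wz": 0, "x": 0, "y": 0, "z": 0.05, "claw": 8},
    {"wx": 0, "wy": 0, "wz": 0, "x": 0, "y": 0, "z": 0, "claw": 8},
    {"wx": 0, "wy": 0, "wz": 0, "x": 0, "y": 0, "z": 0, "claw": 8},
    {"wx": 0, "wy": 0, "wz": 0, "x": 0, "y": 0, "z": 0, "claw": 8}
  ]
}}

```text
time_s: 44.45
tool_pos: [0.6073, 0.2977, 0.2256]
tool_rot: [1.952, 2.462, 0.005]
ft_force: [4.7, 1.8, 1.7]
opening: 0.0133
```

```bash
python3 -c "
from h import *
T=HR+0;T[2]=.235
go(T,13.2)
t=snap('side');crop(t,60,150,180,270,6,'cs29.png')"
```

```text
t 44.45 grasp [0.607 0.298 0.234] yawy 13.2 tilt 0.17 F [4.746 1.812 1.731] open 0.01326435962834281
turn units [ 0.023 -0.016 -0.004] shift in current axes [ 0.004 -0.037 -0.035] | after turn [ 0.004 -0.037 -0.035] | per row/10 [ 0.    -0.004 -0.004]
```

View pics/cs29.png

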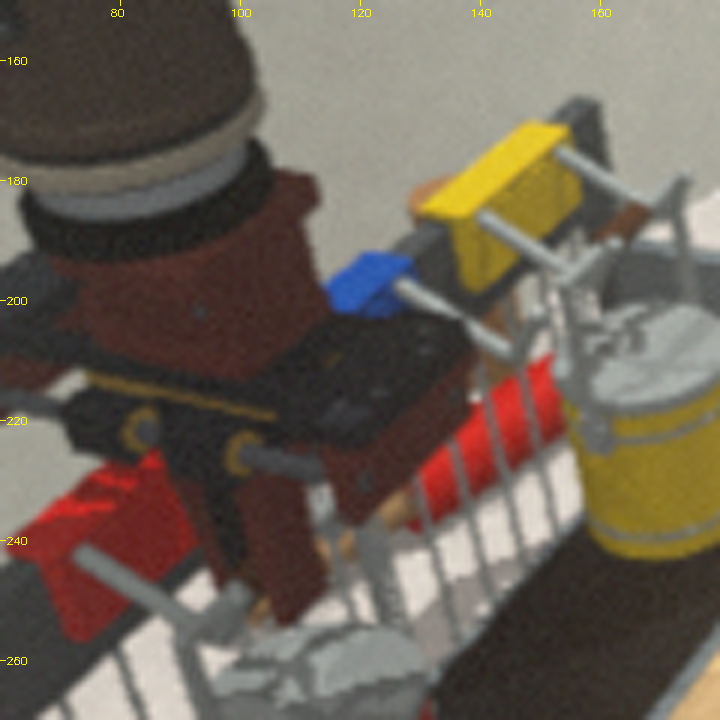

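Seated (force reversed). Releasing and rising.

{"method": "carry_out", "body": {
  "increments": [
    {"wx": 0, "wy": 0, "wz": 0, "x": 0, "y": 0, "z": 0, "claw": 18},
    {"wx": 0, "wy": 0, "wz": 0, "x": 0, "y": 0, "z": 0, "claw": 40},
    {"wx": 0, "wy": 0, "wz": 0, "x": 0, "y": 0, "z": 0, "claw": 40},
    {"wx": 0, "wy": 0, "wz": 0, "x": 0, "y": 0, "z": 0, "claw": 40},
    {"wx": 0, "wy": 0, "wz": 0, "x": 0, "y": 0, "z": -0.4, "claw": 40},
    {"wx": 0, "wy": 0, "wz": 0, "x": 0, "y": 0, "z": -0.8, "claw": 40},
    {"wx": 0, "wy": 0, "wz": 0, "x": 0, "y": 0, "z": -1, "claw": 40},
    {"wx": 0, "wy": 0, "wz": 0, "x": 0, "y": 0, "z": -1, "claw": 40},
    {"wx": 0, "wy": 0, "wz": 0, "x": 0, "y": -1, "z": 0, "claw": 40},
    {"wx": 0, "wy": 0, "wz": 0, "x": 0, "y": -1, "z": 0, "claw": 40}
  ]
}}

```text
time_s: 45.75
tool_pos: [0.5275, 0.2794, 0.3543]
tool_rot: [-1.951, -2.462, -0.003]
ft_force: [0.6, -0.6, 0.2]
opening: 0.0401
```

```bash
python3 -c "
from h import *
t=snap('side');s=snap('top');crop(t,60,150,360,340,2,'cs30.png');crop(s,230,80,430,300,3,'ct30.png')
go([.39,-.1995,.30],158)
import pickle;pickle.dump((s,t),open('s2.pkl','wb'))
"
```

```text
t 45.85 grasp [0.525 0.28  0.363] yawy 13.4 tilt 0.09 F [ 0.675 -0.157 -0.033] open 0.04002901418927909
turn units [0.015 0.002 5.901] shift in current axes [-10.866  -6.063   1.574] | after turn [-12.368   1.357   1.575] | per row/10 [-1.237  0.136  0.158]
```

View pics/cs30.png

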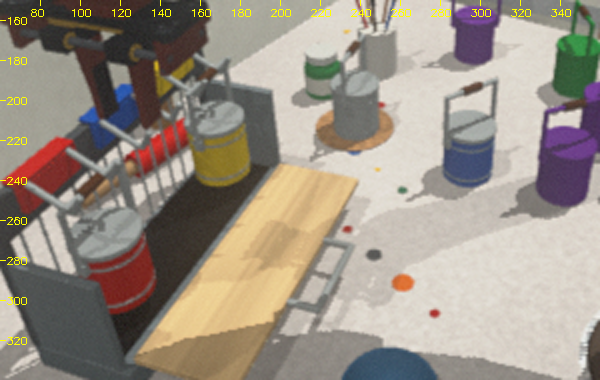

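View pics/ct30.png

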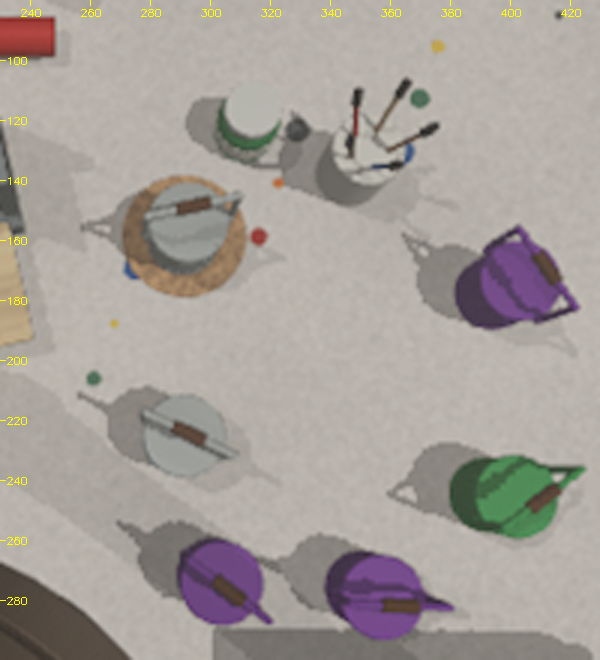

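{"method": "carry_out", "body": {
  "increments": [
    {"wx": 0, "wy": 0, "wz": 1, "x": 0, "y": 0, "z": 0, "claw": 45},
    {"wx": 0, "wy": 0, "wz": 1, "x": 0, "y": 0, "z": 0, "claw": 45},
    {"wx": 0, "wy": 0, "wz": 1, "x": 0, "y": 0, "z": 0, "claw": 45},
    {"wx": 0, "wy": 0, "wz": 1, "x": 0, "y": 0, "z": 0, "claw": 45},
    {"wx": 0, "wy": 0, "wz": 1, "x": 0, "y": 0, "z": 0, "claw": 45},
    {"wx": 0, "wy": 0, "wz": 0.9, "x": 0, "y": 0, "z": 0, "claw": 45},
    {"wx": 0, "wy": 0, "wz": 0, "x": -1, "y": 0.1, "z": 0, "claw": 45},
    {"wx": 0, "wy": 0, "wz": 0, "x": -1, "y": 0.1, "z": 0, "claw": 45},
    {"wx": 0, "wy": 0, "wz": 0, "x": -1, "y": 0.1, "z": 0, "claw": 45},
    {"wx": 0, "wy": 0, "wz": 0, "x": -1, "y": 0.1, "z": 0, "claw": 45}
  ]
}}

```text
time_s: 47.1
tool_pos: [0.4832, 0.1237, 0.3537]
tool_rot: [-2.607, -1.753, -0.002]
ft_force: [0.3, -1.3, 0.6]
opening: 0.0451
```

{"method": "carry_out", "body": {
  "increments": [
    {"wx": 0, "wy": 0, "wz": 0, "x": -1, "y": 0.1, "z": 0, "claw": 45},
    {"wx": 0, "wy": 0, "wz": 0, "x": -1, "y": 0.1, "z": 0, "claw": 45},
    {"wx": 0, "wy": 0, "wz": 0, "x": -1, "y": 0.1, "z": 0, "claw": 45},
    {"wx": 0, "wy": 0, "wz": 0, "x": -1, "y": 0.1, "z": 0, "claw": 45},
    {"wx": 0, "wy": 0, "wz": 0, "x": -1, "y": 0.1, "z": 0, "claw": 45},
    {"wx": 0, "wy": 0, "wz": 0, "x": -1, "y": 0.1, "z": 0, "claw": 45},
    {"wx": 0, "wy": 0, "wz": 0, "x": -1, "y": 0.1, "z": 0, "claw": 45},
    {"wx": 0, "wy": 0, "wz": 0, "x": -1, "y": 0.1, "z": 0, "claw": 45},
    {"wx": 0, "wy": 0, "wz": 0, "x": 0, "y": 0, "z": 0.8, "claw": 45},
    {"wx": 0, "wy": 0, "wz": 0, "x": 0, "y": 0, "z": 0.8, "claw": 45}
  ]
}}

```text
time_s: 48.35
tool_pos: [0.3925, -0.1844, 0.289]
tool_rot: [2.607, 1.751, 0.002]
ft_force: [0.0, 0.8, 0.7]
opening: 0.045
```

```bash
python3 -c "
from h import *
import pickle;s,t=pickle.load(open('s2.pkl','rb'))
x=tri(s,(293,224.3),t,(296.3,194.3));print(x)
go([.3895,-.199,.23],158)
t=snap('side');s=snap('top');crop(t,240,100,360,260,4,'cs31.png');crop(s,230,150,400,300,4,'ct31.png')
"
```

```text
[ 0.38860344 -0.19888344  0.16152565]
t 48.35 grasp [ 0.392 -0.184  0.297] yawy -22.2 tilt 0.11 F [0.    0.75  0.685] open 0.04500828385280425
turn units [ 0.018 -0.    -0.039] shift in current axes [-0.365  0.066  1.674] | after turn [-0.365  0.068  1.674] | per row/10 [-0.037  0.007  0.167]
```

View pics/cs31.png

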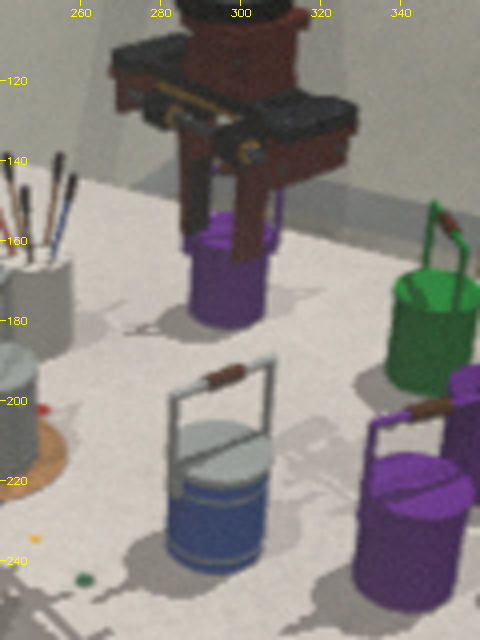

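View pics/ct31.png

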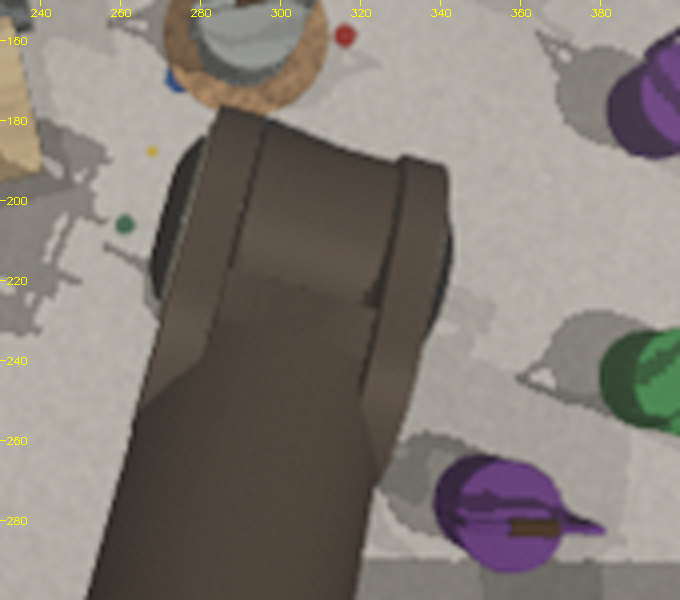

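Blue unmoved (side grip 296,194). Align, descend, grasp.

{"method": "carry_out", "body": {
  "increments": [
    {"wx": 0, "wy": 0, "wz": -0.04, "x": -0.36, "y": 0.07, "z": 0, "claw": 45},
    {"wx": 0, "wy": 0, "wz": 0, "x": 0, "y": 0, "z": 0.7, "claw": 45},
    {"wx": 0, "wy": 0, "wz": 0, "x": 0, "y": 0, "z": 0.7, "claw": 45},
    {"wx": 0, "wy": 0, "wz": 0, "x": 0, "y": 0, "z": 0.3, "claw": 45},
    {"wx": 0, "wy": 0, "wz": 0, "x": 0, "y": 0, "z": 0, "claw": 45},
    {"wx": 0, "wy": 0, "wz": 0, "x": 0, "y": 0, "z": 0, "claw": 45},
    {"wx": 0, "wy": 0, "wz": 0, "x": 0, "y": 0, "z": 0, "claw": 45},
    {"wx": 0, "wy": 0, "wz": 0, "x": 0, "y": 0, "z": 0, "claw": 45},
    {"wx": 0, "wy": 0, "wz": 0, "x": 0, "y": 0, "z": 0, "claw": 45},
    {"wx": 0, "wy": 0, "wz": 0, "x": 0, "y": 0, "z": 0, "claw": 45}
  ]
}}

```text
time_s: 49.7
tool_pos: [0.3888, -0.198, 0.2206]
tool_rot: [-2.603, -1.757, -0.0]
ft_force: [0.0, 0.5, 0.3]
opening: 0.0449
```

```bash
python3 -c "
from h import *
go([.389,-.199,.16],158)
t=snap('side');crop(t,240,100,360,260,4,'cs32.png')
"
```

```text
t 49.7 grasp [ 0.389 -0.198  0.229] yawy -22.0 tilt 0.03 F [0.006 0.531 0.257] open 0.044916422236646505
turn units [-0.004 -0.005  0.007] shift in current axes [-0.021  0.014  1.715] | after turn [-0.02   0.013  1.715] | per row/10 [-0.002  0.001  0.171]
```

View pics/cs32.png

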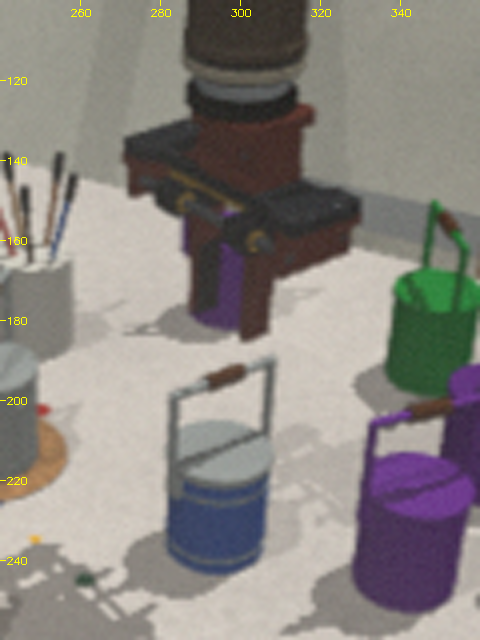

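{"method": "carry_out", "body": {
  "increments": [
    {"wx": 0, "wy": 0, "wz": 0, "x": -0.02, "y": 0.01, "z": 0.5, "claw": 45},
    {"wx": 0, "wy": 0, "wz": 0, "x": 0, "y": 0, "z": 0.5, "claw": 45},
    {"wx": 0, "wy": 0, "wz": 0, "x": 0, "y": 0, "z": 0.45, "claw": 45},
    {"wx": 0, "wy": 0, "wz": 0, "x": 0, "y": 0, "z": 0.26, "claw": 45},
    {"wx": 0, "wy": 0, "wz": 0, "x": 0, "y": 0, "z": 0, "claw": 8},
    {"wx": 0, "wy": 0, "wz": 0, "x": 0, "y": 0, "z": 0, "claw": 8},
    {"wx": 0, "wy": 0, "wz": 0, "x": 0, "y": 0, "z": 0, "claw": 8},
    {"wx": 0, "wy": 0, "wz": 0, "x": 0, "y": 0, "z": 0, "claw": 8},
    {"wx": 0, "wy": 0, "wz": 0, "x": 0, "y": 0, "z": 0, "claw": 8},
    {"wx": 0, "wy": 0, "wz": 0, "x": 0, "y": 0, "z": 0, "claw": 8}
  ],
  "newtons": 30
}}

```text
time_s: 51.0
tool_pos: [0.3895, -0.1989, 0.1526]
tool_rot: [2.603, 1.758, 0.002]
ft_force: [2.1, 0.2, 4.4]
opening: 0.0133
```

{"method": "carry_out", "body": {
  "increments": [
    {"wx": 0, "wy": 0, "wz": 0, "x": 0, "y": 0, "z": -0.4, "claw": 8},
    {"wx": 0, "wy": 0, "wz": 0, "x": 0, "y": 0, "z": -0.8, "claw": 8},
    {"wx": 0, "wy": 0, "wz": 0, "x": 0, "y": 0, "z": -1, "claw": 8},
    {"wx": 0, "wy": 0, "wz": -0.9, "x": 0, "y": 0, "z": -1, "claw": 8},
    {"wx": 0, "wy": 0, "wz": -1, "x": 0, "y": 0, "z": -1, "claw": 8},
    {"wx": 0, "wy": 0, "wz": -1, "x": 0, "y": 0, "z": -1, "claw": 8},
    {"wx": 0, "wy": 0, "wz": -1, "x": 0, "y": 0, "z": 0, "claw": 8},
    {"wx": 0, "wy": 0, "wz": -1, "x": 0, "y": 0, "z": 0, "claw": 8},
    {"wx": 0, "wy": 0, "wz": -0.97, "x": 0, "y": 0, "z": 0, "claw": 8},
    {"wx": 0, "wy": 0, "wz": 0, "x": 0, "y": 0, "z": 0, "claw": 8}
  ]
}}

```text
time_s: 52.25
tool_pos: [0.3883, -0.1987, 0.3604]
tool_rot: [-1.95, -2.461, -0.0]
ft_force: [-0.4, -0.6, -3.3]
opening: 0.0134
```

```bash
python3 -c "
from h import *
T=HB-.13*CX;T[2]=.27
go(T,13.2);print(T)
t=snap('side');barchk(t);crop(t,240,60,380,200,5,'cs33.png')"
```

```text
t 52.25 grasp [ 0.388 -0.199  0.368] yawy 13.2 tilt 0.08 F [-0.392 -0.574 -3.326] open 0.01342290477564982
turn units [-0.008 -0.01   0.005] shift in current axes [7.83  4.885 2.464] | after turn [7.835 4.879 2.459] | per row/10 [0.783 0.488 0.246]
[0.507 0.151 0.27 ]
bar end exp [[303.615 123.502]]
bar end exp [[295.856 136.068]]
lid c [[298.548 151.479]] [array([[312.646, 149.913]]), array([[284.227, 153.07 ]])]
```

View pics/cs33.png

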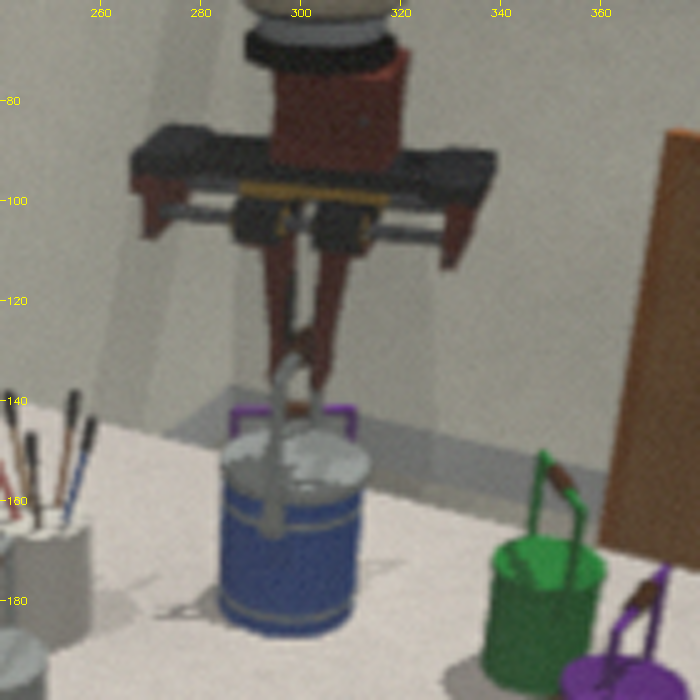

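{"method": "carry_out", "body": {
  "increments": [
    {"wx": 0, "wy": 0, "wz": 0, "x": 0.6, "y": 0.2, "z": 0, "claw": 8},
    {"wx": 0, "wy": 0, "wz": 0, "x": 0.9, "y": 0.5, "z": 0, "claw": 8},
    {"wx": 0, "wy": 0, "wz": 0, "x": 0.9, "y": 0.5, "z": 0, "claw": 8},
    {"wx": 0, "wy": 0, "wz": 0, "x": 0.9, "y": 0.5, "z": 0, "claw": 8},
    {"wx": 0, "wy": 0, "wz": 0, "x": 0.9, "y": 0.5, "z": 0, "claw": 8},
    {"wx": 0, "wy": 0, "wz": 0, "x": 0.9, "y": 0.5, "z": 0, "claw": 8},
    {"wx": 0, "wy": 0, "wz": 0, "x": 0.9, "y": 0.5, "z": 0, "claw": 8},
    {"wx": 0, "wy": 0, "wz": 0, "x": 0.8, "y": 0.5, "z": 0.2, "claw": 8},
    {"wx": 0, "wy": 0, "wz": 0, "x": 0.6, "y": 0.4, "z": 0.4, "claw": 8},
    {"wx": 0, "wy": 0, "wz": 0, "x": 0.4, "y": 0.3, "z": 0.6, "claw": 8}
  ]
}}

```text
time_s: 53.55
tool_pos: [0.4889, 0.1466, 0.3122]
tool_rot: [-1.951, -2.461, -0.002]
ft_force: [0.6, -0.6, -2.2]
opening: 0.0131
```

{"method": "carry_out", "body": {
  "increments": [
    {"wx": 0, "wy": 0, "wz": 0, "x": 0, "y": 0, "z": 0.6, "claw": 8},
    {"wx": 0, "wy": 0, "wz": 0, "x": 0, "y": 0, "z": 0.5, "claw": 8},
    {"wx": 0, "wy": 0, "wz": 0, "x": 0, "y": 0, "z": 0.1, "claw": 8},
    {"wx": 0, "wy": 0, "wz": 0, "x": 0, "y": 0, "z": 0, "claw": 8},
    {"wx": 0, "wy": 0, "wz": 0, "x": 0, "y": 0, "z": 0, "claw": 8},
    {"wx": 0, "wy": 0, "wz": 0, "x": 0, "y": 0, "z": 0, "claw": 8},
    {"wx": 0, "wy": 0, "wz": 0, "x": 0, "y": 0, "z": 0, "claw": 8},
    {"wx": 0, "wy": 0, "wz": 0, "x": 0, "y": 0, "z": 0, "claw": 8},
    {"wx": 0, "wy": 0, "wz": 0, "x": 0, "y": 0, "z": 0, "claw": 8},
    {"wx": 0, "wy": 0, "wz": 0, "x": 0, "y": 0, "z": 0, "claw": 8}
  ]
}}

```text
time_s: 54.8
tool_pos: [0.4886, 0.1451, 0.2643]
tool_rot: [-1.95, -2.463, -0.001]
ft_force: [0.6, 1.5, -2.6]
opening: 0.0132
```

```bash
python3 -c "
from h import *
T=HB+0;T[2]=.266
go(T,13.2)
t=snap('side');barchk(t);crop(t,60,140,240,300,4,'cs34.png')"
```

```text
t 54.8 grasp [0.489 0.145 0.272] yawy 13.3 tilt 0.04 F [ 0.559  1.484 -2.645] open 0.013183658522350135
turn units [-0.001 -0.007  0.01 ] shift in current axes [0.036 3.725 0.157] | after turn [0.04  3.724 0.158] | per row/10 [0.004 0.372 0.016]
bar end exp [[199.599 200.106]]
bar end exp [[180.497 222.433]]
lid c [[193.483 233.172]] [array([[211.006, 230.586]]), array([[175.634, 235.807]])]
```

View pics/cs34.png

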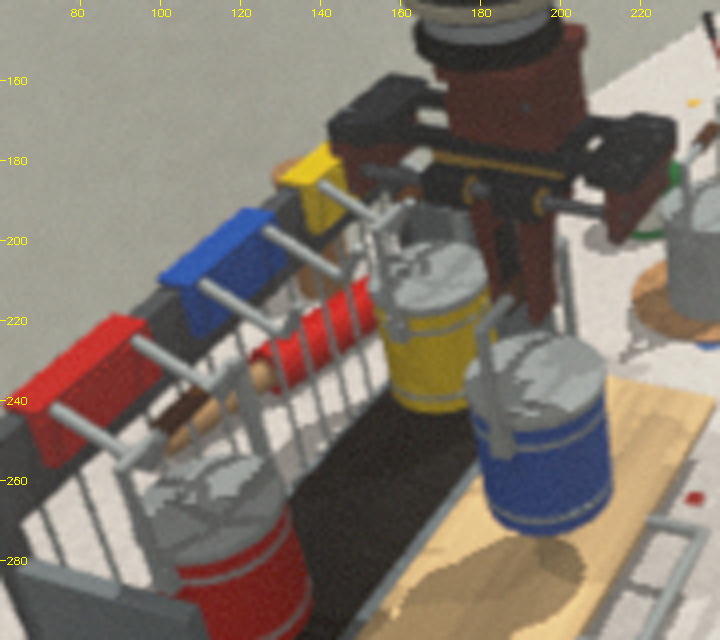

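{"method": "carry_out", "body": {
  "increments": [
    {"wx": 0, "wy": 0, "wz": 0, "x": 0.04, "y": 0.4, "z": 0.15, "claw": 8},
    {"wx": 0, "wy": 0, "wz": 0, "x": 0, "y": 0.6, "z": 0, "claw": 8},
    {"wx": 0, "wy": 0, "wz": 0, "x": 0, "y": 0.6, "z": 0, "claw": 8},
    {"wx": 0, "wy": 0, "wz": 0, "x": 0, "y": 0.5, "z": 0, "claw": 8},
    {"wx": 0, "wy": 0, "wz": 0, "x": 0, "y": 0.5, "z": 0, "claw": 8},
    {"wx": 0, "wy": 0, "wz": 0, "x": 0, "y": 0.5, "z": 0, "claw": 8},
    {"wx": 0, "wy": 0, "wz": 0, "x": 0, "y": 0.4, "z": 0, "claw": 8},
    {"wx": 0, "wy": 0, "wz": 0, "x": 0, "y": 0.22, "z": 0, "claw": 8},
    {"wx": 0, "wy": 0, "wz": 0, "x": 0, "y": 0, "z": 0, "claw": 8},
    {"wx": 0, "wy": 0, "wz": 0, "x": 0, "y": 0, "z": 0, "claw": 8}
  ]
}}

```text
time_s: 56.1
tool_pos: [0.6327, 0.1809, 0.2581]
tool_rot: [-1.949, -2.463, 0.0]
ft_force: [0.0, 0.0, -2.2]
opening: 0.0135
```

```bash
python3 -c "
from h import *
go(HB,13.2)
t=snap('side');crop(t,80,140,200,260,6,'cs35.png')"
```

```text
t 56.1 grasp [0.633 0.181 0.266] yawy 13.3 tilt 0.05 F [ 0.049  0.017 -2.2  ] open 0.01348332371642492
turn units [-0.006 -0.006  0.013] shift in current axes [-0.009  0.014  0.778] | after turn [-0.009  0.013  0.778] | per row/10 [-0.001  0.001  0.078]
```

View pics/cs35.png

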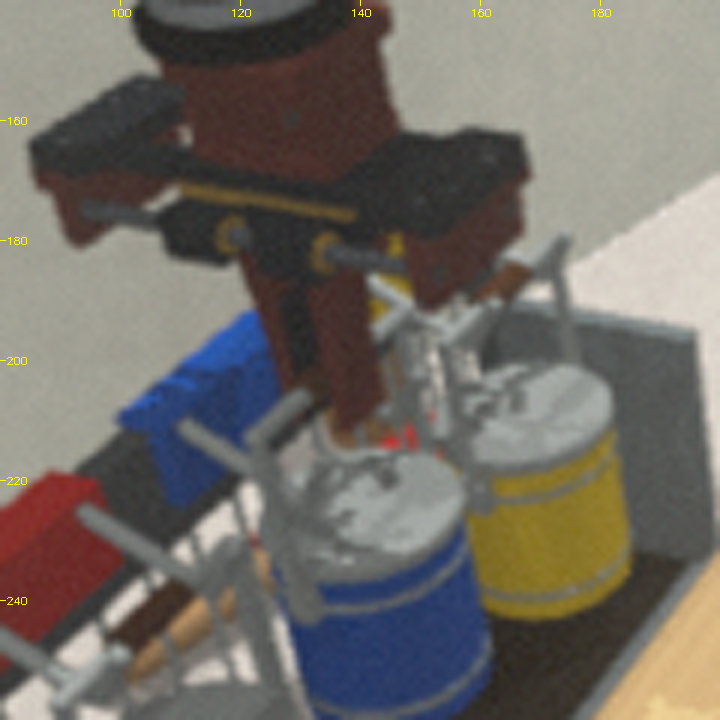

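{"method": "carry_out", "body": {
  "increments": [
    {"wx": 0, "wy": 0, "wz": 0, "x": 0, "y": 0.01, "z": 0.15, "claw": 8},
    {"wx": 0, "wy": 0, "wz": 0, "x": 0, "y": 0, "z": 0.15, "claw": 8},
    {"wx": 0, "wy": 0, "wz": 0, "x": 0, "y": 0, "z": 0.15, "claw": 8},
    {"wx": 0, "wy": 0, "wz": 0, "x": 0, "y": 0, "z": 0.15, "claw": 8},
    {"wx": 0, "wy": 0, "wz": 0, "x": 0, "y": 0, "z": 0.1, "claw": 8},
    {"wx": 0, "wy": 0, "wz": 0, "x": 0, "y": 0, "z": 0.07, "claw": 8},
    {"wx": 0, "wy": 0, "wz": 0, "x": 0, "y": 0, "z": 0.06, "claw": 8},
    {"wx": 0, "wy": 0, "wz": 0, "x": 0, "y": 0, "z": 0, "claw": 8},
    {"wx": 0, "wy": 0, "wz": 0, "x": 0, "y": 0, "z": 0, "claw": 8},
    {"wx": 0, "wy": 0, "wz": 0, "x": 0, "y": 0, "z": 0, "claw": 8}
  ]
}}

```text
time_s: 57.4
tool_pos: [0.6343, 0.1811, 0.2257]
tool_rot: [1.95, 2.462, 0.004]
ft_force: [4.8, 1.6, 1.5]
opening: 0.0133
```

```bash
python3 -c "
from h import *
go(HB,13.2)
t=snap('side');crop(t,80,140,200,260,6,'cs36.png')"
```

```text
t 57.4 grasp [0.634 0.181 0.234] yawy 13.2 tilt 0.13 F [4.771 1.559 1.545] open 0.01326324625625522
turn units [ 0.02  -0.009  0.008] shift in current axes [-0.005 -0.028 -0.032] | after turn [-0.005 -0.028 -0.032] | per row/10 [-0.    -0.003 -0.003]
```

View pics/cs36.png

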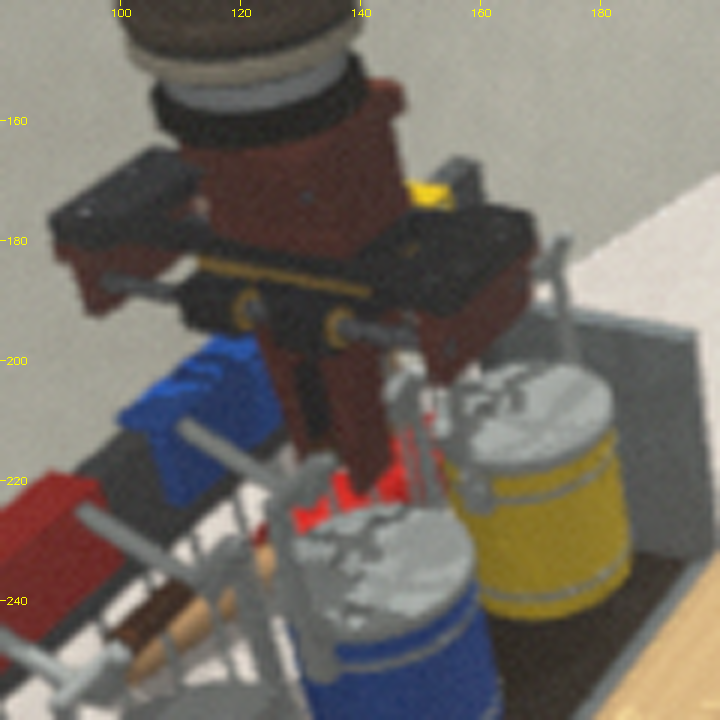

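Seated. Release, rise.

{"method": "carry_out", "body": {
  "increments": [
    {"wx": 0, "wy": 0, "wz": 0, "x": 0, "y": 0, "z": 0, "claw": 18},
    {"wx": 0, "wy": 0, "wz": 0, "x": 0, "y": 0, "z": 0, "claw": 40},
    {"wx": 0, "wy": 0, "wz": 0, "x": 0, "y": 0, "z": 0, "claw": 40},
    {"wx": 0, "wy": 0, "wz": 0, "x": 0, "y": 0, "z": 0, "claw": 40},
    {"wx": 0, "wy": 0, "wz": 0, "x": 0, "y": 0, "z": -0.4, "claw": 40},
    {"wx": 0, "wy": 0, "wz": 0, "x": 0, "y": 0, "z": -0.8, "claw": 40},
    {"wx": 0, "wy": 0, "wz": 0, "x": 0, "y": 0, "z": -1, "claw": 40},
    {"wx": 0, "wy": 0, "wz": 0, "x": 0, "y": 0, "z": -1, "claw": 40},
    {"wx": 0, "wy": 0, "wz": 0, "x": 0, "y": -1, "z": 0, "claw": 40},
    {"wx": 0, "wy": 0, "wz": 0, "x": 0, "y": -1, "z": 0, "claw": 26}
  ]
}}

```text
time_s: 58.7
tool_pos: [0.5547, 0.1631, 0.3545]
tool_rot: [-1.949, -2.464, -0.003]
ft_force: [-0.1, -0.7, 0.2]
opening: 0.0331
```

```bash
python3 -c "
from h import *
T=HINGE-.17*CX;T[2]=.045
go(T,13.2);print(T)
t=snap('side');s=snap('top');crop(t,60,140,280,330,3,'cs37.png');crop(s,70,80,350,260,2,'ct37.png')"
```

```text
t 58.7 grasp [0.555 0.163 0.363] yawy 13.3 tilt 0.11 F [-0.062 -0.705  0.234] open 0.03306332012865629
turn units [ 0.014 -0.012  0.015] shift in current axes [-0.025 -3.674  7.933] | after turn [-0.021 -3.662  7.939] | per row/10 [-0.002 -0.366  0.794]
[0.412 0.129 0.045]
```

View pics/cs37.png

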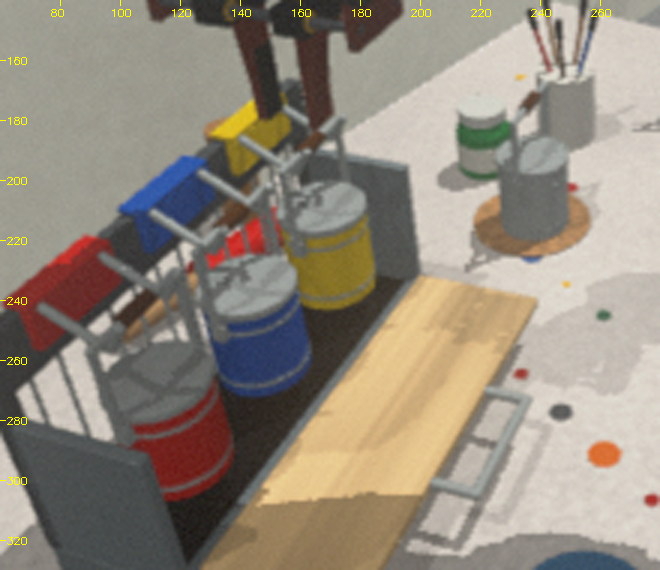

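View pics/ct37.png

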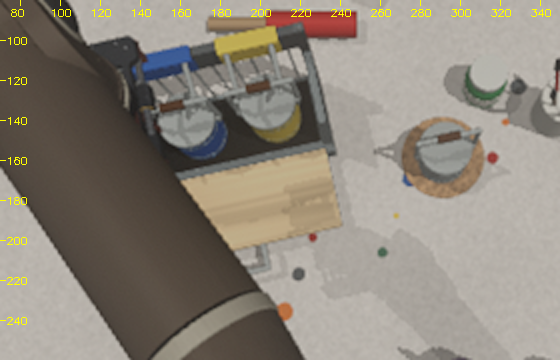

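{"method": "carry_out", "body": {
  "increments": [
    {"wx": 0, "wy": 0, "wz": 0, "x": 0, "y": -0.92, "z": 0, "claw": 26},
    {"wx": 0, "wy": 0, "wz": 0, "x": 0, "y": -0.92, "z": 0, "claw": 26},
    {"wx": 0, "wy": 0, "wz": 0, "x": 0, "y": -0.92, "z": 0.5, "claw": 26},
    {"wx": 0, "wy": 0, "wz": 0, "x": 0, "y": -0.91, "z": 0.8, "claw": 26},
    {"wx": 0, "wy": 0, "wz": 0, "x": 0, "y": 0, "z": 1, "claw": 26},
    {"wx": 0, "wy": 0, "wz": 0, "x": 0, "y": 0, "z": 1, "claw": 26},
    {"wx": 0, "wy": 0, "wz": 0, "x": 0, "y": 0, "z": 1, "claw": 26},
    {"wx": 0, "wy": 0, "wz": 0, "x": 0, "y": 0, "z": 1, "claw": 26},
    {"wx": 0, "wy": 0, "wz": 0, "x": 0, "y": 0, "z": 0, "claw": 26},
    {"wx": 0, "wy": 0, "wz": 0, "x": 0, "y": 0, "z": 0, "claw": 26}
  ]
}}

```text
time_s: 60.05
tool_pos: [0.4138, 0.1299, 0.1427]
tool_rot: [1.949, 2.464, 0.003]
ft_force: [0.5, 0.7, -0.2]
opening: 0.0257
```

```bash
python3 -c "
from h import *
go([.4125,.128,.047],13.2)
t=snap('side');s=snap('top');crop(t,60,140,280,330,3,'cs38.png');crop(t,80,160,180,260,7,'cs38b.png')
for h in(HR,HB,HY):print(proj(t,h),proj(t,[h+.046*CY,h-.046*CY]),proj(s,h))
crop(s,70,80,260,200,4,'ct38.png')"
```

```text
t 60.05 grasp [0.414 0.13  0.151] yawy 13.3 tilt 0.12 F [ 0.457  0.743 -0.213] open 0.02571435369109826
turn units [ 0.016 -0.012  0.016] shift in current axes [-0.042 -0.047  2.592] | after turn [-0.039 -0.043  2.592] | per row/10 [-0.004 -0.004  0.259]
[[104.454 243.308]] [[ 89.663 257.189]
 [117.899 230.689]] [[113.241 142.688]]
[[137.136 212.634]] [[125.5   223.555]
 [147.827 202.601]] [[156.173 133.085]]
[[163.312 188.068]] [[153.918 196.884]
 [172.015 179.9  ]] [[198.992 123.507]]
```

View pics/cs38.png

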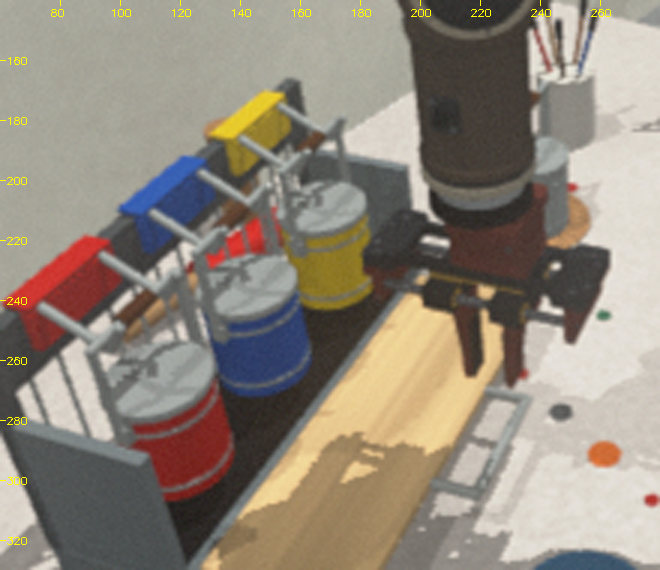

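View pics/cs38b.png

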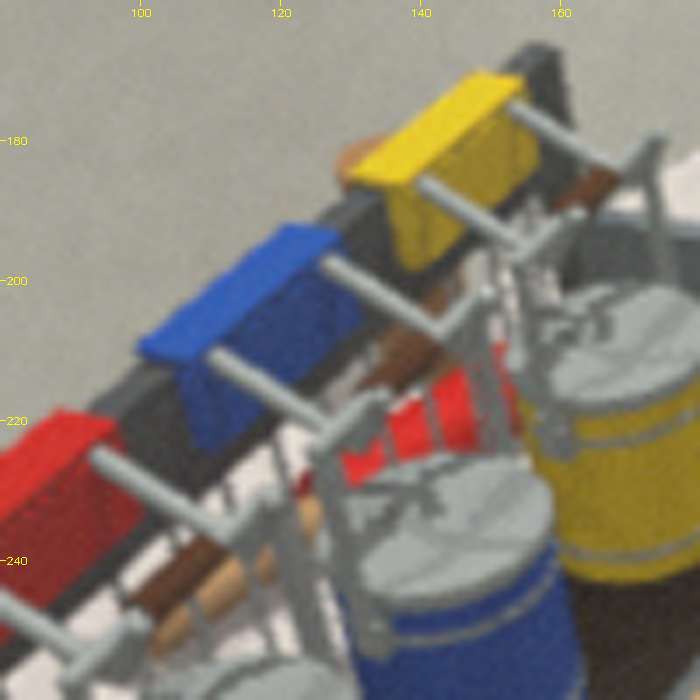

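View pics/ct38.png

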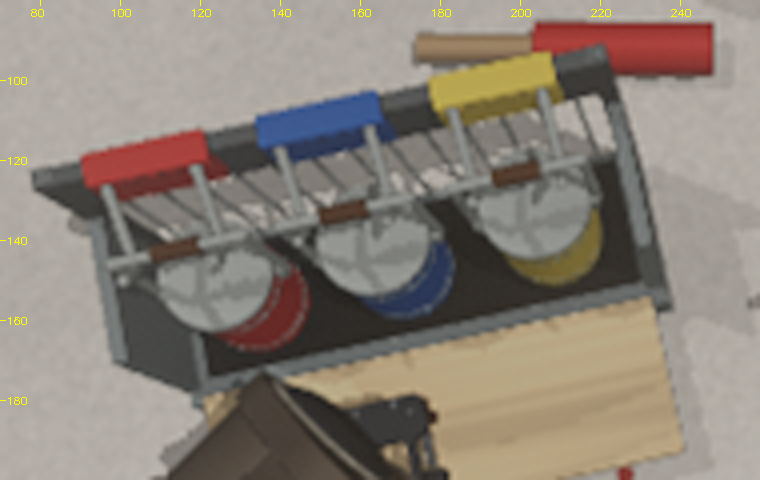

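{"method": "carry_out", "body": {
  "increments": [
    {"wx": 0, "wy": 0, "wz": 0, "x": -0.04, "y": -0.04, "z": 0.6, "claw": 28},
    {"wx": 0, "wy": 0, "wz": 0, "x": 0, "y": 0, "z": 0.5, "claw": 28},
    {"wx": 0, "wy": 0, "wz": 0, "x": 0, "y": 0, "z": 0.4, "claw": 28},
    {"wx": 0, "wy": 0, "wz": 0, "x": 0, "y": 0, "z": 0.4, "claw": 28},
    {"wx": 0, "wy": 0, "wz": 0, "x": 0, "y": 0, "z": 0.4, "claw": 28},
    {"wx": 0, "wy": 0, "wz": 0, "x": 0, "y": 0, "z": 0.3, "claw": 28},
    {"wx": 0, "wy": 0, "wz": 0, "x": 0, "y": 0, "z": 0, "claw": 28},
    {"wx": 0, "wy": 0, "wz": 0, "x": 0, "y": 0, "z": 0, "claw": 28},
    {"wx": 0, "wy": 0, "wz": 0, "x": 0, "y": 0, "z": 0, "claw": 28},
    {"wx": 0, "wy": 0, "wz": 0, "x": 0, "y": 0, "z": 0, "claw": 28}
  ]
}}

```text
time_s: 61.4
tool_pos: [0.4118, 0.127, 0.0375]
tool_rot: [-1.95, -2.463, -0.001]
ft_force: [-0.4, -0.2, -0.4]
opening: 0.0276
```

```bash
python3 -c "
from h import *
go([.4125,.128,.045],13.2)
t=snap('side');crop(t,160,200,280,320,5,'cs39.png')"
```

```text
t 61.4 grasp [0.412 0.127 0.045] yawy 13.2 tilt 0.05 F [-0.432 -0.166 -0.397] open 0.027639530860301093
turn units [ 0.006 -0.005  0.008] shift in current axes [0.019 0.024 0.012] | after turn [0.019 0.024 0.012] | per row/10 [0.002 0.002 0.001]
```

View pics/cs39.png

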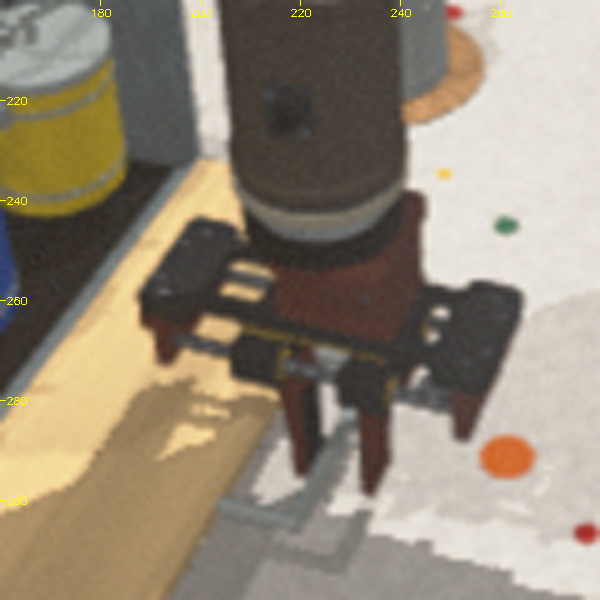

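{"method": "carry_out", "body": {
  "increments": [
    {"wx": 0, "wy": 0, "wz": 0, "x": 0, "y": 0.03, "z": 0, "claw": 28},
    {"wx": 0, "wy": 0, "wz": 0, "x": 0, "y": 0, "z": 0, "claw": 4},
    {"wx": 0, "wy": 0, "wz": 0, "x": 0, "y": 0, "z": 0, "claw": 4},
    {"wx": 0, "wy": 0, "wz": 0, "x": 0, "y": 0, "z": 0, "claw": 4},
    {"wx": 0, "wy": 0, "wz": 0, "x": 0, "y": 0, "z": 0, "claw": 4},
    {"wx": 0, "wy": 0, "wz": 0, "x": 0, "y": 0, "z": 0, "claw": 4},
    {"wx": 0, "wy": 0, "wz": 0, "x": 0, "y": 0.02, "z": -0.35, "claw": 4},
    {"wx": 0, "wy": 0, "wz": 0, "x": 0, "y": 0.05, "z": -0.34, "claw": 4},
    {"wx": 0, "wy": 0, "wz": 0, "x": 0, "y": 0.08, "z": -0.34, "claw": 4},
    {"wx": 0, "wy": 0, "wz": 0, "x": 0, "y": 0.11, "z": -0.34, "claw": 4}
  ],
  "newtons": 30
}}

```text
time_s: 62.7
tool_pos: [0.423, 0.1298, 0.0921]
tool_rot: [-1.95, -2.462, -0.001]
ft_force: [7.2, 0.9, -9.8]
opening: 0.0092
```

```bash
python3 -c "
from h import *
from station import r
o=r.get_obs();g=cab(o['tool_pos']+[0,0,.008]);print(g,np.hypot(g[0],g[2]-.045),np.arctan2(-g[0],g[2]-.045),o['ft_force'],o['opening'])
t=snap('side');crop(t,100,160,280,320,4,'cs40.png')"
```

```text
[-0.15941235 -0.00150773  0.10012378] 0.16867403103783354 1.237873727595842 [ 7.17685837  0.91943788 -9.82024818] 0.009155078359729538
```

View pics/cs40.png

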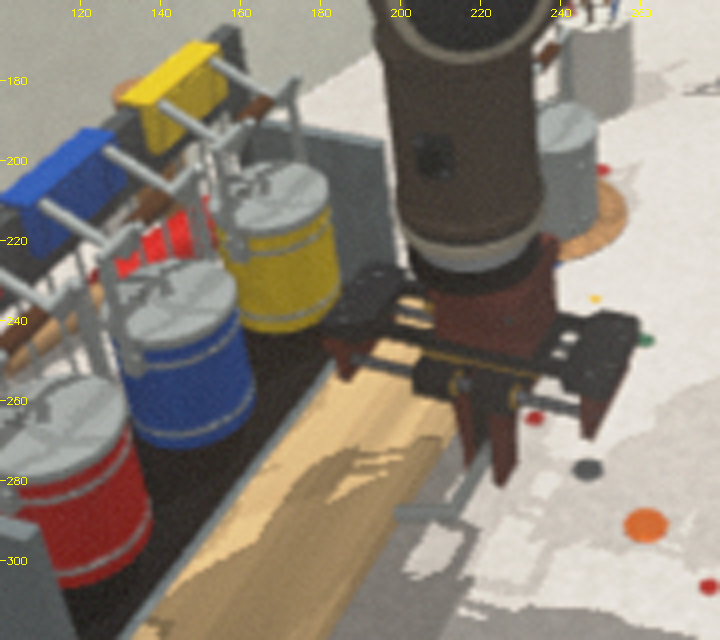

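{"method": "carry_out", "body": {
  "increments": [
    {"wx": 0, "wy": 0, "wz": 0, "x": 0, "y": 0.13, "z": -0.32, "claw": 4},
    {"wx": 0, "wy": 0, "wz": 0, "x": 0, "y": 0.16, "z": -0.31, "claw": 4},
    {"wx": 0, "wy": 0, "wz": 0, "x": 0, "y": 0.18, "z": -0.3, "claw": 4},
    {"wx": 0, "wy": 0, "wz": 0, "x": 0, "y": 0.21, "z": -0.28, "claw": 4},
    {"wx": 0, "wy": 0, "wz": 0, "x": 0, "y": 0.23, "z": -0.26, "claw": 4},
    {"wx": 0, "wy": 0, "wz": 0, "x": 0, "y": 0.25, "z": -0.24, "claw": 4},
    {"wx": 0, "wy": 0, "wz": 0, "x": 0, "y": 0.27, "z": -0.22, "claw": 4},
    {"wx": 0, "wy": 0, "wz": 0, "x": 0, "y": 0.29, "z": -0.2, "claw": 4},
    {"wx": 0, "wy": 0, "wz": 0, "x": 0, "y": 0, "z": 0, "claw": 4},
    {"wx": 0, "wy": 0, "wz": 0, "x": 0, "y": 0, "z": 0, "claw": 4}
  ]
}}

```text
time_s: 64.0
tool_pos: [0.4878, 0.145, 0.1791]
tool_rot: [-1.949, -2.463, 0.008]
ft_force: [-15.0, -6.1, 24.7]
opening: 0.0092
```

```bash
python3 -c "
from h import *
from station import r
o=r.get_obs();g=cab(o['tool_pos']+[0,0,.008]);print(g,np.hypot(g[0],g[2]-.045),np.arctan2(-g[0],g[2]-.045),o['ft_force'],o['opening'])
t=snap('side');crop(t,100,160,280,320,4,'cs41.png')"
```

```text
[-0.09282619 -0.00150405  0.18705921] 0.16969832611380725 0.5787848438456025 [-14.99849198  -6.10448504  24.66396664] 0.0091604576829622
```

View pics/cs41.png

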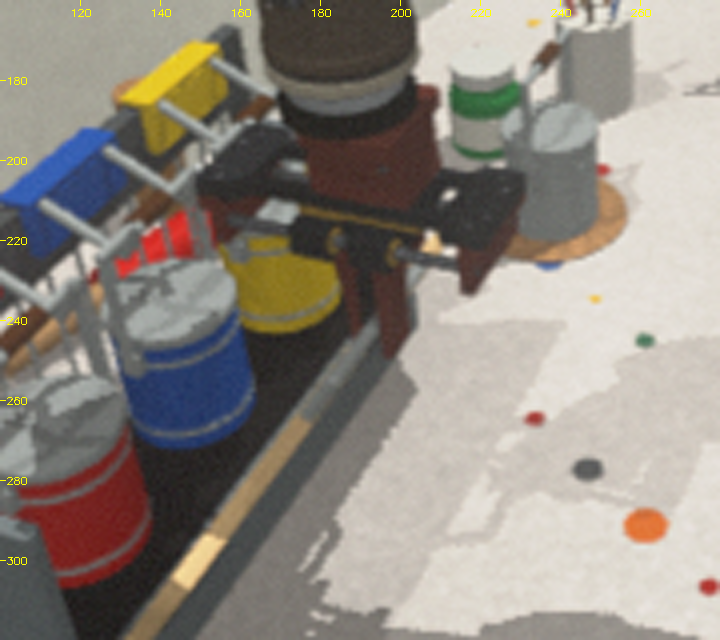

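{"method": "carry_out", "body": {
  "increments": [
    {"wx": 0, "wy": 0, "wz": 0, "x": 0, "y": -0.05, "z": -0.08, "claw": 4},
    {"wx": 0, "wy": 0, "wz": 0, "x": 0, "y": 0.3, "z": -0.18, "claw": 4},
    {"wx": 0, "wy": 0, "wz": 0, "x": 0, "y": 0.31, "z": -0.15, "claw": 4},
    {"wx": 0, "wy": 0, "wz": 0, "x": 0, "y": 0.32, "z": -0.13, "claw": 4},
    {"wx": 0, "wy": 0, "wz": 0, "x": 0, "y": 0.34, "z": -0.1, "claw": 4},
    {"wx": 0, "wy": 0, "wz": 0, "x": 0, "y": 0, "z": 0, "claw": 4},
    {"wx": 0, "wy": 0, "wz": 0, "x": 0, "y": 0, "z": 0, "claw": 4},
    {"wx": 0, "wy": 0, "wz": 0, "x": 0, "y": 0, "z": 0, "claw": 4},
    {"wx": 0, "wy": 0, "wz": 0, "x": 0, "y": 0, "z": 0, "claw": 4},
    {"wx": 0, "wy": 0, "wz": 0, "x": 0, "y": 0, "z": 0, "claw": 4}
  ]
}}

```text
time_s: 65.3
tool_pos: [0.5378, 0.1567, 0.2035]
tool_rot: [1.95, 2.462, 0.003]
ft_force: [0.5, -0.8, 4.9]
opening: 0.0093
```

```bash
python3 -c "
from h import *
from station import r
o=r.get_obs();g=cab(o['tool_pos']+[0,0,.008]);print(g,np.hypot(g[0],g[2]-.045),np.arctan2(-g[0],g[2]-.045),o['ft_force'],o['opening'])
t=snap('side');crop(t,100,140,280,300,4,'cs42.png')"
```

```text
[-0.04147951 -0.00149508  0.2115353 ] 0.17162330111644847 0.2441063479079338 [ 0.50659364 -0.76155329  4.88361959] 0.009270514405826887
```

View pics/cs42.png

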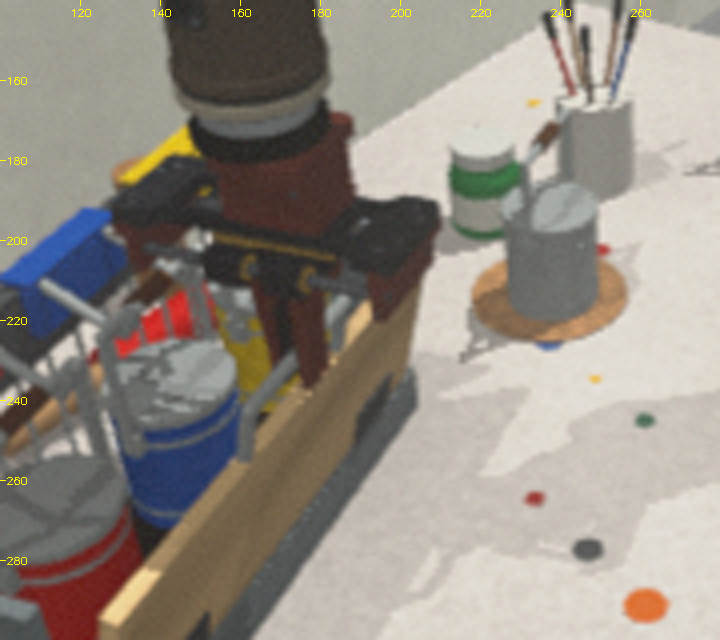

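{"method": "carry_out", "body": {
  "increments": [
    {"wx": 0, "wy": 0, "wz": 0, "x": 0, "y": 0.3, "z": -0.06, "claw": 4},
    {"wx": 0, "wy": 0, "wz": 0, "x": 0, "y": 0.3, "z": -0.03, "claw": 4},
    {"wx": 0, "wy": 0, "wz": 0, "x": 0, "y": 0.25, "z": -0.01, "claw": 4},
    {"wx": 0, "wy": 0, "wz": 0, "x": 0, "y": 0.15, "z": 0, "claw": 4},
    {"wx": 0, "wy": 0, "wz": 0, "x": 0, "y": 0.05, "z": 0, "claw": 4},
    {"wx": 0, "wy": 0, "wz": 0, "x": 0, "y": 0.03, "z": 0, "claw": 4},
    {"wx": 0, "wy": 0, "wz": 0, "x": 0, "y": 0, "z": 0, "claw": 4},
    {"wx": 0, "wy": 0, "wz": 0, "x": 0, "y": 0, "z": 0, "claw": 4},
    {"wx": 0, "wy": 0, "wz": 0, "x": 0, "y": 0, "z": 0, "claw": 4},
    {"wx": 0, "wy": 0, "wz": 0, "x": 0, "y": 0, "z": 0, "claw": 4}
  ]
}}

```text
time_s: 66.6
tool_pos: [0.5788, 0.1663, 0.2077]
tool_rot: [-1.95, -2.463, 0.001]
ft_force: [-4.2, -3.5, 10.6]
opening: 0.0093
```

```bash
python3 -c "
from h import *
from station import r
o=r.get_obs();g=cab(o['tool_pos']+[0,0,.008]);print(g,np.hypot(g[0],g[2]-.045),np.arctan2(-g[0],g[2]-.045),o['ft_force'],o['opening'])
t=snap('side');crop(t,60,160,220,340,4,'cs43.png')"
```

```text
[ 0.00062274 -0.00154159  0.21567217] 0.17067330781641823 -0.003648748483688163 [-4.24914402 -3.49675453 10.58847596] 0.0092549400024343
```

View pics/cs43.png

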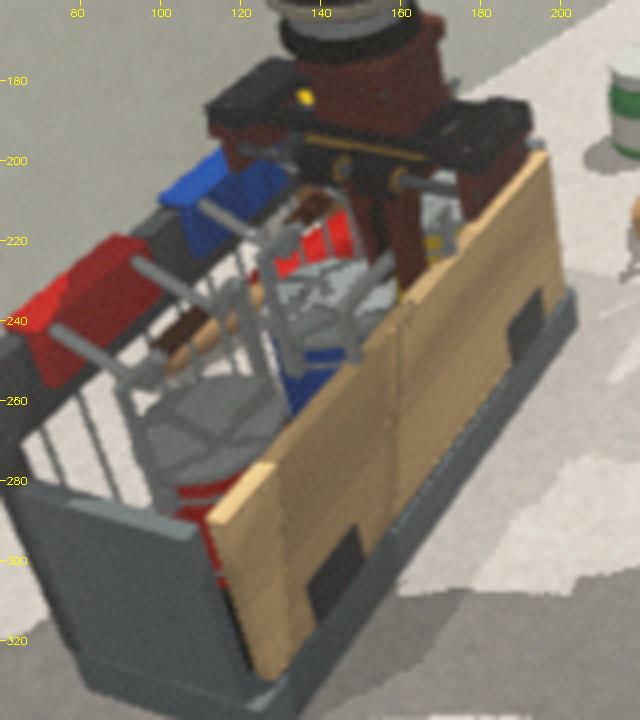

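{"method": "carry_out", "body": {
  "increments": [
    {"wx": 0, "wy": 0, "wz": 0, "x": 0, "y": 0.06, "z": 0, "claw": 4},
    {"wx": 0, "wy": 0, "wz": 0, "x": 0, "y": 0.06, "z": 0, "claw": 4},
    {"wx": 0, "wy": 0, "wz": 0, "x": 0, "y": 0, "z": 0, "claw": 4},
    {"wx": 0, "wy": 0, "wz": 0, "x": 0, "y": 0, "z": 0, "claw": 4},
    {"wx": 0, "wy": 0, "wz": 0, "x": 0, "y": 0, "z": 0, "claw": 4},
    {"wx": 0, "wy": 0, "wz": 0, "x": 0, "y": 0, "z": 0, "claw": 4},
    {"wx": 0, "wy": 0, "wz": 0, "x": 0, "y": 0, "z": 0, "claw": 4},
    {"wx": 0, "wy": 0, "wz": 0, "x": 0, "y": 0, "z": 0, "claw": 4},
    {"wx": 0, "wy": 0, "wz": 0, "x": 0, "y": 0, "z": 0, "claw": 4},
    {"wx": 0, "wy": 0, "wz": 0, "x": 0, "y": 0, "z": 0, "claw": 4}
  ]
}}

```text
time_s: 67.9
tool_pos: [0.5789, 0.1663, 0.2076]
tool_rot: [-1.946, -2.461, 0.015]
ft_force: [-21.8, -9.9, 23.0]
opening: 0.0088
```

```bash
python3 -c "
from h import *
from station import r
o=r.get_obs();g=cab(o['tool_pos']+[0,0,.008]);print(g,np.hypot(g[0],g[2]-.045),np.arctan2(-g[0],g[2]-.045),o['ft_force'],o['opening'])
"
```

```text
[ 0.0007826  -0.0015681   0.21558903] 0.17059082218731725 -0.004587591187666386 [-21.80400331  -9.90957515  23.01615978] 0.008804356142986795
```

{"method": "carry_out", "body": {
  "increments": [
    {"wx": 0, "wy": 0, "wz": 0, "x": 0, "y": -0.08, "z": -0.06, "claw": 4},
    {"wx": 0, "wy": 0, "wz": 0, "x": 0, "y": 0, "z": 0, "claw": 4},
    {"wx": 0, "wy": 0, "wz": 0, "x": 0, "y": 0, "z": 0, "claw": 30},
    {"wx": 0, "wy": 0, "wz": 0, "x": 0, "y": 0, "z": 0, "claw": 30},
    {"wx": 0, "wy": 0, "wz": 0, "x": 0, "y": 0, "z": 0, "claw": 30},
    {"wx": 0, "wy": 0, "wz": 0, "x": 0, "y": 0, "z": -0.4, "claw": 30},
    {"wx": 0, "wy": 0, "wz": 0, "x": 0, "y": 0, "z": -0.8, "claw": 30},
    {"wx": 0, "wy": 0, "wz": 0, "x": 0, "y": 0, "z": -1, "claw": 30},
    {"wx": 0, "wy": 0, "wz": 0, "x": 0, "y": 0, "z": -1, "claw": 30},
    {"wx": 0, "wy": 0, "wz": 0, "x": 0, "y": 0, "z": -0.5, "claw": 30}
  ]
}}

```text
time_s: 69.15
tool_pos: [0.5813, 0.1676, 0.3609]
tool_rot: [1.949, 2.462, 0.006]
ft_force: [-0.0, -0.2, -0.5]
opening: 0.0301
```

{"method": "carry_out", "body": {
  "increments": [
    {"wx": 0, "wy": 0, "wz": 0, "x": 0, "y": -0.9, "z": 0, "claw": 30},
    {"wx": 0, "wy": 0, "wz": 0, "x": 0, "y": -0.9, "z": 0, "claw": 30},
    {"wx": 0, "wy": 0, "wz": 0, "x": 0, "y": -0.9, "z": 0, "claw": 30},
    {"wx": 0, "wy": 0, "wz": 0, "x": -0.9, "y": -0.9, "z": 0, "claw": 30},
    {"wx": 0, "wy": 0, "wz": 0, "x": -0.9, "y": 0, "z": 0, "claw": 30},
    {"wx": 0, "wy": 0, "wz": 0, "x": -0.9, "y": 0, "z": 0, "claw": 30},
    {"wx": 0, "wy": 0, "wz": 0, "x": -0.9, "y": 0, "z": 0, "claw": 30},
    {"wx": 0, "wy": 0, "wz": 0, "x": -0.9, "y": 0, "z": 0, "claw": 30},
    {"wx": 0, "wy": 0, "wz": 0, "x": -0.9, "y": 0, "z": 0, "claw": 30},
    {"wx": 0, "wy": 0, "wz": 0, "x": 0, "y": 0, "z": 0, "claw": 30}
  ]
}}

```text
time_s: 70.4
tool_pos: [0.4908, -0.0791, 0.3576]
tool_rot: [-1.955, -2.459, -0.001]
ft_force: [0.3, 1.3, -0.1]
opening: 0.0298
```

```bash
python3 -c "
from h import *
t=snap('side');s=snap('top');crop(t,50,140,250,340,4,'cs44.png');crop(s,70,60,350,260,2,'ct44b.png');crop(s,70,80,260,200,4,'ct44.png')
E=[HINGE+a*CY+np.array([0,0,.17]) for a in(-.055,.055)]
print('bar exp',proj(s,E),proj(t,E))
"
```

```text
bar exp [[181.57233143 150.27733292]
 [142.7960065  158.97806833]] [[170.48480912 211.11181127]
 [145.83024414 237.44853703]]
```

View pics/cs44.png

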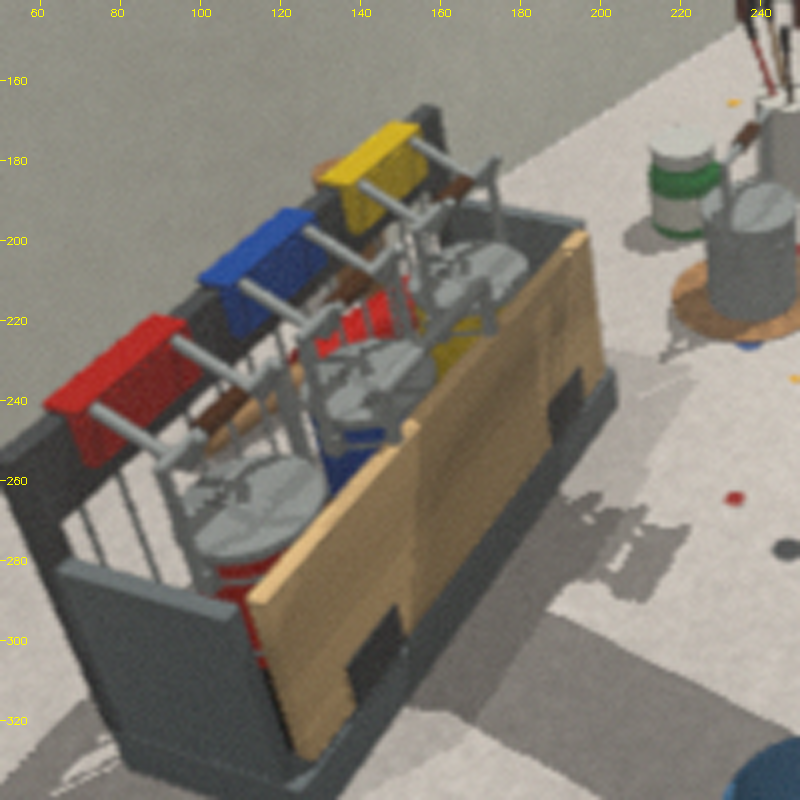

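View pics/ct44.png

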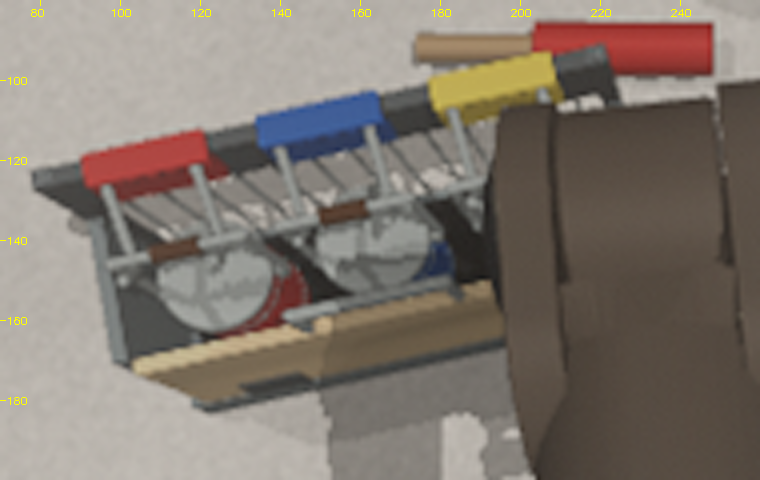

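View pics/ct44b.png

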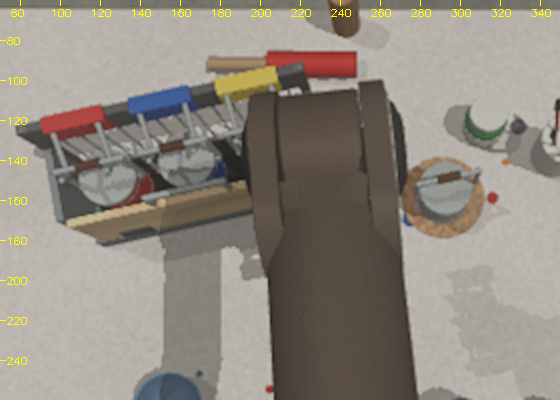

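```bash
python3 -c "
from station import r
o=r.get_obs();print(o['time_s'],o['ft_force'])
print(r.sign_off())"
```

```text
70.5 [-0.37768034  0.59110673  1.13774162]
the job is handed in; nothing more can be done
None
```

The job is done and handed in at 70.5 s; signing off gave no verdict.

I pulled the front down to its stop and stood the steel washer on the cork mat. I then hung the yellow, red and blue washers on the hooks of their own colours, and pushed the front up until it stopped. I left the green and purple look-alikes alone.

What the last checks showed:
- **Hung washers:** before the front was shut, all three handle grips lay within about 1 pixel of their expected spots in the top view. After shutting, red and blue looked unchanged from both cameras. Yellow looked unchanged from the side only, because the arm hid it from above.
- **Steel washer:** it stood upright, well inside the mat.
- **Front:** in the last push it stopped moving while the force rose to about 22 N. After release, the bar's top-view position matched the shut position to about 2 pixels. The side view was looser, with the near bar end several pixels off.
- **Paint jar and brush pot:** neither showed any visible shift. The mixing bowl was only partly in the last pictures, and the arm did not go near it.

No check failed. I did not measure how far the washers lean or how fast they move; I judged them upright and still from the pictures. I saw no washer knocked aside during the run.

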